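# Pack the stone-setting kit tray

### The arm

A 6-joint arm with a two-finger parallel gripper is mounted at the origin on the work surface. World frame = base frame: x ahead of the robot, y to its left, z up, the work surface at z = 0. Lengths are in mm, angles in rad, forces in N, time in s.
With the tool pointing down it reaches from about 350 to 975 mm from the base axis. Payload 7.1 kg.
Tool frame: the origin (TCP) lies on the front face of the gripper's body, between the roots of the fingers; the fingertips stand 80 mm ahead of it and the grasp point (between the pads) lies 61 mm ahead of it (ctrl.tcp_to_grasp is the distance from the TCP to the grasp point, in mm); z points along the fingers, y is the direction in which the jaws open and shut (so a half turn about z gives the same grasp; the last joint's range is limited). The gripper opens to 88 mm and grips with 3 to 60 N. Pads are 20 mm wide; open, the fingers measure 115 mm over their backs; the gripper's body (75 mm by 178 mm) begins 61 mm behind the grasp point.
Start: joints at [-1.156, 0.423, 1.63, -0, 1.089, -0.019], TCP at [262.716, -567.085, 302.675] pointing down, gripper open.
Joint ranges: [-3, 3], [-0.9, 2.11], [0.09, 2.58], [-1.31, 4.45], [0.11, 2.69], [-2.54, 2.54]. Speed limits (rad/s): [2.39, 2.39, 3.01, 3.14, 3.14, 3.14].

### API

Orientations are given as a rotation vector (axis times angle).
In Python, from workcell import telemetry, get_image, ctrl gives the robot as it stands.
- The arm moves only by the tool send_rows, never from a script. Its argument "rows" is a list of rows, each a list of 5 numbers: the shift along the tool's x, y, z in m, then the turn about the tool's z in rad, then the opening, from -1 (shut) to 1 (fully open). A call has 1 to 5 rows; each row shifts and turns the commanded pose from where the row before left it, along the tool's axes as they then stand; what a row does not reach is not made up. A row lasts 1/10 s, in which the tool goes at most 50 mm and 8.59 degrees, less where a joint would pass 70% of its speed; a pose out of reach is approached as far as the arm can. A call with a gripper value outside its range is refused whole. The fingers move at their own pace and stop on an object; the grip force is fixed at half the most. Time passes only in rows, so rows that do not move let the fingers close. It gives the time, the measured TCP pose, the force and the opening at its end, in the units of the state.
- telemetry.get_obs(): the state, without advancing time (a new reading comes with each control period).
- get_image(name): name is "side" or "top" or "wrist"; returns a dict with "color" (384x512x3 uint8, blue, green, red), "z_map" (384x512 float32, mm along the optical axis (not along the pixel's ray), 0 where there is no reading), "camera_matrix" (3x3 intrinsics, pixels), "rvec" (rotation vector, rad) and "tvec" (3), from world to camera coordinates, as OpenCV has them. Camera axes: x right, y down, z forward; pixel columns grow to the right and rows downward; lengths in mm; the calibration is good to about 2 mm. The wrist camera is an equidistant fisheye: a pixel r from the principal point sees the ray r / f radians off the axis. A picture is of the moment at which its call begins.
- ctrl.close_job(): hands the job in, once; it reports no verdict.
The state is a dict: "t": time; "qpos": joint angles; "qvel": joint speeds; "joint_torque": joint torques, N m; "ee_pos": TCP position; "orientation": TCP orientation; "ft_force": force on the tool from outside, world axes, zero at the start; "moment": the same for the moment, N m; "width": finger opening in mm.
Only numpy, scipy, OpenCV 4.12 (cv2) and the standard library are available. Lean on these libraries where they do the work, as an engineer would, in place of code of your own. Each camera call takes 0.05 s, during which the arm holds its last target.

### The job

Pack up the stone-setting kit: tip the stones out of the aluminium pouring dish into the deep square well of the wooden tray, then stand the empty dish upright on the yellow mat. Lay every tool that is out on the surface (brush, spatula, sanding stick, small square; some may be missing) flat on the floor of the tray compartment cut to its outline, the right way round; if something gets knocked out of place, put it right. Leave the bowl, file stand, tweezer rest, jar and tape where they are.

Things in the scene. Friction and masses are not known exactly. Their poses are not given: they have to be found in the camera images.
- tray: Fixed wooden kit tray; own frame x -120 to +105, y -113 to +113 mm, origin on the surface. Base 4 mm; on it a deck whose top is 11 mm above the surface, with four cut-outs 7 mm deep, 4 mm larger all round than their tools, and a deep square well in the +x, -y corner. Laid tools stand 7 mm proud of the deck: fingers holding only a handle's upper 7 mm clear it. All tray points have the tray's axes.
- brush_slot (a point): point on the floor of the brush's compartment (4 mm above the surface) where the brush's origin belongs; at tray (-93, -33) mm; the brush lies along the tray's y with its head to -y, where the compartment widens (34 mm; 24 mm elsewhere)
- spatula_slot (a point): the same for the spatula, at tray (-44, -46) mm; it lies along the tray's y with its blade to +y, where the compartment widens (42 mm; 26 mm elsewhere)
- stick_slot (a point): the same for the sanding stick, centre of a plain 93 x 30 mm compartment at tray (-62, 70) mm, along the tray's x; either end may lead
- square_slot (a point): the same for the small square, at tray (80, 55) mm, in an L-shaped compartment: the stock lies along the tray's y, its blade end to +y, and the blade points to the tray's -x (body x along tray +y, body y along tray -x)
- well (a point): centre of the floor of the deep square well at tray (55, -63) mm, 92 x 92 mm inside, walls 4 mm thick, their top 30 mm above this point and 34 mm above the surface
- brush: Flat brush 130 mm long lying along its x: wooden handle x -62 to +38 mm, 16 mm wide (y), 14 mm thick; stiff head x +38 to +68 mm, 26 mm wide, 10 mm thick. 35 g, centre of mass at the origin, which is on the underside; z up, loose; may be absent
- brush_tip (a point): end of the brush's head, 68 mm from its origin along +x
- spatula: Spatula 120 mm long lying along its x: wooden handle x -55 to +15 mm, 18 mm wide, 14 mm thick; flat steel blade x +15 to +65 mm, 34 mm wide, 3 mm thick. 50 g, centre of mass at the origin, on the underside; z up, loose; may be absent
- spatula_tip (a point): end of the spatula's blade, 65 mm from its origin along +x
- stick: Straight sanding stick, cork with a dark abrasive face, 85 mm along x, 22 mm wide, 14 mm thick, 30 g; origin at the centre of the underside, z up, loose; may be absent
- square: Small L-shaped try square: dark wooden stock 70 mm along x (-35 to +35), 16 mm wide (y -8 to +8), 14 mm thick; steel blade 20 mm wide (x +15 to +35), 3 mm thick, reaching along +y from y = 8 to 58 mm. 60 g; origin at the centre of the stock's underside, z up, loose; may be absent
- dish: Aluminium pouring dish, open scoop 92 mm long (x -41 to +51), 56 mm wide (y): flat upright side walls 3 mm thick, 36 mm high, closed back at -x, floor 3 mm thick, then from x +22 a ramp rising 25 degrees to the open spout at +x. 150 g; origin on its underside, close to the centre of mass, z up. Holds the stones at the start; they slide out when it is tipped about 75 degrees nose down.
- dish_lip (a point): middle of the spout's edge, at dish (51, 0, 16) mm
- mat: yellow hard silicone mat 115 x 115 mm, 4 mm thick, fixed; origin at the centre of its underside on the surface
- stone0: chunky tumbled stone about 20 x 17 x 15 mm, 14 g, loose, origin on its underside as first laid; starts in the dish; may be absent
- stone1: chunky tumbled stone about 18 x 18 x 16 mm, 14 g, loose, origin on its underside as first laid; starts in the dish; may be absent
- stone2: chunky tumbled stone about 21 x 16 x 14 mm, 14 g, loose, origin on its underside as first laid; starts in the dish; may be absent
- stone3: chunky tumbled stone about 19 x 17 x 17 mm, 14 g, loose, origin on its underside as first laid; starts in the dish; may be absent
- bowl: bystander: lidded white ceramic bowl, 94 mm across, 78 mm high with its knob; origin under its centre; leave it alone
- file_stand: bystander: grey slotted plastic stand 50 x 90 x 30 mm holding an upright needle file (top at 135 mm); leave it alone
- tweezer_rest: bystander: aluminium tweezer rest 70 x 30 x 12 mm with tweezers 95 mm long across it; leave it alone
- jar: bystander: amber glass jar, 56 mm across, 75 mm high; leave it alone
- tape: bystander: roll of card tape, 90 mm across, 24 mm high; leave it alone
Mind the look-alikes: they are no part of the job. Leave any purple look-alike of the square alone.

How it is judged (in metres and radians):
On the way, in this order (a step that is already met when the one before it is completed fails the run):
1. the dish is tipped nose down (over 40 degrees) with its spout over the well (angle between dish's own z axis and vertical above 0.7 rad and horizontal distance between dish_lip and well below 0.08 m), for 0.2 s.
2. all stones are in the well and the dish stands upright on the mat (x of stone0 in the frame of well between -0.048 and 0.048 m and y of stone0 in the frame of well between -0.048 and 0.048 m and z of stone0 in the frame of well between -0.005 and 0.036 m and linear speed of each of stone0, stone1, stone2, stone3 below 0.03 m/s and x of stone1 in the frame of well between -0.048 and 0.048 m and y of stone1 in the frame of well between -0.048 and 0.048 m and z of stone1 in the frame of well between -0.005 and 0.036 m and x of stone2 in the frame of well between -0.048 and 0.048 m and y of stone2 in the frame of well between -0.048 and 0.048 m and z of stone2 in the frame of well between -0.005 and 0.036 m and x of stone3 in the frame of well between -0.048 and 0.048 m and y of stone3 in the frame of well between -0.048 and 0.048 m and z of stone3 in the frame of well between -0.005 and 0.036 m and x of dish in the frame of mat between -0.045 and 0.045 m and y of dish in the frame of mat between -0.045 and 0.045 m and z of dish in the frame of mat between 0.002 and 0.007 m and angle between dish's own z axis and vertical below 0.06 rad and linear speed of dish below 0.02 m/s), for 0.2 s.
At the end, for the whole second after the job is handed in: All stones in the well; dish level on the mat, origin within 45 mm of its centre along each side; each tool present flat on its own compartment's floor, origin within 7 mm of its point, within 8 degrees of its direction, right way round; all at rest (all of step 2 and x of brush in the frame of brush_slot between -0.007 and 0.007 m and y of brush in the frame of brush_slot between -0.007 and 0.007 m and z of brush in the frame of brush_slot between -0.003 and 0.003 m and angle between each of brush, spatula, stick, square's own z axis and vertical below 0.06 rad and angle between the x axis of each of brush, spatula, square and the y axis of tray, either way round below 0.14 rad and linear speed of each of brush, spatula, stick, square below 0.02 m/s and y of brush_tip in the frame of brush_slot below -0.03 m and x of spatula in the frame of spatula_slot between -0.007 and 0.007 m and y of spatula in the frame of spatula_slot between -0.007 and 0.007 m and z of spatula in the frame of spatula_slot between -0.003 and 0.003 m and y of spatula_tip in the frame of spatula_slot above 0.03 m and x of stick in the frame of stick_slot between -0.007 and 0.007 m and y of stick in the frame of stick_slot between -0.007 and 0.007 m and z of stick in the frame of stick_slot between -0.003 and 0.003 m and angle between the x axis of stick and the x axis of tray, either way round below 0.14 rad and x of square in the frame of square_slot between -0.007 and 0.007 m and y of square in the frame of square_slot between -0.007 and 0.007 m and z of square in the frame of square_slot between -0.003 and 0.003 m); the robot touches nothing.
It fails at once if the bowl is shoved more than 4 cm or tipped over (distance of bowl from where it was at the start of the episode above 0.04 m or angle between bowl's own z axis and vertical above 0.4 rad).
It fails at once if the file stand is shoved more than 4 cm or tipped over (distance of file_stand from where it was at the start of the episode above 0.04 m or angle between file_stand's own z axis and vertical above 0.4 rad).
It fails at once if the tweezer rest is shoved more than 4 cm or tipped over (distance of tweezer_rest from where it was at the start of the episode above 0.04 m or angle between tweezer_rest's own z axis and vertical above 0.4 rad).
It fails at once if the jar is shoved more than 4 cm or tipped over (distance of jar from where it was at the start of the episode above 0.04 m or angle between jar's own z axis and vertical above 0.4 rad).
It fails at once if the tape is shoved more than 4 cm or tipped over (distance of tape from where it was at the start of the episode above 0.04 m or angle between tape's own z axis and vertical above 0.4 rad).
Of brush, spatula, stick, square only 3 to 4 are there at a start; the rules pass over those that are not, and their reading is None.
Of stone0, stone1, stone2, stone3 only 2 to 4 are there at a start; the rules pass over those that are not, and their reading is None.
At some moment in a run one of brush, spatula, stick, square may be knocked a few centimetres aside while the robot is not near it.
It also fails if it takes over 208 s, if anything falls off the work surface, if the arm or the gripper's body presses on something with over 40 N, if the wrist force passes 120 N, or if a joint passes its speed limit or range.

## Working session

There is one attempt and no reset: what is moved stays moved. The work goes in short steps, Python scripts to look and compute and a tool call to move; the robot and the scene stay as the last step left them, time stands still between calls to the robot, and variables do not carry over. Pictures are saved under pics/ and viewed, and the job is handed in when it is done.

Besides the shell and the picture viewer there is one more tool, called as a command line: name --pt "numbers of a row" for each row, then --argument value for the rest. send_rows: Moves the arm, as the interface text tells. Its arguments: {"type":"object","properties":{"rows":{"type":"array"}},"required":["rows"]}

```bash
ls; mkdir -p pics; cat > h.py <<'E'
import numpy as np, cv2
from workcell import telemetry, get_image, ctrl
def cam(n):
    d=get_image(n); R,_=cv2.Rodrigues(np.array(d['rvec'],float)); 
    d['R']=R; d['t']=np.array(d['tvec'],float).ravel(); d['K']=np.array(d['camera_matrix'],float); return d
def world(d):
    # world xyz map from z_map (pinhole)
    h,w=d['z_map'].shape; u,v=np.meshgrid(np.arange(w),np.arange(h)); K=d['K']; z=d['z_map']
    if d.get('fish'):
        x=(u-K[0,2])/K[0,0]; y=(v-K[1,2])/K[1,1]; r=np.hypot(x,y)+1e-9; s=np.tan(r)/r
        P=np.stack([x*s*z,y*s*z,z],-1)
    else: P=np.stack([(u-K[0,2])/K[0,0]*z,(v-K[1,2])/K[1,1]*z,z],-1)
    return (P-d['t'])@d['R']
def ray(d,u,v,zp):
    K=d['K']; x=(u-K[0,2])/K[0,0]; y=(v-K[1,2])/K[1,1]
    if d.get('fish'):
        r=np.hypot(x,y)+1e-9; c=np.array([np.sin(r)*x/r,np.sin(r)*y/r,np.cos(r)])
    else: c=np.array([x,y,1.])
    o=-d['R'].T@d['t']; q=d['R'].T@c; return o+q*(zp-o[2])/q[2]
def proj(d,P):
    c=d['R']@np.array(P,float)+d['t']; K=d['K']
    if d.get('fish'):
        r=np.arctan2(np.hypot(c[0],c[1]),c[2]); f=r/(np.hypot(c[0],c[1])+1e-9); return K[0,0]*c[0]*f+K[0,2],K[1,1]*c[1]*f+K[1,2]
    return K[0,0]*c[0]/c[2]+K[0,2],K[1,1]*c[1]/c[2]+K[1,2]
def wcam():
    d=cam('wrist'); d['fish']=True; return d
E
python3 - <<'E'
from h import *
print(telemetry.get_obs(), ctrl.tcp_to_grasp)
for n in ('top','side'):
    d=cam(n); cv2.imwrite(f'pics/{n}0.png',cv2.resize(d['color'],(800,600),interpolation=cv2.INTER_CUBIC)); print(n,d['K'].tolist(),(-d['R'].T@d['t']).round(), d['R'].round(2).tolist())
    np.savez(f'{n}0.npz',**d)
d=wcam(); cv2.imwrite('pics/wrist0.png',d['color']); print(d['K'].tolist(),(-d['R'].T@d['t']).round(), d['R'].round(2).tolist())
E
```

```text
pics
{'t': 0.0, 'qpos': array([-1.15604269e+00,  4.23811440e-01,  1.63068689e+00, -8.35980860e-07,
        1.08860288e+00, -1.90178704e-02]), 'qvel': array([ 2.41695924e-04, -7.86984720e-05,  9.46411753e-04, -9.12228504e-04,
        1.17705200e-03,  9.25810684e-04]), 'joint_torque': array([ 8.07750203e-04, -5.44637740e+01, -2.73663586e+01,  6.43372955e-02,
        2.28319725e-02, -1.43886637e-04]), 'ee_pos': array([ 262.52260792, -566.7124041 ,  301.92118918]), 'orientation': array([-3.06654799e+00, -6.75719719e-01,  4.66741317e-04]), 'ft_force': array([ 0.63194064,  0.67386114, -0.27438028]), 'moment': array([ 0.01907242, -0.06259043, -0.02204973]), 'width': 87.77842838999149} 61.3
top [[483.14875638217393, 0.0, 258.2333871312472], [0.0, 483.14875638217393, 185.15205464105793], [0.0, 0.0, 1.0]] [ 460.   49. 1429.] [[0.01, -1.0, 0.03], [-1.0, -0.01, -0.08], [0.08, -0.03, -1.0]]
side [[417.90377025703606, 0.0, 248.11908182323938], [0.0, 417.90377025703606, 201.50925746227233], [0.0, 0.0, 1.0]] [ 144. 1097.  702.] [[-0.93, -0.37, -0.01], [-0.17, 0.45, -0.87], [0.32, -0.81, -0.48]]
[[297.3186396354542, 0.0, 257.49548595387955], [0.0, 297.3186396354542, 191.98294564173463], [0.0, 0.0, 1.0]] [ 336. -533.  383.] [[0.42, -0.91, -0.0], [-0.87, -0.4, 0.3], [-0.27, -0.12, -0.96]]
```

View pics/top0.png

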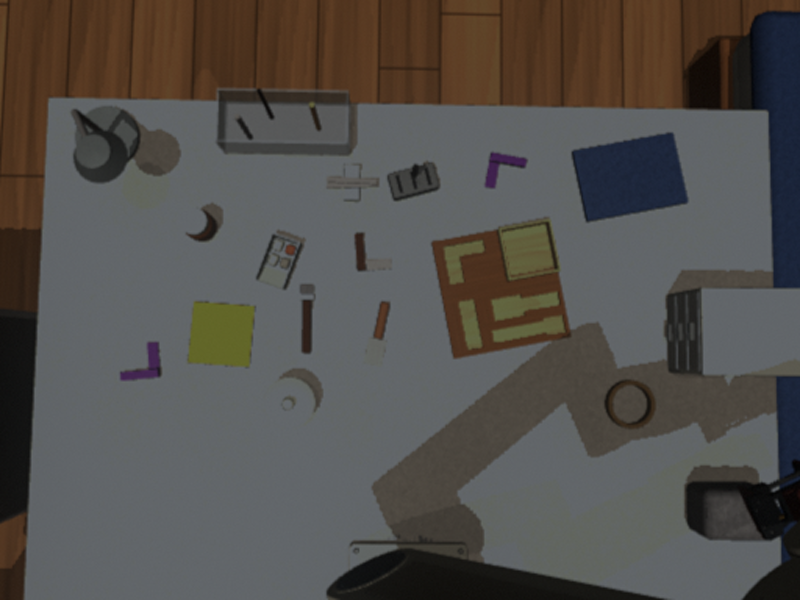

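View pics/side0.png

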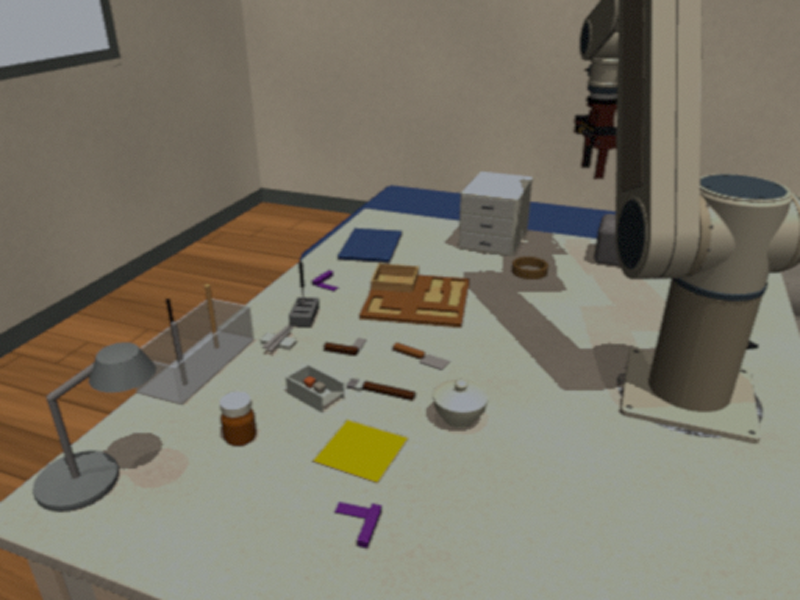

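View pics/wrist0.png

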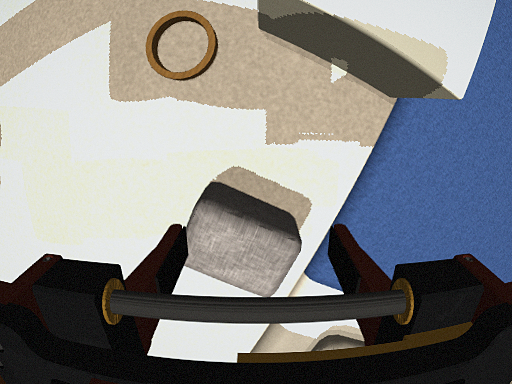

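```bash
python3 - <<'E'
from h import *
d=np.load('top0.npz'); c=d['color']
def crop(x0,x1,y0,y1,s,n):
    k=cv2.resize(c[y0:y1,x0:x1],None,fx=s,fy=s,interpolation=cv2.INTER_CUBIC); k=np.clip(k.astype(float)*1.8,0,255).astype(np.uint8)
    for i in range(x0,x1,20): cv2.putText(k,str(i),((i-x0)*s,10),0,.35,(0,0,255)); 
    for i in range(y0,y1,20): cv2.putText(k,str(i),(0,(i-y0)*s+4),0,.35,(0,0,255))
    cv2.imwrite(n,k)
crop(115,265,90,275,5 if 0 else 3,'pics/c1.png')
crop(270,375,130,235,5,'pics/c2.png')
E
```

```text
(no output)
```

View pics/c1.png

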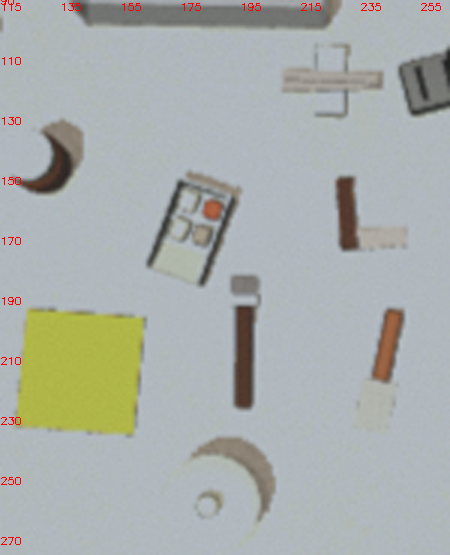

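View pics/c2.png

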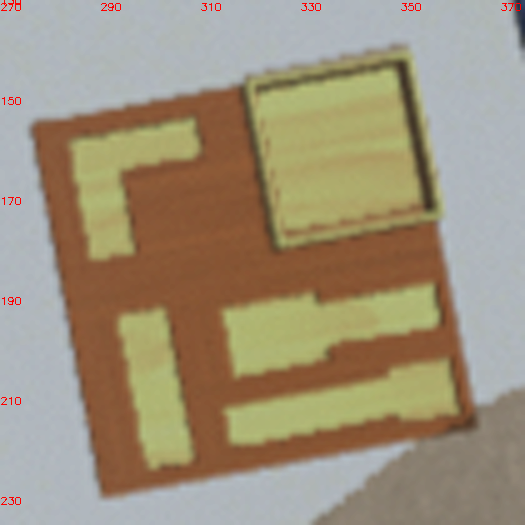

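```bash
cat > seg.py <<'E'
from h import *
def masks(d):
    hsv=cv2.cvtColor(d['color'],cv2.COLOR_BGR2HSV)
    return hsv
def pts(d,m,zp):
    v,u=np.nonzero(m); return np.array([ray(d,a,b,zp)[:2] for a,b in zip(u,v)])
def rect(d,m,zp):
    cs,_=cv2.findContours(m.astype(np.uint8),cv2.RETR_EXTERNAL,cv2.CHAIN_APPROX_NONE)
    c=max(cs,key=cv2.contourArea); p=np.array([ray(d,*q[0],zp)[:2] for q in c],np.float32)
    return cv2.minAreaRect(p),p
E
python3 - <<'E'
from seg import *
d=dict(np.load('top0.npz'))
hsv=masks(d); c=d['color'].astype(int)
for n,(u,v) in dict(tray=(300,170),slot=(300,205),wellf=(330,165),mat=(140,210),brushh=(194,215),spath=(240,205),spatb=(237,222),sqs=(228,160),sqb=(240,169),dishwall=(170,165),dishfl=(180,178),table=(210,200),bhead=(194,185)).items(): print(n,c[v,u],hsv[v,u],ray(d,u,v,5).round())
W=world(d)
print('z',[ (n,W[v,u].round(1)) for n,(u,v) in dict(table=(210,200),mat=(140,210),tray=(320,190),well=(335,160)).items()])
E
```

```text
tray [30 47 74] [ 12 152  74] [ 622. -111.    5.]
slot [ 67 102  98] [ 33  88 102] [ 518. -111.    5.]
wellf [59 92 97] [ 26 100  97] [ 639. -200.    5.]
mat [ 40 102  98] [ 32 155 102] [498. 358.   5.]
brushh [26 33 47] [ 10 114  47] [485. 200.   5.]
spath [93 90 88] [108  14  93] [516.  66.   5.]
spatb [ 97 101  99] [ 45  10 101] [466.  74.   5.]
sqs [34 39 54] [ 8 94 54] [649. 104.   5.]
sqb [91 95 97] [20 16 97] [623.  68.   5.]
dishwall [40 42 41] [45 12 42] [632. 274.   5.]
dishfl [ 96 102  98] [ 50  15 102] [594. 244.   5.]
table [106 103  98] [101  19 106] [530. 154.   5.]
bhead [68 69 71] [10 11 71] [573. 202.   5.]
z [('table', array([530.1, 155. ,  -1.3])), ('mat', array([498. , 358.5,   4.1])), ('tray', array([ 563.1, -169.5,   10.3])), ('well', array([ 654.1, -215.6,    2.8]))]
```

```bash
python3 - <<'E'
from seg import *
d=dict(np.load('top0.npz')); hsv=masks(d); H,S,V=hsv[...,0],hsv[...,1],hsv[...,2]
uu,vv=np.meshgrid(np.arange(512),np.arange(384))
def R(x0,x1,y0,y1): return (uu>=x0)&(uu<x1)&(vv>=y0)&(vv<y1)
m=R(265,378,130,240)&(S>70)
(ce,sz,an),p=rect(d,m,11); print('tray',ce,sz,an)
(ce,sz,an),p=rect(d,R(110,170,185,240)&(S>100),4); print('mat',ce,sz,an)
(ce,sz,an),p=rect(d,R(185,210,180,232)&(V<80)&(S>50),12); print('brush handle',ce,sz,an)
(ce,sz,an),p=rect(d,R(185,210,178,192)&(V<85),9); print('brush head',ce,sz,an)
(ce,sz,an),p=rect(d,R(230,255,190,220)&(S>60),12); print('spat handle',ce,sz,an)
(ce,sz,an),p=rect(d,R(222,238,145,175)&(S>60)&(V<80),12); print('sq stock',ce,sz,an)
W=world(d); m=R(155,205,140,195)&(W[...,2]>12)
(ce,sz,an),p=rect(d,m,36); print('dish',ce,sz,an)
for n,r in dict(bowl=(170,215,232,275),jar=(110,150,125,160),rest=(200,250,100,132),stand=(243,285,95,130),tape=(380,425,240,276)).items():
    m=R(*r)&(W[...,2]>9); q=W[m]; print(n,q[:,:2].min(0).round(),q[:,:2].max(0).round(),q[:,2].max().round())
E
```

```text
tray (580.6041259765625, -172.14349365234375) (228.93264770507812, 229.9293212890625) 11.026653289794922
mat (488.38372802734375, 354.6926574707031) (113.16958618164062, 113.0974349975586) 86.3831787109375
brush handle (504.2457275390625, 194.29173278808594) (96.44852447509766, 11.68195629119873) 1.2497918605804443
brush head (568.8228149414062, 194.54238891601562) (26.728994369506836, 26.390174865722656) 1.183223843574524
spat handle (517.3863525390625, 54.92034149169922) (16.19202995300293, 68.97461700439453) 78.71038055419922
sq stock (645.5411987304688, 96.80328369140625) (66.27963256835938, 14.929887771606445) 4.932706832885742
dish (623.3632202148438, 246.74197387695312) (59.48258972167969, 92.88259887695312) 71.07561492919922
bowl [318.  49.] [460. 262.] 1429.0
jar [460.  49.] [745. 447.] 1429.0
rest [460.  43.] [814. 162.] 1429.0
stand [460. -49.] [815.  49.] 1429.0
tape [ 321. -457.] [460.  49.] 1429.0
```

send_rows --pt "0.04 -0.019 0.01 0 1" --pt "0.04 -0.019 0.01 0 1" --pt "0.04 -0.019 0 0 1" --pt "0.04 -0.019 0 0 1" --pt "0.04 -0.019 0 0 1"

```text
t: 0.65
ee_pos: [405.0, -395.3, 282.4]
orientation: [-3.068, -0.675, 0.0]
ft_force: [1.2, -0.5, 0.9]
width: 87.9
```

send_rows --pt "0.04 -0.019 0 0 1" --pt "0.04 -0.019 0 0 1" --pt "0.04 -0.019 0 0 1" --pt "0.04 -0.019 0 0 1" --pt "0.04 -0.019 0 0 1"

```text
t: 1.15
ee_pos: [546.6, -224.9, 282.6]
orientation: [-3.068, -0.676, 0.0]
ft_force: [-0.7, -1.2, -0.2]
width: 87.7
```

send_rows --pt "0.03 -0.016 0 0 1" --pt "0.03 -0.016 0 0 1" --pt "0 0 0 0 1"

```text
t: 1.45
ee_pos: [588.7, -169.3, 282.5]
orientation: [-3.066, -0.682, -0.001]
ft_force: [-0.0, -0.2, 0.1]
width: 87.9
```

```bash
cat >> h.py <<'E'
def pose():
    o=telemetry.get_obs(); R,_=cv2.Rodrigues(np.array(o['orientation'],float))
    return o, np.array(o['ee_pos']), R, np.degrees(np.arctan2(R[1,0],R[0,0]))
def go(x,y,z=None,head=None,opos=None):
    """print tool-axis shift (mm) from present pose to world target TCP; turn needed"""
    o,p,R,h=pose(); t=np.array([x,y,p[2] if z is None else z])
    s=R.T@(t-p); print('t',round(o['t'],2),'now',p.round(1),'head',round(h,2),'shift mm',s.round(1),end=' ')
    if head is not None:
        dh=(head-h+180)%360-180; print('turn rad',round(-np.radians(dh),4),end=' ')
        a=np.radians(head); R2=np.array([[np.cos(a),np.sin(a),0],[np.sin(a),-np.cos(a),0],[0,0,-1]]); print('shift after turn',(R2.T@(t-p)).round(1),end='')
    print(' q',np.round(o['qpos'],2),'w',round(o['width'],1),'F',np.round(o['ft_force'],1))
E
python3 - <<'E'
from h import *
go(588,-171,300,24.9)
d=wcam(); np.savez('w1.npz',**d); cv2.imwrite('pics/w1.png',cv2.resize(d['color'],None,fx=1.5,fy=1.5))
E
```

```text
t 1.45 now [ 588.7 -169.3  282.5] head 25.07 shift mm [ -1.3   1.2 -17.5] turn rad 0.0029 shift after turn [ -1.3   1.2 -17.5] q [-0.3   0.43  1.67  0.    1.04  0.83] w 87.9 F [-0.  -0.2  0.1]
```

View pics/w1.png

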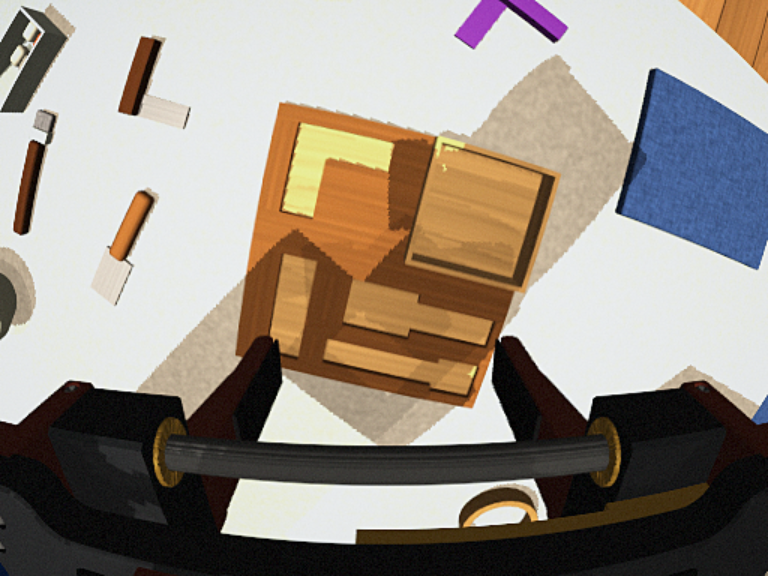

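```bash
python3 - <<'E'
from seg import *
d=dict(np.load('w1.npz')); d['fish']=True
W=world(d); H,S,V=cv2.split(masks(d)); Z=W[...,2]
uu,vv=np.meshgrid(np.arange(512),np.arange(384)); 
print(W[133,310],W[80,100], W[150,250])
reg=(uu>150)&(uu<375)&(vv>60)&(vv<275)
m=reg&(Z>27)&(Z<42)
q=W[m][:,:2].astype(np.float32); r=cv2.minAreaRect(q); print('well rim depth',m.sum(),r,'z',np.median(Z[m]))
m2=(uu>150)&(uu<335)&(vv>60)&(vv<225)&(S>90)
# tray outline on its -x side at z=11
m3=reg&(S>90)&(Z<16); rr,p=rect(d,(reg&(S>90)).astype(np.uint8),11)
print('tray outline',rr)
# four slots: yellow in unshaded? use depth below deck
for n,(cx,cy) in dict(well=(55,-63),brush=(-93,-33),spat=(-44,-46),stick=(-62,70),sq=(80,55)).items():
    a=np.radians(11.0); o=np.array([588,-170.7]); P=o+np.array([[np.cos(a),-np.sin(a)],[np.sin(a),np.cos(a)]])@[cx,cy]; print(n,P.round(1),np.array(proj(d,[*P,4])).round(1))
E
```

```text
[ 656.63797884 -208.79780495    2.96704154] [611.92774474  72.18607445  -2.58493218] [ 607.20708167 -151.02274687   11.70926587]
well rim depth 1433 ((652.1525268554688, -221.53396606445312), (101.01811218261719, 101.17134857177734), 11.171588897705078) z 33.215561169479514
tray outline ((578.7970581054688, -183.8436279296875), (280.00347900390625, 329.5253601074219), 24.811338424682617)
well [ 654. -222.] [318.6 139.7]
brush [ 503.  -220.8] [265.1 240.9]
spat [ 553.6 -224.3] [284.3 210.1]
stick [ 513.8 -113.8] [194.3 202.2]
sq [ 656.  -101.4] [229.7  95.8]
```

```bash
cat > tray.py <<'E'
import numpy as np
E
python3 - <<'E'
from seg import *
d=dict(np.load('w1.npz')); d['fish']=True
g=cv2.cvtColor(d['color'],cv2.COLOR_BGR2HSV)[...,1]
g=cv2.GaussianBlur(g,(3,3),0)
c=np.array([[280,102],[237,355],[472,407]],np.float32)/1.5
c=cv2.cornerSubPix(g,c.reshape(-1,1,2),(5,5),(-1,-1),(3,100,.01)).reshape(-1,2); print(c*1.5)
P=np.array([ray(d,*q,11)[:2] for q in c]); print(P)
print(np.linalg.norm(P[0]-P[1]),np.linalg.norm(P[1]-P[2]),np.degrees(np.arctan2(*(P[0]-P[1])[::-1])),np.degrees(np.arctan2(*(P[1]-P[2])[::-1]))-90)
T=np.array([[105,113],[-120,113],[-120,-113]],float)
W4=np.array([652.15,-221.53]); 
A=np.vstack([T,[55,-63]]); B=np.vstack([P,W4])
am,bm=A.mean(0),B.mean(0); U,s,Vt=np.linalg.svd((A-am).T@(B-bm)); R=Vt.T@U.T; o=bm-R@am; print('origin',o,'yaw',np.degrees(np.arctan2(R[1,0],R[0,0])),'res',(A@R.T+o-B).round(1).tolist())
# slots by yellow colour: verify a few: square slot outer corner, brush slot
E
```

```text
[[278.79022  101.907104]
 [240.8388   357.88385 ]
 [471.50876  407.4092  ]]
[[ 666.4976134   -39.7096115 ]
 [ 446.44862382  -89.46025756]
 [ 490.54877559 -303.89965096]]
225.60293570113126 218.92710391099297 12.73975571732306 11.621038935515813
origin [ 586.03602404 -171.81961168] yaw 11.738351368119579 res [[-0.6, -0.1], [-0.9, 3.9], [1.0, -3.0], [0.6, -0.8]]
```

```bash
python3 - <<'E'
from seg import *
A=np.array([[105,113],[-120,-113],[55,-63]],float);B=np.array([[666.5,-39.7],[490.5,-303.9],[652.15,-221.53]])
am,bm=A.mean(0),B.mean(0); U,s,Vt=np.linalg.svd((A-am).T@(B-bm)); R=Vt.T@U.T; o=bm-R@am; print('origin',o,'yaw',np.degrees(np.arctan2(R[1,0],R[0,0])),'res',(A@R.T+o-B).round(1).tolist())
d=dict(np.load('w1.npz')); d['fish']=True
k=cv2.resize(d['color'][55:285,140:385],None,fx=3,fy=3,interpolation=cv2.INTER_CUBIC)
for o,a,col in (((586.6,-170.9),11.2,(255,0,0)),):
  a=np.radians(a); R=np.array([[np.cos(a),-np.sin(a)],[np.sin(a),np.cos(a)]])
  def L(pts,z):
    q=[]; 
    for p in pts:
        u,v=proj(d,[*(np.array(o)+R@p),z]); q.append([(u+.5-140)*3,(v+.5-55)*3])
    cv2.polylines(k,[np.int32(q)],True,col,1)
  box=lambda x0,x1,y0,y1:[(x0,y0),(x1,y0),(x1,y1),(x0,y1)]
  L(box(-120,105,-113,113),11); L(box(5,105,-113,-13),34); L(box(9,101,-109,-17),34)
  L(box(-62-46.5,-62+46.5,55,85),11)
  L(box(-93-12,-93+12,-75,33),11); L(box(68,92,16,94),11); L(box(-57,-31,-105,-27),11)
cv2.imwrite('pics/w1o.png',k)
E
```

```text
origin [ 585.89083982 -170.36719695] yaw 11.20266195920402 res [[0.4, 0.6], [-0.4, -0.6], [-0.1, 0.0]]
```

View pics/w1o.png

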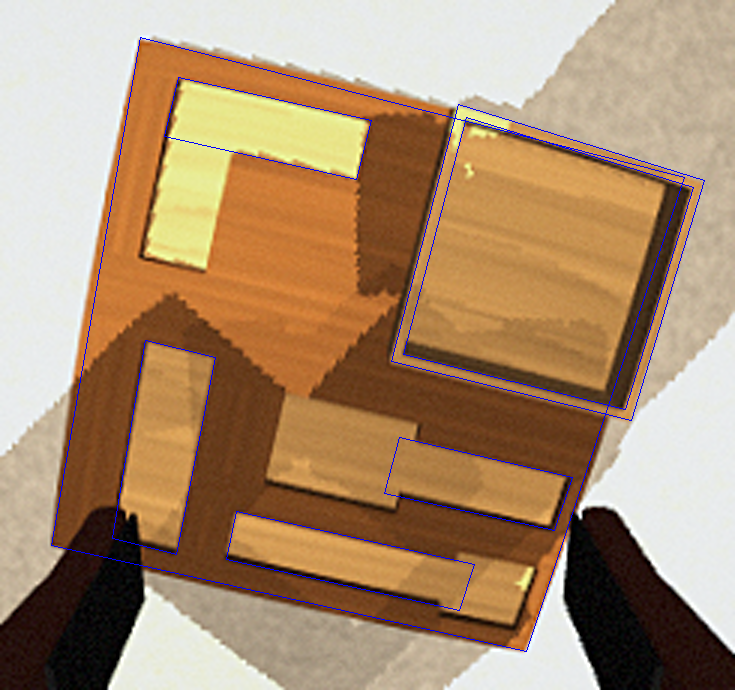

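send_rows --pt "0.02 -0.037 0 0 1" --pt "0.02 -0.037 0 0 1" --pt "0.02 -0.037 0 0 1" --pt "0.02 -0.037 0 0 1" --pt "0.02 -0.037 0 0 1"

```text
t: 2.0
ee_pos: [599.2, 37.7, 282.6]
orientation: [3.068, 0.674, -0.001]
ft_force: [0.3, 0.7, 0.1]
width: 87.8
```

send_rows --pt "0.02 -0.037 0 0 1" --pt "0.02 -0.037 0 0 1" --pt "0.02 -0.037 0 0 1" --pt "0.02 -0.037 0 0 1" --pt "0.02 -0.037 0 0 1"

```text
t: 2.5
ee_pos: [612.7, 247.6, 282.5]
orientation: [3.068, 0.674, -0.001]
ft_force: [1.4, -0.2, 0.5]
width: 88.1
```

send_rows --pt "0 0 0 -0.148 1" --pt "0 0 0 -0.148 1" --pt "0 0 0 -0.148 1" --pt "0 0 0 -0.148 1" --pt "0 0 0 -0.148 1"

```text
t: 3.0
ee_pos: [612.7, 245.9, 282.4]
orientation: [2.611, 1.746, -0.002]
ft_force: [-0.1, 0.7, -0.5]
width: 87.8
```

send_rows --pt "0 0 0 -0.148 1" --pt "0 0 0 -0.148 1" --pt "0 0 0 -0.148 1" --pt "0 0 0 -0.148 1" --pt "0 0 0 -0.148 1"

```text
t: 3.5
ee_pos: [612.8, 245.8, 282.4]
orientation: [-1.803, -2.572, 0.001]
ft_force: [0.5, -0.5, -0.1]
width: 87.7
```

send_rows --pt "0 0 0 -0.148 1" --pt "0 0 0 -0.148 1" --pt "0 0 0 -0.148 1" --pt "0 0 0 -0.148 1" --pt "0 0 0 -0.148 1"

```text
t: 4.0
ee_pos: [612.8, 245.8, 282.4]
orientation: [-0.751, -3.05, 0.001]
ft_force: [0.1, -0.4, -0.7]
width: 88.3
```

send_rows --pt "0 0 0 -0.148 1" --pt "0 0 0 0 1"

```text
t: 4.2
ee_pos: [612.8, 246.0, 282.4]
orientation: [-0.531, -3.096, 0.001]
ft_force: [-0.8, -0.3, -0.3]
width: 87.7
```

```bash
python3 - <<'E'
from h import *
go(613,250,200,161)
d=wcam(); np.savez('w2.npz',**d); cv2.imwrite('pics/w2.png',cv2.resize(d['color'],None,fx=1.5,fy=1.5))
W=world(d); Z=W[...,2]; uu,vv=np.meshgrid(np.arange(512),np.arange(384))
m=(Z>28)&(Z<42)&(np.hypot(W[...,0]-623,W[...,1]-247)<75); q=W[m][:,:2].astype(np.float32); print(m.sum(),cv2.minAreaRect(q),np.median(Z[m]))
E
```

```text
t 4.2 now [612.8 246.  282.4] head 160.53 shift mm [ 1.1  3.9 82.4] turn rad -0.0081 shift after turn [ 1.1  3.9 82.4] q [ 0.36  0.5   1.56 -0.    1.08 -0.87] w 87.7 F [-0.8 -0.3 -0.3]
645 ((625.1929321289062, 248.1897735595703), (56.371002197265625, 91.46540069580078), 70.53538513183594) 34.920639188116006
```

View pics/w2.png

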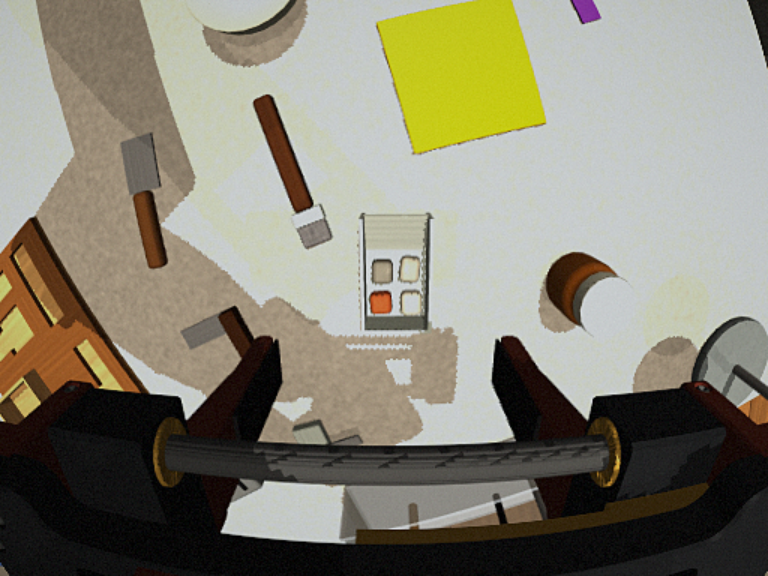

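```bash
python3 - <<'E'
from h import *
go(614.8,251.9,83,160.5)
E
```

```text
t 4.25 now [612.8 246.2 282.5] head 160.28 shift mm [ -0.    6.2 199.5] turn rad -0.0039 shift after turn [  0.    6.  199.5] q [ 0.36  0.5   1.56 -0.    1.08 -0.86] w 87.8 F [ 0.4 -0.2 -1.4]
```

send_rows --pt "0 0.006 0.04 -0.004 1" --pt "0 0 0.045 0 1" --pt "0 0 0.045 0 1" --pt "0 0 0.035 0 1" --pt "0 0 0.02 0 1"

```text
t: 4.75
ee_pos: [613.2, 251.8, 94.2]
orientation: [-0.532, -3.092, 0.004]
ft_force: [0.9, 0.5, 0.5]
width: 87.7
```

send_rows --pt "0 0 0.01 0 1" --pt "0 0 0.004 0 1" --pt "0 0 0 0 1"

```text
t: 5.05
ee_pos: [615.2, 253.0, 84.1]
orientation: [0.527, 3.097, 0.0]
ft_force: [0.0, -1.1, -0.7]
width: 87.7
```

```bash
python3 - <<'E'
from h import *
go(614.8,251.9,83,160.5)
d=wcam(); cv2.imwrite('pics/w3.png',cv2.resize(d['color'],None,fx=1.5,fy=1.5))
E
```

```text
t 5.05 now [615.2 253.   84.1] head 160.67 shift mm [-0.  -1.2  1.1] turn rad 0.003 shift after turn [-0.  -1.2  1.1] q [ 0.37  0.76  1.62 -0.    0.76 -0.86] w 87.7 F [ 0.  -1.1 -0.7]
```

View pics/w3.png

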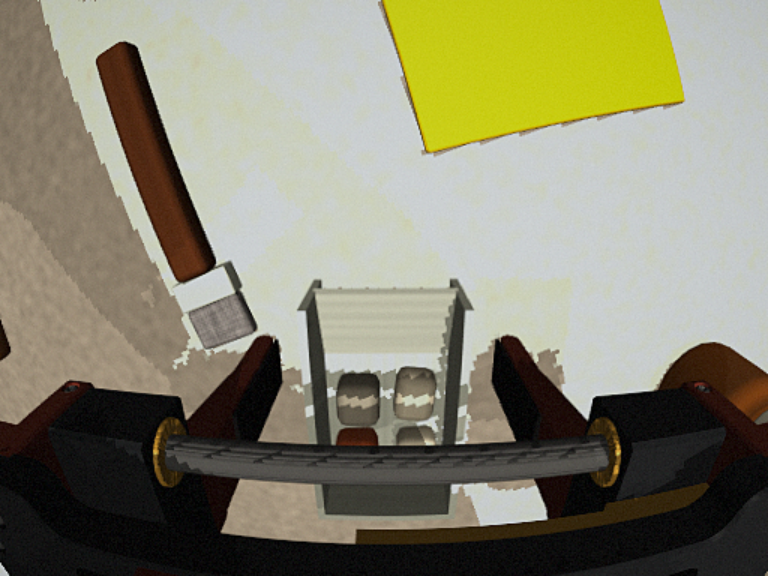

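Jaws straddle the dish near its spout half (dish at px 300–470, 285–515), centred. Close, then lift a little.

send_rows --pt "0 0 0 0 -0.6" --pt "0 0 0 0 -1" --pt "0 0 0 0 -1" --pt "0 0 0 0 -1" --pt "0 0 0 0 -1"

```text
t: 5.6
ee_pos: [614.8, 253.2, 84.1]
orientation: [0.525, 3.097, 0.0]
ft_force: [-0.2, -0.0, 2.2]
width: 56.1
```

send_rows --pt "0 0 0 0 -1" --pt "0 0 0 0 -1" --pt "0 0 -0.005 0 -1" --pt "0 0 -0.01 0 -1" --pt "0 0 -0.01 0 -1"

```text
t: 6.1
ee_pos: [614.5, 253.1, 109.0]
orientation: [-0.525, -3.097, 0.001]
ft_force: [0.1, 0.5, -2.2]
width: 55.8
```

```bash
python3 - <<'E'
from h import *
go(614.8,251.9,83,160.5)
d=wcam(); cv2.imwrite('pics/w4.png',cv2.resize(d['color'],None,fx=1.5,fy=1.5))
d=cam('side'); cv2.imwrite('pics/s4.png',cv2.resize(d['color'][150:320,120:340],None,fx=3.5,fy=3.5))
E
```

```text
t 6.1 now [614.5 253.1 109. ] head 160.76 shift mm [-0.7 -1.  26. ] turn rad 0.0045 shift after turn [-0.6 -1.  26. ] q [ 0.37  0.72  1.62  0.    0.79 -0.86] w 55.8 F [ 0.1  0.5 -2.2]
```

View pics/w4.png

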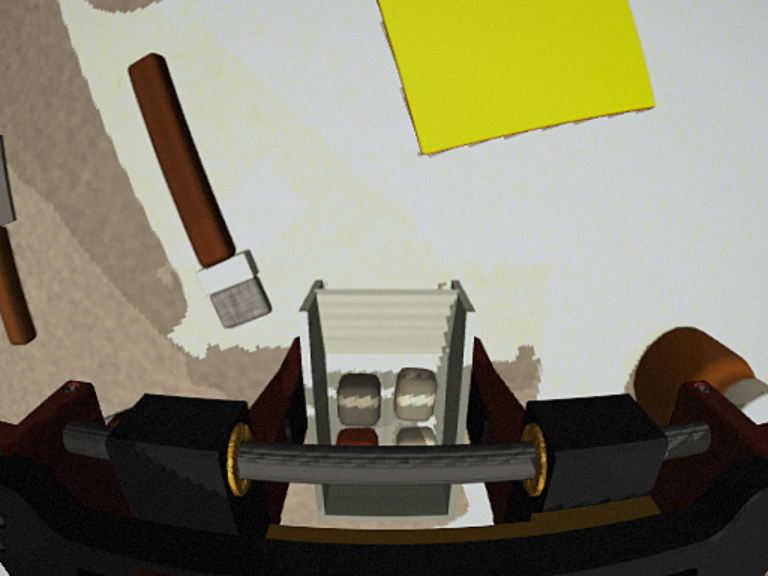

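View pics/s4.png

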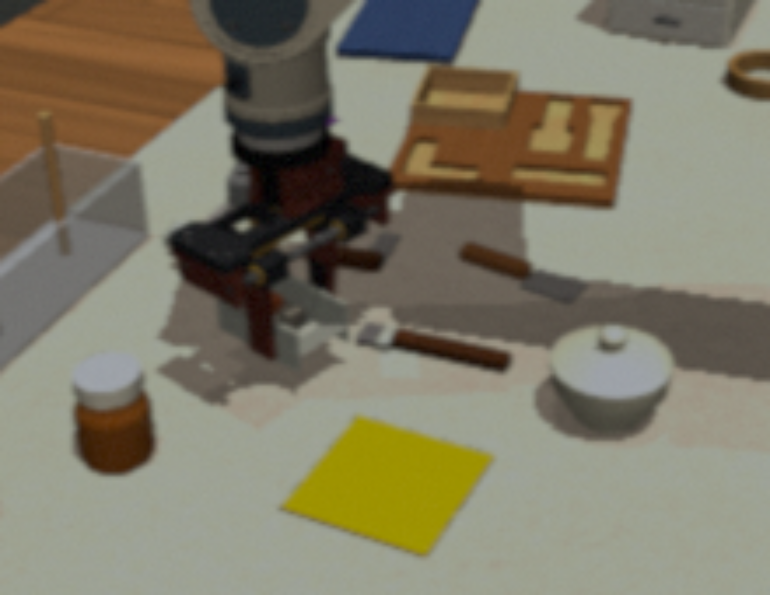

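```bash
cat >> h.py <<'E'
TO=np.array([586.2,-170.6]); TY=11.2
def T(x,y):
    a=np.radians(TY); return TO+np.array([[np.cos(a),-np.sin(a)],[np.sin(a),np.cos(a)]])@[x,y]
E
python3 - <<'E'
from h import *
print(T(55,-64)); go(*T(55,-64),185,101.2)
E
```

```text
[ 652.58353202 -222.69824063]
t 6.2 now [615.7 253.5 110.6] head 160.76 shift mm [-191.9 -437.3  -74.8] turn rad 1.0395 shift after turn [-474.3  -56.3  -74.4] q [ 0.37  0.72  1.62 -0.    0.79 -0.86] w 56.1 F [ 0.4  0.8 -1.3]
```

send_rows --pt "0 0 -0.015 0.13 -1" --pt "0 0 -0.02 0.13 -1" --pt "0 0 -0.02 0.13 -1" --pt "0 0 -0.02 0.13 -1" --pt "0 0 0 0.13 -1"

```text
t: 6.7
ee_pos: [616.2, 253.7, 186.9]
orientation: [1.492, 2.761, 0.006]
ft_force: [0.1, -0.7, -2.1]
width: 56.0
```

send_rows --pt "0 0 0 0.13 -1" --pt "0 0 0 0.13 -1" --pt "-0.01 0 0 0.13 -1" --pt "-0.025 -0.004 0 0 -1" --pt "-0.04 -0.005 0 0 -1"

```text
t: 7.2
ee_pos: [621.6, 179.1, 183.8]
orientation: [1.991, 2.43, 0.001]
ft_force: [0.7, -1.4, -2.4]
width: 56.1
```

send_rows --pt "-0.04 -0.005 0 0 -1" --pt "-0.04 -0.005 0 0 -1" --pt "-0.04 -0.005 0 0 -1" --pt "-0.04 -0.005 0 0 -1" --pt "-0.04 -0.005 0 0 -1"

```text
t: 7.7
ee_pos: [635.8, -24.5, 183.8]
orientation: [1.994, 2.427, 0.0]
ft_force: [0.6, 0.9, -2.5]
width: 56.0
```

send_rows --pt "-0.04 -0.005 0 0 -1" --pt "-0.04 -0.005 0 0 -1" --pt "-0.04 -0.005 0 0 -1" --pt "-0.03 -0.005 0 0 -1" --pt "-0.015 -0.002 0 0 -1"

```text
t: 8.2
ee_pos: [646.1, -191.7, 183.8]
orientation: [1.997, 2.424, -0.0]
ft_force: [-0.6, 0.8, -2.0]
width: 55.8
```

```bash
python3 - <<'E'
from h import *
go(*T(55,-64),185,101.2)
d=wcam(); cv2.imwrite('pics/w5.png',cv2.resize(d['color'],None,fx=1.5,fy=1.5))
E
```

```text
t 8.2 now [ 646.1 -191.7  183.8] head 101.04 shift mm [-31.6   0.4  -1.2] turn rad -0.0028 shift after turn [-31.6   0.3  -1.2] q [-0.31  0.63  1.58 -0.    0.93 -0.5 ] w 55.8 F [-0.6  0.8 -2. ]
```

View pics/w5.png

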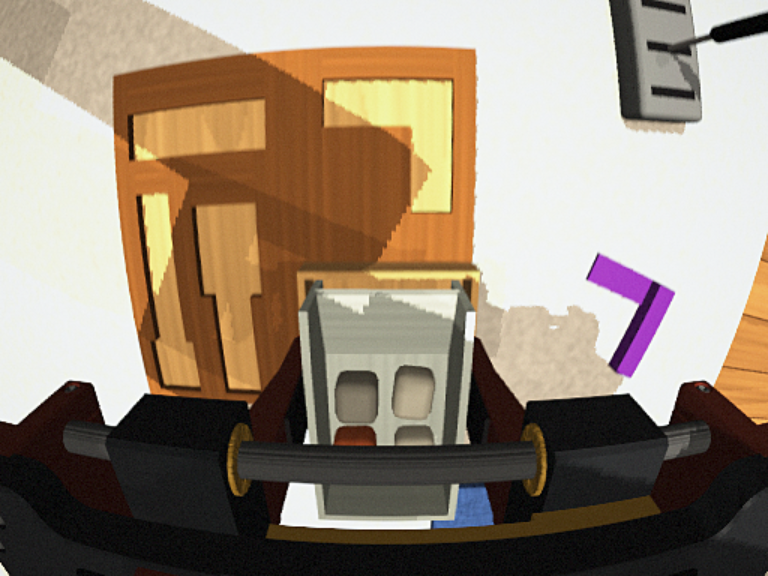

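send_rows --pt "-0.015 0 0.01 -0.003 -1" --pt "-0.012 0 0.02 0 -1" --pt "-0.005 0 0.02 0 -1" --pt "0 0 0.012 0 -1" --pt "0 0 0 0 -1"

```text
t: 8.75
ee_pos: [651.5, -219.1, 119.0]
orientation: [-1.988, -2.428, 0.002]
ft_force: [0.2, -0.1, -2.8]
width: 55.5
```

```bash
python3 - <<'E'
from h import *
go(*T(55,-64),120,101.2)
d=wcam(); np.savez('w6.npz',**d);cv2.imwrite('pics/w6.png',cv2.resize(d['color'],None,fx=1.5,fy=1.5))
E
```

```text
t 8.75 now [ 651.5 -219.1  119. ] head 101.39 shift mm [-3.7  0.3 -1. ] turn rad 0.0033 shift after turn [-3.7  0.3 -1. ] q [-0.34  0.74  1.56  0.    0.85 -0.54] w 55.5 F [ 0.2 -0.1 -2.8]
```

View pics/w6.png

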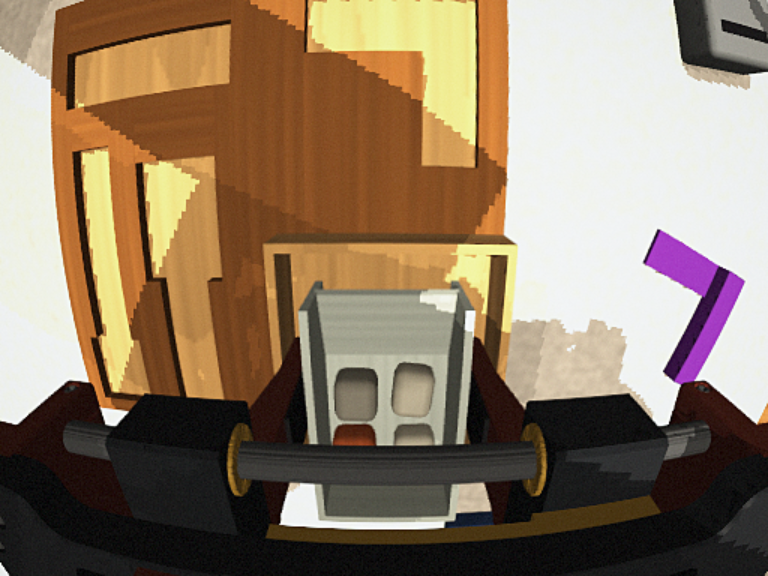

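send_rows --pt "-0.002 0 0.003 0 -1" --pt "-0.002 0 0.003 0 -1" --pt "0 0 0.003 0 -1" --pt "0 0 0 0 -1"

```text
t: 9.2
ee_pos: [654.1, -223.9, 114.3]
orientation: [1.99, 2.429, 0.002]
ft_force: [-0.4, 4.4, 4.0]
width: 56.1
```

```bash
python3 - <<'E'
from h import *
go(*T(55,-64),97,101.2)
d=wcam(); np.savez('w6.npz',**d);cv2.imwrite('pics/w7.png',cv2.resize(d['color'],None,fx=1.5,fy=1.5))
E
```

```text
t 9.2 now [ 654.1 -223.9  114.3] head 101.35 shift mm [ 1.5 -1.3 17.3] turn rad 0.0026 shift after turn [ 1.5 -1.3 17.3] q [-0.35  0.75  1.56  0.    0.84 -0.55] w 56.1 F [-0.4  4.4  4. ]
```

View pics/w7.png

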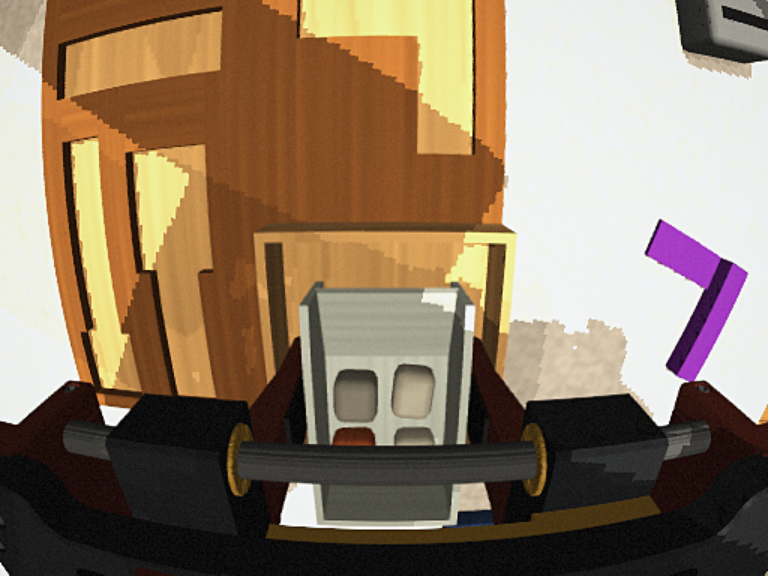

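send_rows --pt "0 0 0.003 0 -1" --pt "0 0 0.003 0 -1" --pt "0 0 0.003 0 -1" --pt "0 0 0 0 -1"

```text
t: 9.65
ee_pos: [654.1, -223.6, 105.4]
orientation: [1.99, 2.43, 0.002]
ft_force: [-2.1, 5.6, 6.5]
width: 56.2
```

send_rows --pt "0 0 0 0 -1"

```text
t: 9.75
ee_pos: [654.1, -223.6, 105.4]
orientation: [1.99, 2.429, 0.002]
ft_force: [-1.7, 5.8, 7.4]
width: 56.0
```

```bash
cat >> h.py <<'E'
def tilt():
    # dish tilt from wrist view: fit of side-wall top rims / dish interior; returns pitch of gripper-to-dish
    d=wcam(); np.savez('wt.npz',**d); return d
E
python3 - <<'E'
from h import *
go(*T(55,-64),97,101.2)
d=wcam(); np.savez('w8.npz',**d);cv2.imwrite('pics/w8.png',cv2.resize(d['color'],None,fx=1.5,fy=1.5))
E
```

```text
t 9.75 now [ 654.1 -223.6  105.4] head 101.35 shift mm [ 1.2 -1.3  8.4] turn rad 0.0027 shift after turn [ 1.2 -1.3  8.4] q [-0.35  0.76  1.56  0.    0.82 -0.55] w 56.0 F [-1.7  5.8  7.4]
```

View pics/w8.png

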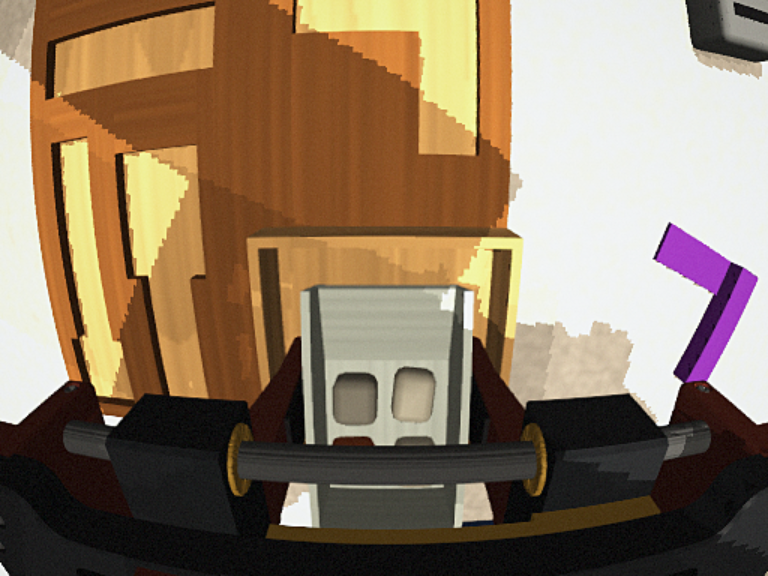

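send_rows --pt "0 -0.001 0.003 0 -1" --pt "0 0 0.003 0 -1" --pt "0 0 0.003 0 -1" --pt "0 0 0 0 -1"

```text
t: 10.2
ee_pos: [654.0, -224.0, 96.8]
orientation: [1.989, 2.428, 0.003]
ft_force: [0.4, 5.0, 6.1]
width: 55.7
```

send_rows --pt "-0.004 0 0 0 -1" --pt "-0.004 0 0 0 -1" --pt "-0.004 0 0 0 -1" --pt "0 0 0 0 -1"

```text
t: 10.6
ee_pos: [655.4, -233.8, 96.8]
orientation: [-1.99, -2.429, -0.004]
ft_force: [-2.4, 14.6, 12.2]
width: 56.0
```

```bash
python3 - <<'E'
from h import *
go(*T(55,-64),97,101.2)
d=wcam(); np.savez('w9.npz',**d);cv2.imwrite('pics/w9.png',cv2.resize(d['color'],None,fx=1.5,fy=1.5))
d=cam('side'); cv2.imwrite('pics/s9.png',cv2.resize(d['color'][100:260,170:350],None,fx=4,fy=4))
E
```

```text
t 10.6 now [ 655.4 -233.8   96.8] head 101.34 shift mm [11.4 -0.6 -0.1] turn rad 0.0025 shift after turn [11.4 -0.6 -0.2] q [-0.36  0.78  1.55  0.    0.82 -0.56] w 56.0 F [-2.4 14.6 12.2]
```

View pics/w9.png

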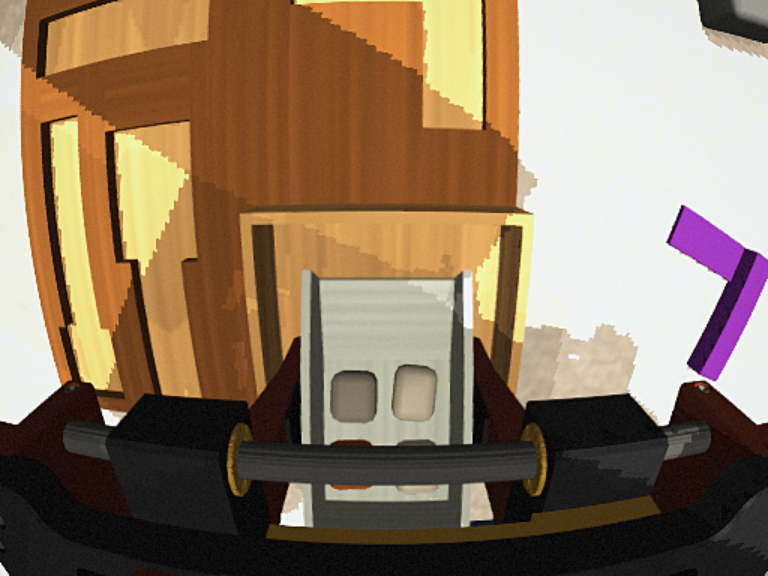

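View pics/s9.png

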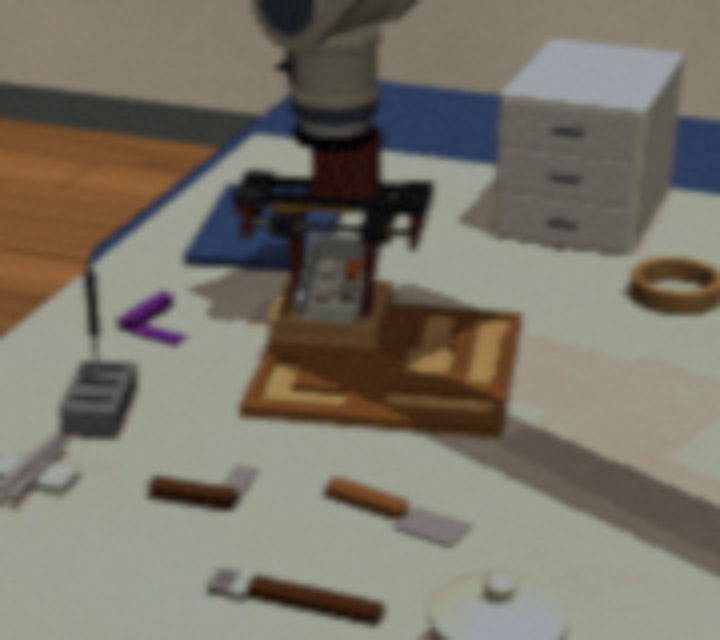

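send_rows --pt "-0.004 0 -0.001 0 -1" --pt "-0.004 0 -0.001 0 -1" --pt "-0.004 0 -0.001 0 -1" --pt "-0.003 0 0 0 -1" --pt "0 0 0 0 -1"

```text
t: 11.2
ee_pos: [657.9, -245.7, 100.5]
orientation: [-1.987, -2.425, -0.007]
ft_force: [-6.2, 27.8, 22.6]
width: 56.2
```

```bash
python3 - <<'E'
from h import *
go(*T(55,-64),100,101.2)
d=wcam(); np.savez('w10.npz',**d);cv2.imwrite('pics/w10.png',cv2.resize(d['color'],None,fx=1.5,fy=1.5))
E
```

```text
t 11.2 now [ 657.9 -245.7  100.5] head 101.34 shift mm [23.6 -0.6  0.7] turn rad 0.0024 shift after turn [23.6 -0.7  0.5] q [-0.38  0.78  1.53  0.01  0.84 -0.58] w 56.2 F [-6.2 27.8 22.6]
```

View pics/w10.png

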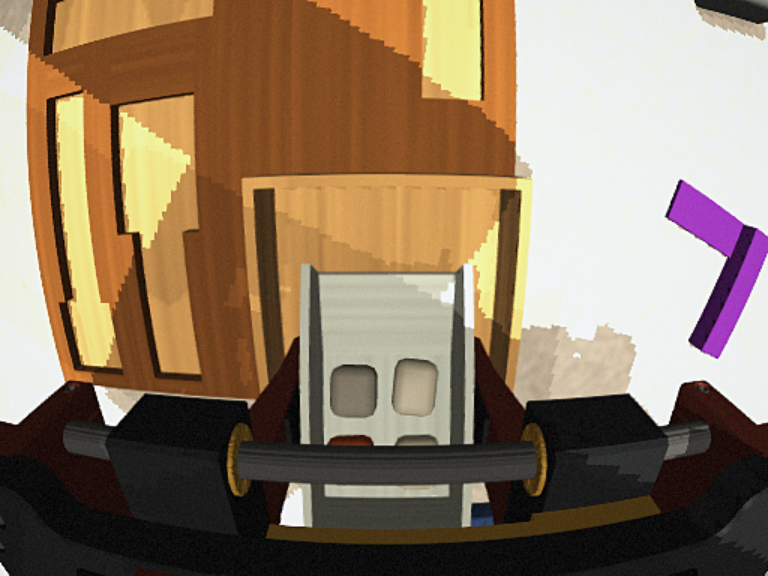

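```bash
python3 - <<'E'
from h import *
o,p,R,h=pose()
for f in ('w6','w9','w10'):
    d=dict(np.load(f+'.npz')); d['fish']=True; W=world(d)
    a=np.radians(101.2)
    ax=np.array([np.cos(a),np.sin(a)]); 
    print(f)
    for v in range(172,292,8):
        q=W[v,310]; q2=W[v,258]; q3=W[v,206]
        print(v,'rimR',((q[:2]-T(55,-109))@ax).round(1),q[2].round(1),'mid',((q2[:2]-T(55,-109))@ax).round(1),q2[2].round(1),'rimL',((q3[:2]-T(55,-109))@ax).round(1),q3[2].round(1))
E
```

```text
w6
172 rimR 79.2 3.8 mid 78.6 2.1 rimL 78.9 3.1
180 rimR 73.5 3.2 mid 73.3 2.9 rimL 73.7 4.4
188 rimR 67.8 3.1 mid 67.5 2.3 rimL 67.6 2.7
196 rimR 77.6 51.1 mid 75.5 44.6 rimL 77.3 50.3
204 rimR 78.1 64.8 mid 70.3 42.6 rimL 77.1 62.1
212 rimR 74.2 65.1 mid 64.5 39.9 rimL 73.8 64.3
220 rimR 70.0 64.8 mid 59.2 38.7 rimL 69.9 64.9
228 rimR 65.5 64.4 mid 52.7 35.5 rimL 65.9 65.5
236 rimR 61.5 65.1 mid 46.0 32.5 rimL 61.3 64.8
244 rimR 56.3 63.6 mid 41.1 33.5 rimL 56.6 64.3
252 rimR 52.9 65.9 mid 35.1 32.8 rimL 52.3 64.9
260 rimR 48.2 65.8 mid 30.6 35.0 rimL 48.2 66.0
268 rimR 44.5 67.5 mid 24.1 34.1 rimL 43.0 65.2
276 rimR 39.3 67.1 mid 18.9 35.4 rimL 38.9 66.7
284 rimR 34.3 67.4 mid 12.4 35.2 rimL 33.7 66.5
w9
172 rimR 73.5 3.2 mid 73.4 3.6 rimL 73.5 3.8
180 rimR 77.6 38.3 mid 68.3 3.1 rimL 77.7 38.9
188 rimR 74.1 40.3 mid 68.2 20.4 rimL 73.5 38.5
196 rimR 70.1 40.7 mid 63.8 21.0 rimL 70.5 42.0
204 rimR 66.6 42.5 mid 59.2 21.2 rimL 114.4 178.5
212 rimR 63.5 45.3 mid 54.2 20.8 rimL 63.2 44.8
220 rimR 59.3 45.3 mid 49.2 20.6 rimL 59.7 46.4
228 rimR 56.5 48.6 mid 44.4 21.1 rimL 56.0 47.7
2
[... 351 characters left out ...]
8 3.1 mid 60.7 3.3 rimL 60.7 3.2
180 rimR 66.0 43.3 mid 55.5 3.0 rimL 66.0 43.9
188 rimR 62.3 44.6 mid 56.6 25.1 rimL 62.2 44.7
196 rimR 58.8 46.6 mid 52.1 25.3 rimL 59.1 47.6
204 rimR 55.3 48.1 mid 47.3 25.0 rimL 55.6 49.3
212 rimR 51.8 50.0 mid 42.5 25.1 rimL 51.8 50.2
220 rimR 48.3 51.6 mid 37.3 24.2 rimL 47.9 50.8
228 rimR 44.3 52.1 mid 32.5 24.9 rimL 44.1 51.7
236 rimR 40.6 53.3 mid 27.3 24.5 rimL 40.8 53.9
244 rimR 38.2 57.1 mid 22.6 25.8 rimL 36.9 54.8
252 rimR 34.4 58.1 mid 17.8 26.9 rimL 32.8 55.3
260 rimR 30.5 59.0 mid 14.2 30.1 rimL 28.3 55.5
268 rimR 26.5 60.0 mid 9.4 31.3 rimL 26.5 60.2
276 rimR 23.5 62.5 mid 5.6 34.3 rimL 22.6 61.3
284 rimR 19.5 63.5 mid 1.0 36.0 rimL 18.8 62.8
```

send_rows --pt "0.004 0 -0.001 0 -1" --pt "0.004 0 -0.001 0 -1" --pt "0.004 0 0 0 -1" --pt "0.004 0 0 0 -1" --pt "0 0 0 0 -1"

```text
t: 11.75
ee_pos: [654.2, -235.1, 99.3]
orientation: [-1.991, -2.43, 0.0]
ft_force: [-0.2, 0.2, -2.5]
width: 56.0
```

```bash
cat >> h.py <<'E'
def dish(hd=101.2,org=None,dmin=-60,dmax=130):
    """profile of side-wall rims: returns tilt, rim line in (d,z) about back wall"""
    d=wcam(); np.savez('wt.npz',**d); W=world(d); o,p,R,h=pose()
    org=T(55,-109) if org is None else org
    a=np.radians(hd); ax=np.array([np.cos(a),np.sin(a)]); D=(W[...,:2]-org)@ax; Z=W[...,2]
    lat=(W[...,:2]-p[:2])@np.array([-ax[1],ax[0]])
    pd=(p[:2]-org)@ax; pz=p[2]-61.3
    out=[]
    for s in (1,-1):
        m=(abs(lat*s-26.5)<1.5)&(Z>pz-60)&(Z<p[2]-25)&(abs(D-pd)<95)
        # keep the topmost in bins of D
        for b in np.arange(-40,120,4):
            k=m&(D>=b)&(D<b+4)
            if k.sum()>1: out.append((D[k].mean(),np.median(Z[k])))
    out=np.array(out)
    if len(out)>4:
        f=np.polyfit(out[:,0],out[:,1],1); r=out[:,1]-np.polyval(f,out[:,0]); 
        for _ in range(3):
            k=abs(r)<4; f=np.polyfit(out[k,0],out[k,1],1); r=out[:,1]-np.polyval(f,out[:,0])
        print('tilt',round(-np.degrees(np.arctan(f[0])),1),'n',k.sum(),len(out),'D range',out[k,0].min().round(1),out[k,0].max().round(1),'z at pivot',np.polyval(f,pd).round(1),'end z',np.polyval(f,out[k,0].max()).round(1))
    print('pivot d',pd.round(1),'z',pz.round(1),'F',np.round(o['ft_force'],1),'w',round(o['width'],1),'t',round(o['t'],2))
    return d
E
python3 - <<'E'
from h import *
d=dish();cv2.imwrite('pics/w11.png',cv2.resize(d['color'],None,fx=1.5,fy=1.5))
E
```

```text
tilt 28.3 n 18 60 D range 2.2 117.9 z at pivot 53.8 end z 7.6
pivot d 32.3 z 38.0 F [-0.1 -0.4 -1.8] w 55.9 t 11.8
```

View pics/w11.png

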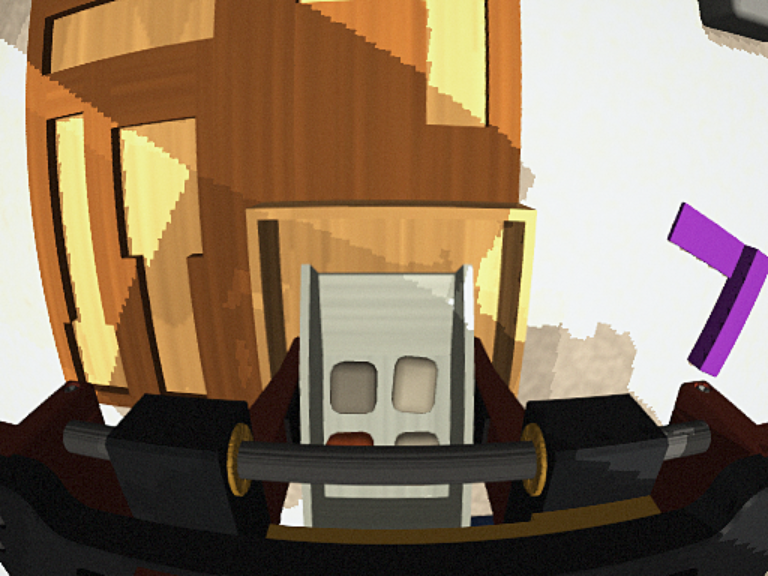

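```bash
cat >> h.py <<'E'
def dish2(hd=101.2,org=None,d=None,v0=185,v1=292,pp=True):
    d=wcam() if d is None else d; W=world(d); o,p,R,h=pose(); org=T(55,-109) if org is None else org
    a=np.radians(hd); ax=np.array([np.cos(a),np.sin(a)]); D=(W[...,:2]-org)@ax; Z=W[...,2]
    x=np.concatenate([D[v0:v1,u] for u in (205,206,310,311)]); z=np.concatenate([Z[v0:v1,u] for u in (205,206,310,311)])
    k=(z>8)&(z<130)
    for _ in range(5):
        f=np.polyfit(x[k],z[k],1); k=(abs(z-np.polyval(f,x))<3)&(z<130)
    pd=(p[:2]-org)@ax; pz=p[2]-61.3; th=np.arctan(-f[0])
    # rim distance above pivot, lip end
    rim=(np.polyval(f,pd)-pz)*np.cos(th); e=x[k].max(); ez=np.polyval(f,e)
    bx=(e-pd)*np.cos(th)-(ez-pz)*np.sin(th)
    print('tilt',np.degrees(th).round(1),'n',k.sum(),len(x),'pivot body x',(51-bx).round(1),'z',(36-rim).round(1),'| pivot d',pd.round(1),'z',pz.round(1),'F',np.round(o['ft_force'],1),'w',round(o['width'],1),'t',round(o['t'],2))
    return d
E
python3 - <<'E'
from h import *
dish2()
E
```

```text
tilt 22.9 n 427 428 pivot body x 13.9 z 14.9 | pivot d 32.1 z 38.1 F [-0.1  0.5 -1.9] w 55.9 t 11.85
```

send_rows --pt "0 0 0.003 0 -1" --pt "0 0 0.003 0 -1" --pt "0 0 0.003 0 -1" --pt "0 0 0 0 -1"

```text
t: 12.25
ee_pos: [655.0, -235.7, 93.7]
orientation: [1.991, 2.429, 0.0]
ft_force: [-8.3, 2.8, 21.9]
width: 56.0
```

```bash
python3 - <<'E'
from h import *
dish2()
E
```

```text
tilt 25.6 n 403 428 pivot body x 15.1 z 13.7 | pivot d 31.8 z 32.4 F [-7.6  4.  22.4] w 56.0 t 12.3
```

send_rows --pt "0 0 -0.001 0 0.33" --pt "0 0 -0.001 0 0.33" --pt "0 0 0 0 0.33" --pt "0 0 0 0 0.33"

```text
t: 12.7
ee_pos: [654.5, -235.4, 92.3]
orientation: [-1.991, -2.43, 0.0]
ft_force: [-0.1, -0.5, 0.9]
width: 58.6
```

```bash
python3 - <<'E'
from h import *
d=dish2();cv2.imwrite('pics/w12.png',cv2.resize(d['color'],None,fx=1.5,fy=1.5))
d=cam('side'); cv2.imwrite('pics/s12.png',cv2.resize(d['color'][130:230,210:310],None,fx=6,fy=6))
E
```

```text
tilt 24.8 n 364 428 pivot body x 15.2 z 12.7 | pivot d 32.2 z 30.9 F [-0.1  0.   0.5] w 58.5 t 12.75
```

View pics/w12.png

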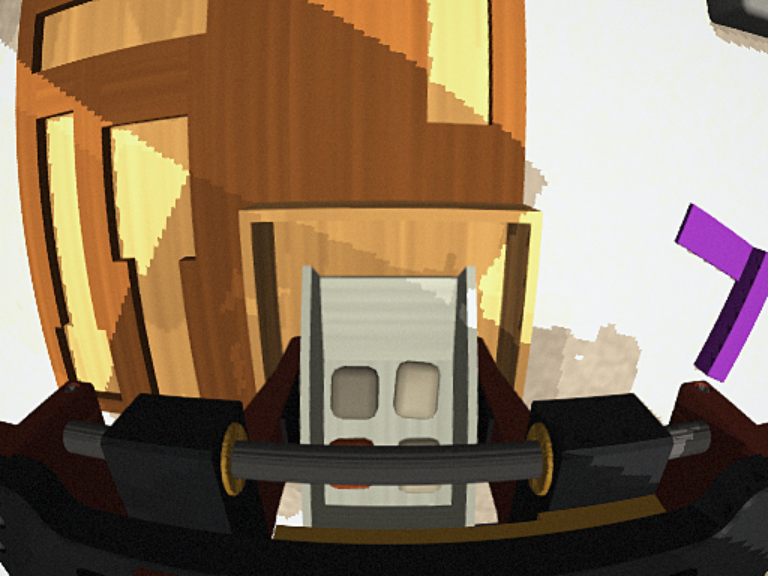

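View pics/s12.png

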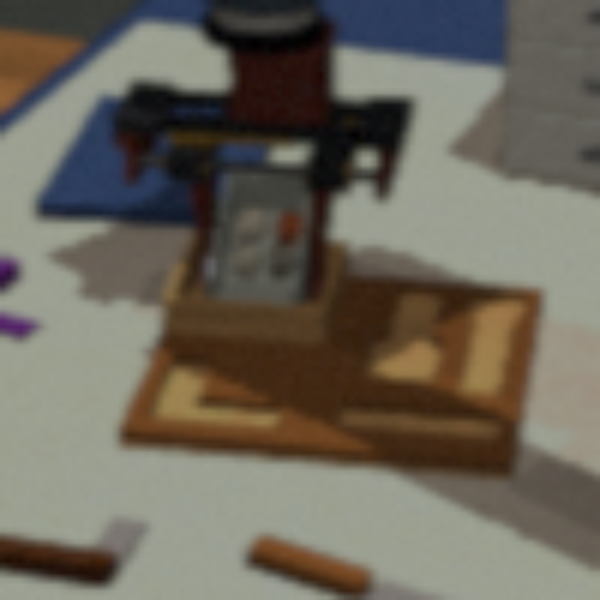

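```bash
python3 - <<'E'
from h import *
d=wcam(); W=world(d); org=T(55,-109); a=np.radians(101.2); ax=np.array([np.cos(a),np.sin(a)]); lx=np.array([-ax[1],ax[0]])
for v in range(172,240,6): print(v,[(((W[v,u,:2]-org)@ax).round(1),W[v,u,2].round(1)) for u in (210,235,258,280,300)])
for u in (205,206,310,311): print(u,[W[v,u,2].round(0) for v in range(176,290,8)])
for u in range(160,360,8): print(u,((W[175,u,:2]-org)@lx).round(1),W[175,u,2].round(1), ((W[195,u,:2]-org)@lx).round(1),W[195,u,2].round(1))
E
```

```text
172 [(np.float64(72.9), np.float64(3.3)), (np.float64(72.9), np.float64(3.3)), (np.float64(73.0), np.float64(3.9)), (np.float64(73.0), np.float64(3.5)), (np.float64(72.9), np.float64(3.0))]
178 [(np.float64(69.0), np.float64(2.5)), (np.float64(69.0), np.float64(2.6)), (np.float64(69.1), np.float64(2.8)), (np.float64(69.2), np.float64(3.1)), (np.float64(69.4), np.float64(3.4))]
184 [(np.float64(72.3), np.float64(27.5)), (np.float64(65.5), np.float64(3.2)), (np.float64(69.2), np.float64(16.4)), (np.float64(65.9), np.float64(4.5)), (np.float64(65.7), np.float64(3.6))]
190 [(np.float64(69.7), np.float64(29.5)), (np.float64(66.4), np.float64(18.5)), (np.float64(66.4), np.float64(18.7)), (np.float64(66.4), np.float64(18.4)), (np.float64(66.5), np.float64(18.7))]
196 [(np.float64(66.2), np.float64(28.8)), (np.float64(62.6), np.float64(17.6)), (np.float64(62.9), np.float64(18.4)), (np.float64(63.2), np.float64(19.1)), (np.float64(63.0), np.float64(18.4))]
202 [(np.float64(63.4), np.float64(30.0)), (np.float64(59.2), np.float64(17.9)), (np.float64(59.6), np.float64(19.0)), (np.float64(59.5), 
[... 2212 characters left out ...]
), np.float64(47.0), np.float64(48.0), np.float64(53.0), np.float64(53.0), np.float64(55.0), np.float64(59.0)]
160 58.5 10.4 59.6 10.4
168 46.2 33.2 46.8 33.9
176 45.9 19.5 46.2 21.4
184 45.5 3.6 45.8 5.8
192 40.7 2.8 41.3 3.5
200 35.8 2.7 36.4 2.9
208 30.6 4.2 25.6 35.4
216 25.8 4.6 24.1 19.1
224 21.1 3.2 19.7 18.1
232 16.4 3.5 15.3 18.3
240 11.7 2.4 10.8 18.5
248 6.9 4.1 6.4 18.7
256 2.2 3.7 2.1 18.6
264 -2.6 3.5 -2.3 18.1
272 -7.2 4.1 -6.7 18.2
280 -12.0 3.0 -11.1 18.2
288 -16.8 3.2 -15.6 18.3
296 -21.6 2.9 -20.0 18.3
304 -26.5 2.8 -24.6 17.8
312 -31.2 3.7 -25.0 38.8
320 -36.2 2.9 -37.3 1.8
328 -41.1 3.2 -42.1 2.7
336 -46.1 3.2 -45.9 7.6
344 -45.7 21.2 -45.6 24.5
352 -46.2 33.4 -47.3 33.2
```

send_rows --pt "0 0 0 0 0.37" --pt "0 0 0 0 0.37" --pt "0 0 0 0 0.37"

```text
t: 13.15
ee_pos: [654.5, -235.3, 92.6]
orientation: [-1.991, -2.43, 0.0]
ft_force: [0.1, 0.2, -0.2]
width: 59.9
```

```bash
python3 - <<'E'
from h import *
d=dish2();cv2.imwrite('pics/w13.png',cv2.resize(d['color'],None,fx=1.5,fy=1.5))
E
```

```text
tilt 25.0 n 391 428 pivot body x 15.0 z 13.0 | pivot d 32.3 z 31.3 F [0.3 0.1 0. ] w 59.9 t 13.2
```

send_rows --pt "0 0 -0.004 0 0.37" --pt "0 0 -0.004 0 0.37" --pt "0 0 0 0 0.37"

```text
t: 13.5
ee_pos: [655.0, -235.5, 101.6]
orientation: [1.99, 2.429, 0.001]
ft_force: [-0.4, -1.2, 0.2]
width: 59.8
```

```bash
python3 - <<'E'
from h import *
d=dish2();cv2.imwrite('pics/w13.png',cv2.resize(d['color'],None,fx=1.5,fy=1.5))
E
```

```text
tilt 25.7 n 426 428 pivot body x 14.1 z 19.9 | pivot d 32.1 z 40.0 F [-0.3 -0.5 -0.1] w 60.0 t 13.55
```

View pics/w13.png

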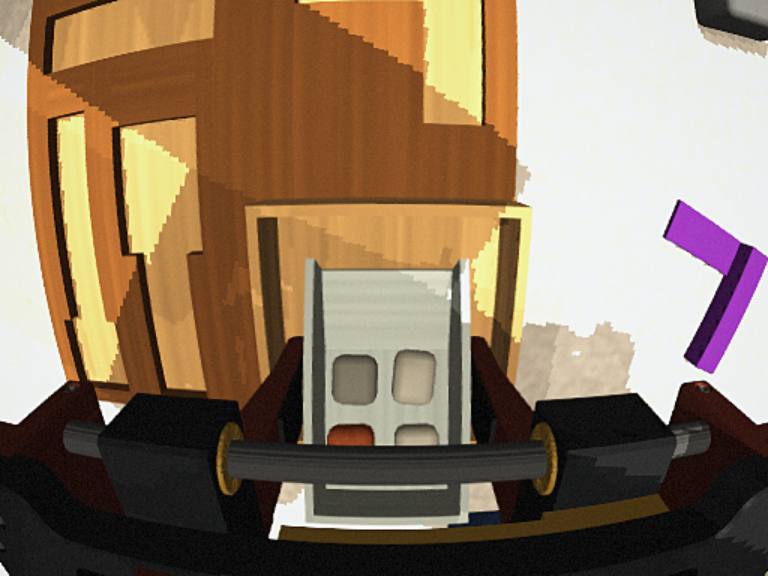

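send_rows --pt "0 0 -0.01 0 0.37" --pt "0 0 -0.009 0 0.5" --pt "-0.01 0 0 0 0.5" --pt "-0.012 0 0 0 0.5" --pt "-0.008 0 0 0 0.5"

```text
t: 14.05
ee_pos: [660.7, -266.3, 119.8]
orientation: [1.991, 2.429, -0.0]
ft_force: [0.1, 0.7, -0.4]
width: 65.8
```

```bash
python3 - <<'E'
from h import *
d=dish2(v0=225);go(*T(55,-107.5),61.3+59,101.2); cv2.imwrite('pics/w14.png',cv2.resize(d['color'],None,fx=1.5,fy=1.5))
E
```

```text
tilt 26.0 n 228 268 pivot body x 33.5 z 22.3 | pivot d -0.3 z 58.3 F [0.7 0.  0.6] w 65.7 t 14.1
t 14.1 now [ 660.8 -267.2  119.6] head 101.27 shift mm [ 1.8  0.6 -0.7] turn rad 0.0012 shift after turn [ 1.8  0.6 -0.7] q [-0.4   0.76  1.5  -0.    0.88 -0.6 ] w 65.7 F [0.7 0.  0.6]
```

View pics/w14.png

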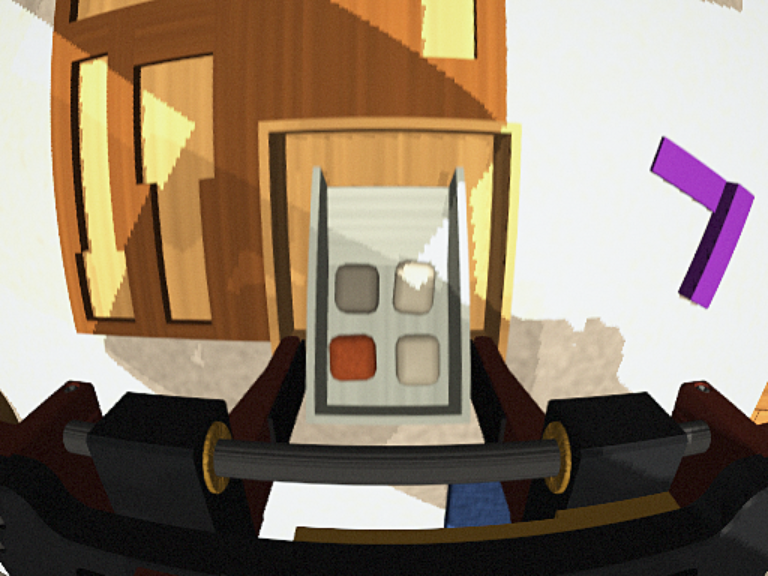

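send_rows --pt "0.002 0 0 0 0.26" --pt "0 0 0 0 0.26" --pt "0 0 0 0 0.26" --pt "0 0 0 0 0.26"

```text
t: 14.5
ee_pos: [659.8, -262.3, 119.3]
orientation: [-1.99, -2.43, 0.001]
ft_force: [0.3, -0.2, -1.0]
width: 56.0
```

send_rows --pt "0 0 -0.004 0 0.26" --pt "0 0 -0.004 0 0.26" --pt "0 0 0 0 0.26" --pt "0 0 0 0 0.26"

```text
t: 14.9
ee_pos: [660.2, -262.8, 128.0]
orientation: [1.991, 2.43, 0.0]
ft_force: [1.0, -0.4, -0.9]
width: 55.7
```

```bash
python3 - <<'E'
from h import *
d=dish2(v0=130,v1=270);go(*T(55,-107.5),61.3+59,101.2); cv2.imwrite('pics/w15.png',cv2.resize(d['color'],None,fx=1.5,fy=1.5))
W=world(d); org=T(55,-109); a=np.radians(101.2); ax=np.array([np.cos(a),np.sin(a)])
for v in range(116,280,12): print(v,[(((W[v,u,:2]-org)@ax).round(1),W[v,u,2].round(1)) for u in (209,210,211,212,258,303,305,307,308)])
E
```

```text
tilt 25.7 n 414 560 pivot body x -8.3 z 23.8 | pivot d 4.3 z 66.5 F [-0.1 -0.4 -2.4] w 56.0 t 14.95
t 14.95 now [ 660.1 -262.7  127.8] head 101.35 shift mm [-2.8  0.4  7.5] turn rad 0.0026 shift after turn [-2.8  0.4  7.5] q [-0.4   0.75  1.51  0.    0.89 -0.59] w 56.0 F [-0.1 -0.4 -2.4]
116 [(np.float64(78.2), np.float64(44.6)), (np.float64(78.2), np.float64(44.7)), (np.float64(78.1), np.float64(43.5)), (np.float64(78.1), np.float64(44.4)), (np.float64(76.0), np.float64(3.2)), (np.float64(76.4), np.float64(2.5)), (np.float64(76.5), np.float64(3.0)), (np.float64(76.5), np.float64(2.5)), (np.float64(76.5), np.float64(2.7))]
128 [(np.float64(71.6), np.float64(47.0)), (np.float64(71.7), np.float64(47.6)), (np.float64(71.7), np.float64(48.5)), (np.float64(71.6), np.float64(46.6)), (np.float64(69.6), np.float64(26.2)), (np.float64(71.5), np.float64(45.1)), (np.float64(71.7), np.float64(47.0)), (np.float64(71.6), np.float64(45.4)), (np.float64(71.8), np.float64(47.5))]
140 [(np.float64(65.3), np.float64(49.8)), (np.float64(65.4), np.float64(50.7)), (np.float64(65.5), np.float64(51.2)), (np
[... 3326 characters left out ...]
np.float64(76.1))]
260 [(np.float64(7.5), np.float64(77.1)), (np.float64(6.2), np.float64(74.9)), (np.float64(3.9), np.float64(71.0)), (np.float64(1.7), np.float64(67.2)), (np.float64(-8.3), np.float64(49.4)), (np.float64(2.5), np.float64(68.4)), (np.float64(5.6), np.float64(73.8)), (np.float64(8.4), np.float64(78.5)), (np.float64(8.4), np.float64(78.5))]
272 [(np.float64(2.5), np.float64(81.0)), (np.float64(0.6), np.float64(78.0)), (np.float64(-1.4), np.float64(74.9)), (np.float64(-2.4), np.float64(73.3)), (np.float64(-14.8), np.float64(53.1)), (np.float64(-2.1), np.float64(73.5)), (np.float64(0.9), np.float64(78.3)), (np.float64(3.1), np.float64(81.6)), (np.float64(2.4), np.float64(80.7))]
```

View pics/w15.png

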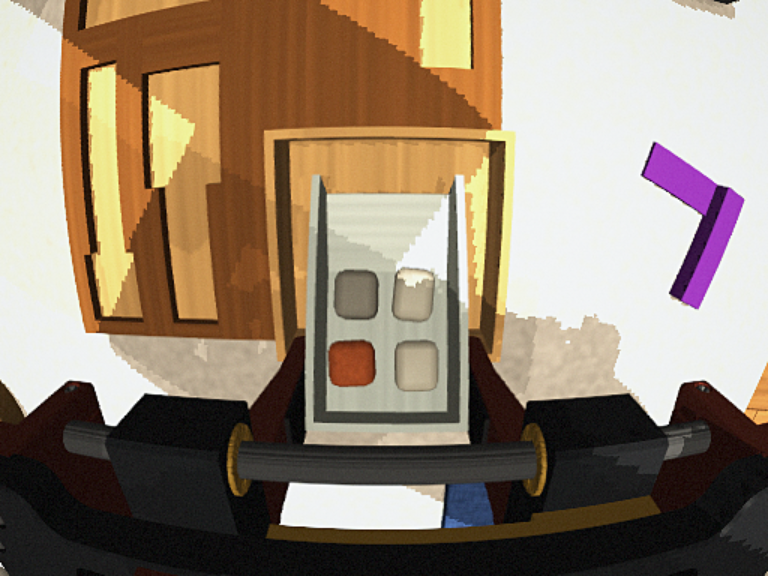

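send_rows --pt "0 0 0 0 0.268" --pt "0 0 0 0 0.268" --pt "0 0 0 0 0.268"

```text
t: 15.25
ee_pos: [660.0, -262.8, 127.5]
orientation: [-1.991, -2.43, 0.0]
ft_force: [0.4, 0.5, -2.2]
width: 56.1
```

```bash
cat >> h.py <<'E'
def dish3(d=None,cols=(208,307,308),v0=120,v1=270,hd=101.2,org=None):
    d=wcam() if d is None else d; W=world(d); o,p,R,h=pose(); org=T(55,-109) if org is None else org
    a=np.radians(hd); ax=np.array([np.cos(a),np.sin(a)]); D=(W[...,:2]-org)@ax; Z=W[...,2]
    x=np.concatenate([D[v0:v1,u] for u in cols]); z=np.concatenate([Z[v0:v1,u] for u in cols])
    k=(z>8)&(z<130)
    for _ in range(6):
        f=np.polyfit(x[k],z[k],1); k=(abs(z-np.polyval(f,x))<3)&(z<130)
    pd=(p[:2]-org)@ax; pz=p[2]-61.3; th=np.arctan(-f[0])
    m=D[v0:v1,258],Z[v0:v1,258]
    print('tilt',np.degrees(th).round(1),'n',k.sum(),len(x),'pivot body z',(36-(np.polyval(f,pd)-pz)*np.cos(th)).round(1),'lip z mid',Z[130:150,258].round(0)[::4],'| pivot d',pd.round(1),'z',pz.round(1),'F',np.round(o['ft_force'],1),'w',round(o['width'],1),'t',round(o['t'],2))
    return d
E
python3 - <<'E'
from h import *
d=dish3()
E
```

```text
tilt 25.8 n 449 450 pivot body z 23.9 lip z mid [28. 26. 27. 26. 27.] | pivot d 4.3 z 66.2 F [-0.1 -0.2 -2.6] w 56.0 t 15.3
```

Still held; ease the fingers in small steps with the dish only 8 mm above its rest.

send_rows --pt "0 0 0 0 0.271" --pt "0 0 0 0 0.271" --pt "0 0 0 0 0.271"

```text
t: 15.6
ee_pos: [660.0, -262.8, 127.7]
orientation: [-1.991, -2.43, 0.0]
ft_force: [0.6, 0.7, -2.0]
width: 55.9
```

```bash
python3 - <<'E'
from h import *
d=dish3()
E
```

```text
tilt 25.9 n 450 450 pivot body z 23.9 lip z mid [27. 28. 27. 27. 28.] | pivot d 4.3 z 66.3 F [-0.2 -0.4 -2.3] w 56.0 t 15.65
```

send_rows --pt "0 0 0 0 0.273" --pt "0 0 0 0 0.273" --pt "0 0 0 0 0.273"

```text
t: 15.95
ee_pos: [660.0, -262.8, 127.7]
orientation: [-1.991, -2.43, 0.0]
ft_force: [0.2, -0.4, -2.4]
width: 56.1
```

```bash
python3 - <<'E'
from h import *
d=dish3()
E
```

```text
tilt 32.7 n 324 450 pivot body z 25.1 lip z mid [ 3.  4. 18. 17. 18.] | pivot d 4.3 z 66.4 F [-0.  -0.8 -2.9] w 56.0 t 16.0
```

send_rows --pt "0 0 0 0 0.2" --pt "0 0 0 0 0.2" --pt "0.005 0 -0.01 0 0.2" --pt "0.01 0 -0.015 0 0.2" --pt "0.01 0 -0.01 0 0.2"

```text
t: 16.5
ee_pos: [655.5, -237.6, 164.8]
orientation: [1.99, 2.429, 0.001]
ft_force: [-0.4, -0.6, -1.7]
width: 55.6
```

```bash
python3 - <<'E'
from h import *
d=dish3(); cv2.imwrite('pics/w16.png',cv2.resize(d['color'],None,fx=1.5,fy=1.5))
E
```

```text
tilt 32.7 n 323 450 pivot body z 27.3 lip z mid [ 3.  3. 56. 55. 56.] | pivot d 31.1 z 105.0 F [-0.4  0.7 -0.1] w 55.9 t 16.55
```

View pics/w16.png

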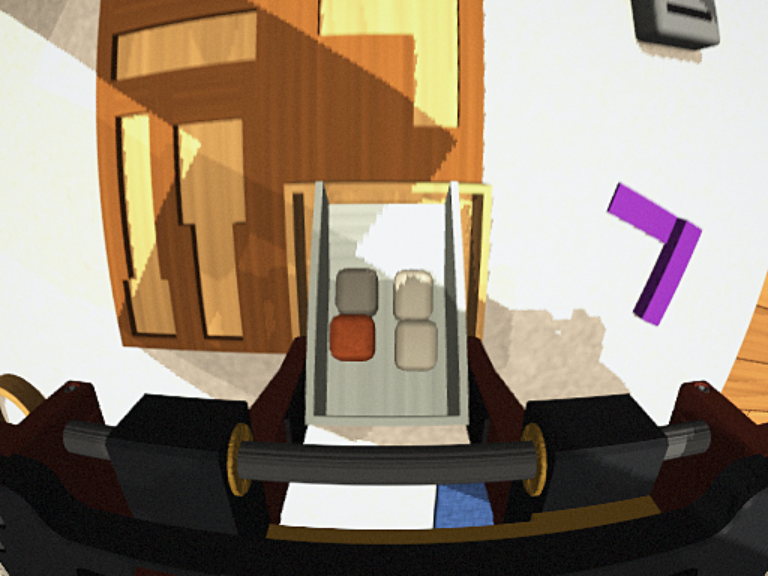

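send_rows --pt "0 0 0 0 0.272" --pt "0 0 0 0 0.272" --pt "0 0 0 0 0.273" --pt "0 0 0 0 0.273" --pt "0 0 0 0 0.2"

```text
t: 17.05
ee_pos: [655.0, -238.5, 162.2]
orientation: [-1.991, -2.429, 0.0]
ft_force: [-0.5, -0.0, -2.2]
width: 56.0
```

```bash
python3 - <<'E'
from h import *
d=dish3(); cv2.imwrite('pics/w17.png',cv2.resize(d['color'],None,fx=1.5,fy=1.5))
E
```

```text
tilt 32.9 n 323 450 pivot body z 25.1 lip z mid [ 3.  4. 52. 52. 53.] | pivot d 29.1 z 100.9 F [-0.2 -0.5 -2.5] w 55.7 t 17.1
```

View pics/w17.png

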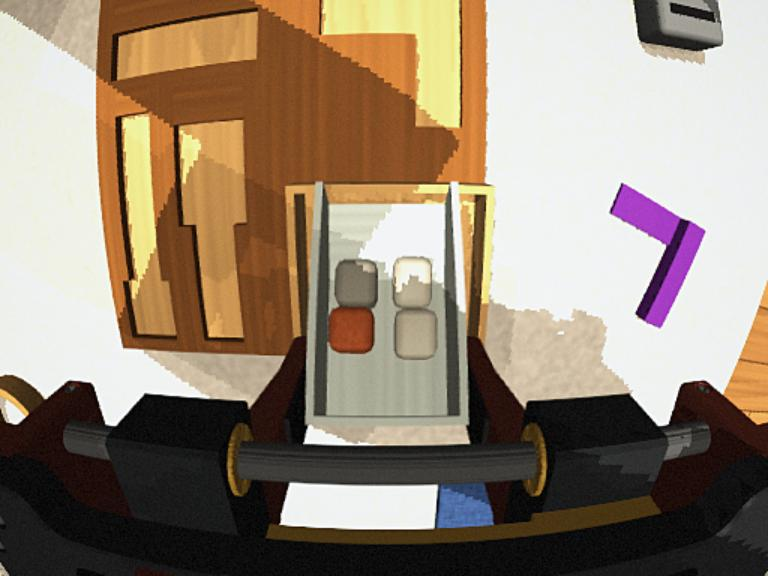

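send_rows --pt "0 0 0 0 0.273" --pt "0 0 0 0 0.273" --pt "0 0 0 0 0.273" --pt "0 0 0 0 0.273" --pt "0 0 0 0 0.273"

```text
t: 17.6
ee_pos: [655.1, -238.3, 162.7]
orientation: [-1.991, -2.43, 0.0]
ft_force: [0.9, 0.7, -2.6]
width: 55.5
```

```bash
python3 - <<'E'
from h import *
d=dish3(); cv2.imwrite('pics/w17.png',cv2.resize(d['color'],None,fx=1.5,fy=1.5))
E
```

```text
tilt 32.9 n 322 450 pivot body z 25.1 lip z mid [ 4.  4. 53. 55. 53.] | pivot d 29.2 z 101.4 F [-0.3  0.3 -2.9] w 56.0 t 17.65
```

View pics/w17.png

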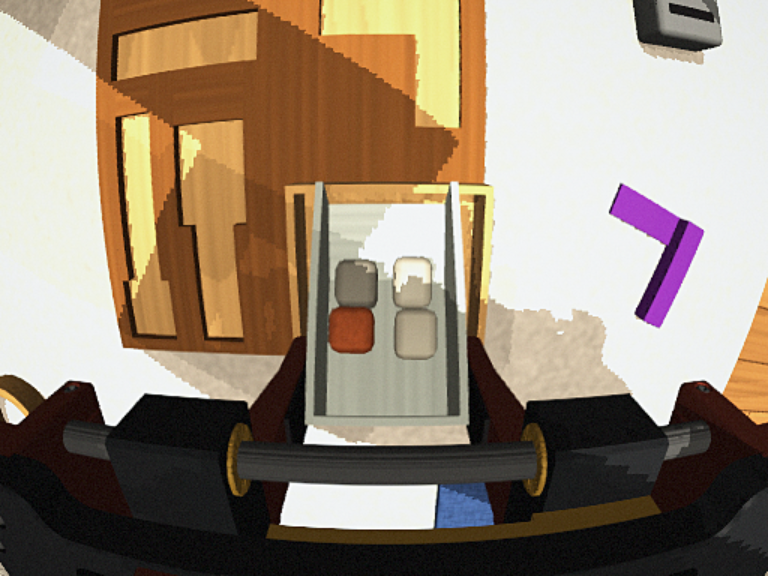

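send_rows --pt "0 0 0.01 0 0.26" --pt "0 0 0.01 0 0.26" --pt "0 0 0 0 0.274" --pt "0 0 0 0 0.274" --pt "0 0 0 0 0.274"

```text
t: 18.15
ee_pos: [655.3, -238.3, 142.7]
orientation: [1.991, 2.43, 0.0]
ft_force: [-0.1, -0.0, -2.5]
width: 56.0
```

```bash
python3 - <<'E'
from h import *
d=dish3()
E
```

```text
tilt 42.7 n 234 450 pivot body z 27.2 lip z mid [34.  4.  3.  3.  3.] | pivot d 29.2 z 81.5 F [ 0.1 -0.8 -0.9] w 55.9 t 18.2
```

send_rows --pt "0 0 0 0 0.275" --pt "0 0 0 0 0.275"

```text
t: 18.4
ee_pos: [655.4, -238.4, 143.2]
orientation: [1.99, 2.43, 0.0]
ft_force: [0.2, -0.8, -0.5]
width: 56.3
```

```bash
python3 - <<'E'
from h import *
d=dish3();cv2.imwrite('pics/w18.png',cv2.resize(d['color'],None,fx=1.5,fy=1.5))
E
```

```text
tilt 43.2 n 127 450 pivot body z 32.3 lip z mid [4. 3. 4. 3. 3.] | pivot d 29.1 z 81.8 F [-0.1  0.1 -0.1] w 56.1 t 18.45
```

View pics/w18.png

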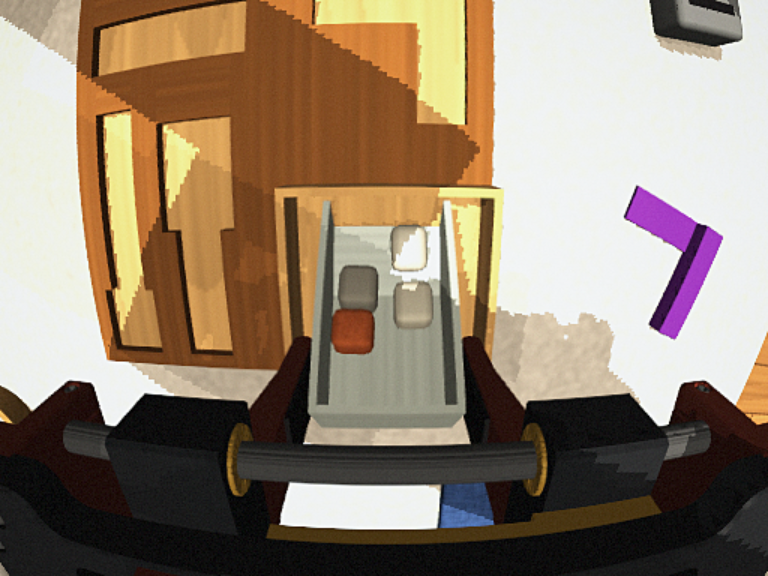

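send_rows --pt "0 0 0 0 0.2" --pt "0 0 0 0 0.2" --pt "0 0 0 0 0.2"

```text
t: 18.75
ee_pos: [655.4, -238.4, 143.0]
orientation: [1.991, 2.43, 0.0]
ft_force: [-0.3, -1.2, 0.4]
width: 56.1
```

```bash
cat >> h.py <<'E'
def rim(L,Rr,d=None,hd=101.2,org=None,n=60):
    """L,Rr: ((u0,v0),(u1,v1)) in 1.5x picture pixels of left and right rims"""
    d=wcam() if d is None else d; W=world(d); o,p,R,h=pose(); org=T(55,-109) if org is None else org
    a=np.radians(hd); ax=np.array([np.cos(a),np.sin(a)]); x=[];z=[]
    for (a0,b0),(a1,b1) in (L,Rr):
        for s in np.linspace(.05,.95,n):
            u=int(round((a0+(a1-a0)*s)/1.5)); v=int(round((b0+(b1-b0)*s)/1.5)); x.append((W[v,u,:2]-org)@ax); z.append(W[v,u,2])
    x=np.array(x);z=np.array(z);k=np.ones(len(x),bool)
    for _ in range(6):
        f=np.polyfit(x[k],z[k],1); r=z-np.polyval(f,x); k=abs(r)<max(3,1.5*np.median(abs(r)))
    pd=(p[:2]-org)@ax; pz=p[2]-61.3; th=np.arctan(-f[0])
    print('tilt',np.degrees(th).round(1),k.sum(),len(x),'d',x[k].min().round(1),x[k].max().round(1),'z',z[k].min().round(1),z[k].max().round(1),'pivot body z',(36-(np.polyval(f,pd)-pz)*np.cos(th)).round(1),'pivot d',pd.round(1),'z',pz.round(1),'F',np.round(o['ft_force'],1),'w',round(o['width'],1),'t',round(o['t'],2))
    return d
E
python3 - <<'E'
from h import *
d=rim(((330,205),(312,405)),((446,205),(464,405)))
cv2.imwrite('pics/w19.png',cv2.resize(d['color'],None,fx=1.5,fy=1.5))
d=cam('side'); cv2.imwrite('pics/s19.png',cv2.resize(d['color'][110:230,200:320],None,fx=5,fy=5))
E
```

```text
tilt 43.7 106 120 d 27.7 84.4 z 34.0 88.2 pivot body z 32.5 pivot d 29.1 z 81.7 F [ 1.  -0.6  1. ] w 56.2 t 18.8
```

View pics/s19.png

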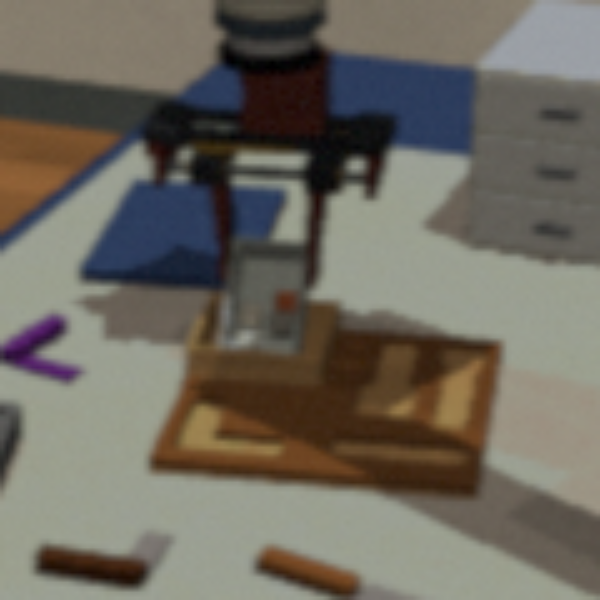

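send_rows --pt "0.006 0 0.002 0 0" --pt "0.006 0 0 0 0" --pt "0.005 0 -0.001 0 0" --pt "0.005 0 -0.001 0 0" --pt "0.005 0 -0.001 0 0"

```text
t: 19.35
ee_pos: [652.3, -215.9, 146.9]
orientation: [1.984, 2.422, -0.001]
ft_force: [1.9, -13.9, 9.1]
width: 56.0
```

```bash
python3 - <<'E'
from h import *
d=rim(((330,205),(312,405)),((446,205),(464,405)))
cv2.imwrite('pics/w20.png',cv2.resize(d['color'],None,fx=1.5,fy=1.5))
E
```

```text
tilt 55.5 68 120 d 48.3 102.3 z 9.2 88.6 pivot body z 38.2 pivot d 52.8 z 85.6 F [  1.6 -10.6   8. ] w 55.8 t 19.4
```

View pics/w20.png

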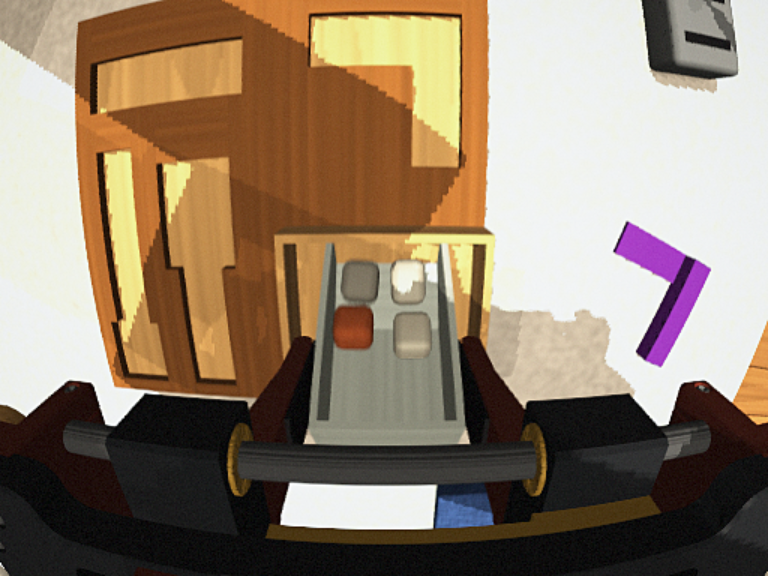

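send_rows --pt "0.005 0 0 0 0" --pt "0.005 0 0 0 0" --pt "0.005 0 0 0 0" --pt "0.005 0 0 0 0" --pt "0.004 0 0 0 0"

```text
t: 19.9
ee_pos: [647.1, -189.7, 145.7]
orientation: [1.987, 2.425, 0.002]
ft_force: [2.1, -5.4, 3.5]
width: 55.4
```

```bash
python3 - <<'E'
from h import *
d=rim(((330,245),(312,405)),((446,245),(464,405)))
cv2.imwrite('pics/w21.png',cv2.resize(d['color'],None,fx=1.5,fy=1.5))
E
```

```text
tilt -10.7 61 120 d 51.2 109.9 z 1.9 11.6 pivot body z 113.1 pivot d 79.2 z 84.1 F [ 3.  -3.1  3.4] w 55.7 t 19.95
```

View pics/w21.png

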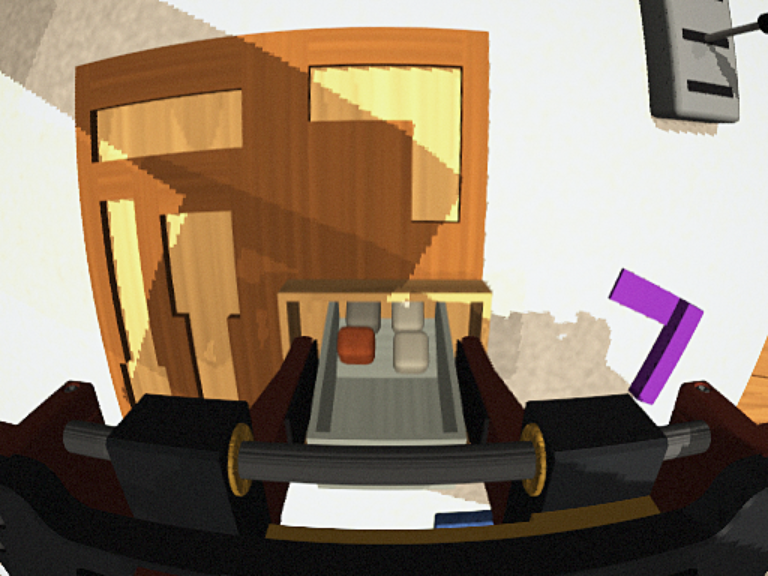

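send_rows --pt "-0.004 0 -0.004 0 0" --pt "-0.008 0 -0.006 0 0" --pt "-0.008 0 -0.006 0 0" --pt "-0.008 0 -0.003 0 0" --pt "0 0 0 0 0"

```text
t: 20.45
ee_pos: [651.0, -217.2, 163.3]
orientation: [1.992, 2.428, 0.001]
ft_force: [-0.3, 0.3, -1.8]
width: 55.9
```

```bash
python3 - <<'E'
from h import *
d=rim(((330,260),(312,405)),((446,260),(464,405)))
cv2.imwrite('pics/w22.png',cv2.resize(d['color'],None,fx=1.5,fy=1.5))
d=cam('side'); cv2.imwrite('pics/s22.png',cv2.resize(d['color'][110:230,200:320],None,fx=5,fy=5))
E
```

```text
tilt -0.3 72 120 d 16.9 69.3 z 2.3 4.9 pivot body z 134.2 pivot d 51.4 z 101.5 F [ 0.2 -0.5 -2. ] w 55.6 t 20.5
```

View pics/w22.png

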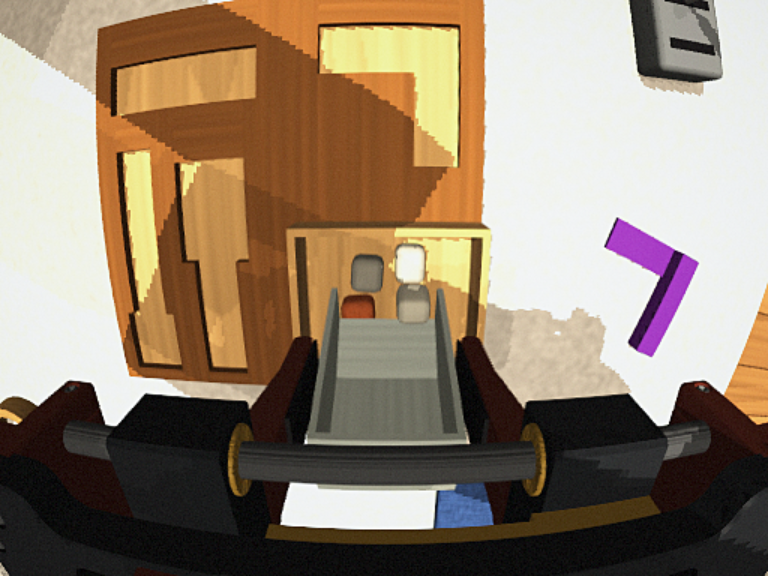

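View pics/s22.png

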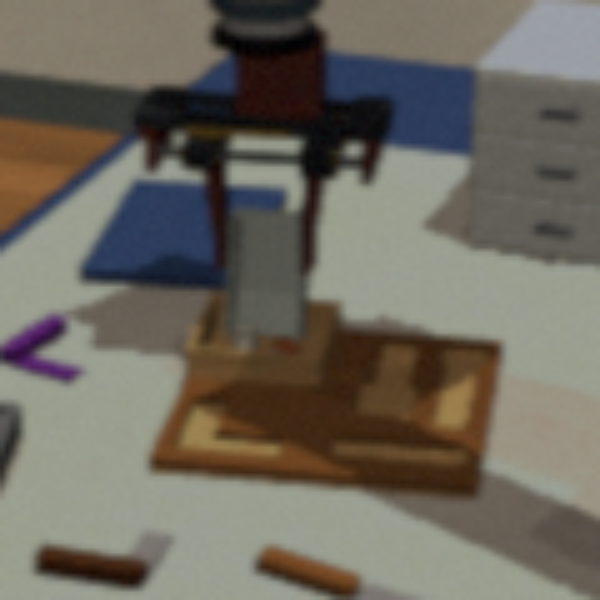

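send_rows --pt "-0.015 0 0 0 0" --pt "-0.015 0 0 0 0" --pt "-0.01 0 0 0 0" --pt "-0.01 0 -0.0 0 0" --pt "-0.01 0 0.002 0 0"

```text
t: 21.05
ee_pos: [662.8, -275.4, 161.4]
orientation: [1.991, 2.43, 0.001]
ft_force: [-2.6, 3.4, 5.3]
width: 55.7
```

send_rows --pt "-0.01 0 0.003 0 0" --pt "-0.01 0 0.004 0 0" --pt "-0.008 0 0.005 0 0" --pt "-0.008 0 0.005 0 0" --pt "0 0 0 0 0"

```text
t: 21.55
ee_pos: [669.6, -311.3, 142.9]
orientation: [1.992, 2.429, -0.001]
ft_force: [0.1, -1.2, 0.6]
width: 55.8
```

```bash
python3 - <<'E'
from h import *
d=rim(((330,205),(312,405)),((446,205),(464,405)))
cv2.imwrite('pics/w23.png',cv2.resize(d['color'],None,fx=1.5,fy=1.5))
E
```

```text
tilt 34.7 83 120 d -49.2 11.6 z 43.6 87.3 pivot body z 34.5 pivot d -44.7 z 81.7 F [-0.7 -0.3 -1.1] w 56.0 t 21.6
```

View pics/w23.png

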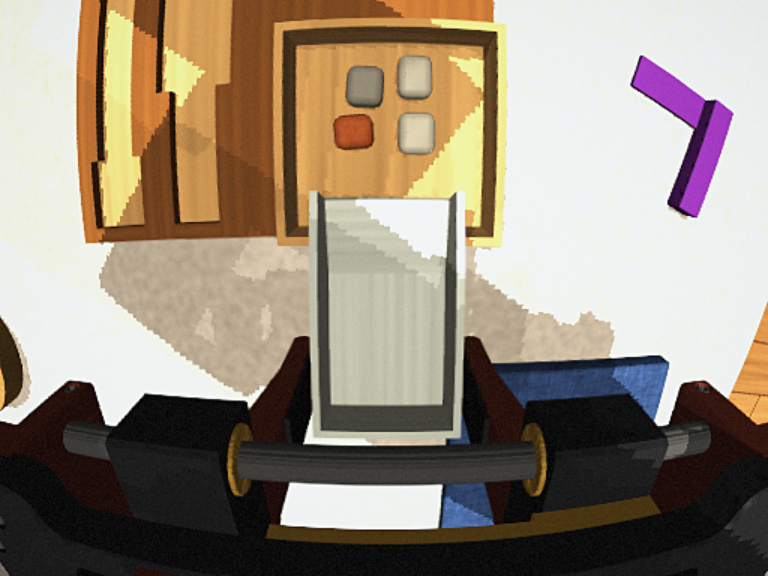

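send_rows --pt "0 0 0.005 0 0" --pt "0 0 0.005 0 0" --pt "0 0 0.005 0 0" --pt "0 0 0 0 0" --pt "0 0 0 0 0"

```text
t: 22.1
ee_pos: [670.6, -310.8, 129.8]
orientation: [1.988, 2.427, 0.0]
ft_force: [1.5, -2.9, 4.9]
width: 55.4
```

```bash
python3 - <<'E'
from h import *
d=rim(((316,200),(316,430)),((461,200),(461,430)))
cv2.imwrite('pics/w24.png',cv2.resize(d['color'],None,fx=1.5,fy=1.5))
E
```

```text
tilt 4.0 82 120 d -59.5 16.0 z 62.9 70.6 pivot body z 34.6 pivot d -44.8 z 68.5 F [ 1.7 -3.5  5.3] w 55.7 t 22.15
```

View pics/w24.png

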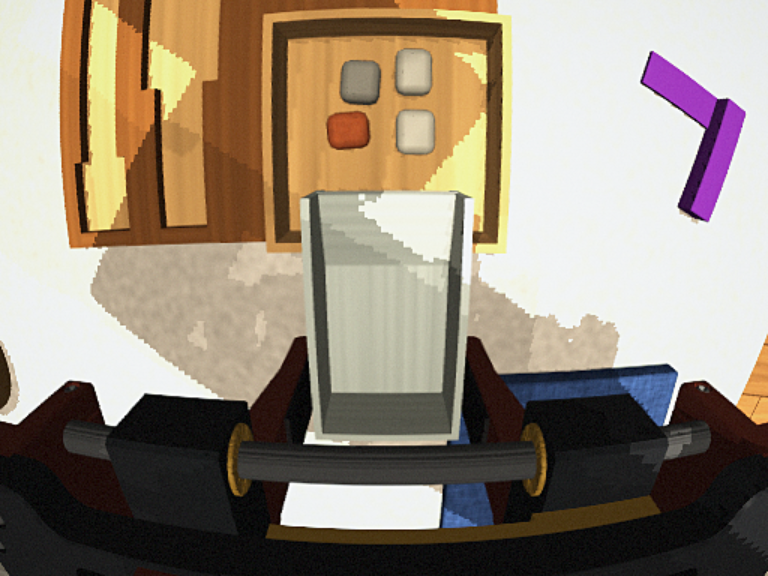

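send_rows --pt "0 0 -0.015 0 0" --pt "0 0 -0.03 0 0" --pt "0 0 -0.03 0.1 0" --pt "0 0 0 0.1 0" --pt "0 0 0 0.058 0"

```text
t: 22.65
ee_pos: [669.6, -309.5, 205.4]
orientation: [2.29, 2.15, 0.001]
ft_force: [0.2, 0.1, -2.2]
width: 56.1
```

```bash
python3 - <<'E'
from h import *
go(486.7,327.8,200,86.4)
E
```

```text
t 22.65 now [ 669.6 -309.5  205.4] head 86.38 shift mm [ 624.5 -222.7    4.9] turn rad -0.0003 shift after turn [ 624.6 -222.5    5.4] q [-0.45  0.69  1.41 -0.    1.04 -0.39] w 56.1 F [ 0.2  0.1 -2.2]
```

send_rows --pt "0.02 -0.007 0 0 0" --pt "0.035 -0.013 0 0 0" --pt "0.045 -0.016 0 0 0" --pt "0.045 -0.016 0 0 0" --pt "0.045 -0.016 0 0 0"

```text
t: 23.15
ee_pos: [611.6, -114.2, 203.7]
orientation: [-2.286, -2.153, 0.001]
ft_force: [0.0, 0.4, -0.7]
width: 55.5
```

send_rows --pt "0.045 -0.016 0 0 0" --pt "0.045 -0.016 0 0 0" --pt "0.045 -0.016 0 0 0" --pt "0.045 -0.016 0 0 0" --pt "0.045 -0.016 0 0 0"

```text
t: 23.65
ee_pos: [545.2, 115.1, 204.0]
orientation: [-2.286, -2.154, 0.001]
ft_force: [0.9, -0.0, -1.9]
width: 55.9
```

send_rows --pt "0.045 -0.016 0 0 0" --pt "0.045 -0.016 0 0 0" --pt "0.045 -0.016 0 0 0" --pt "0.045 -0.016 0 0 0" --pt "0.02 -0.008 0 0 0"

```text
t: 24.15
ee_pos: [484.9, 320.6, 204.0]
orientation: [-2.283, -2.157, 0.0]
ft_force: [0.8, -0.1, -1.6]
width: 56.3
```

```bash
python3 - <<'E'
from h import *
go(486.7,327.8,200,86.4)
d=wcam(); cv2.imwrite('pics/w25.png',cv2.resize(d['color'],None,fx=1.5,fy=1.5))
E
```

```text
t 24.15 now [484.9 320.6 204. ] head 86.74 shift mm [7.3 1.3 4. ] turn rad 0.0059 shift after turn [7.3 1.3 4. ] q [0.56 0.49 1.79 0.   0.86 0.62] w 56.3 F [ 0.8 -0.1 -1.6]
```

View pics/w25.png

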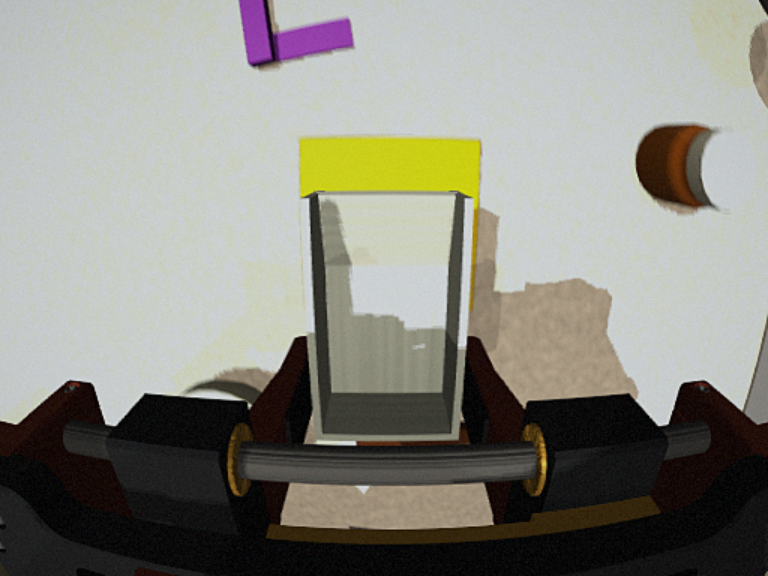

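send_rows --pt "0.004 0.001 0.03 0.003 0" --pt "0 0 0.03 0 0" --pt "0 0 0.02 0 0" --pt "0 0 0.012 0 0" --pt "0 0 0 0 0"

```text
t: 24.7
ee_pos: [487.0, 320.4, 110.3]
orientation: [-2.29, -2.15, 0.005]
ft_force: [-0.2, -0.1, -2.3]
width: 55.6
```

send_rows --pt "0 0 0.005 0 0" --pt "0 0 0.004 0 0" --pt "0 0 0.003 0 0" --pt "0 0 0 0 0"

```text
t: 25.1
ee_pos: [488.4, 321.4, 100.1]
orientation: [2.29, 2.15, 0.002]
ft_force: [0.8, 0.4, 0.1]
width: 55.8
```

```bash
python3 - <<'E'
from h import *
go(486.7,327.8,98,86.4)
d=rim(((311,200),(318,430)),((465,200),(456,430)),hd=86.4,org=np.array([488.4,354.7]))
E
```

```text
t 25.1 now [488.4 321.4 100.1] head 86.38 shift mm [ 6.3 -2.1  2.1] turn rad -0.0003 shift after turn [ 6.3 -2.1  2.1] q [0.56 0.66 1.81 0.   0.67 0.62] w 55.8 F [0.8 0.4 0.1]
tilt 1.4 97 120 d -48.3 29.4 z 35.8 41.3 pivot body z 34.8 pivot d -33.3 z 38.9 F [ 0.1  0.9 -0.6] w 55.7 t 25.15
```

send_rows --pt "0.003 0 0.002 0 0" --pt "0 0 0.001 0 0" --pt "0 0 0 0 0.4" --pt "0 0 0 0 1" --pt "0 0 0 0 1"

```text
t: 25.65
ee_pos: [488.2, 324.4, 96.7]
orientation: [-2.29, -2.15, -0.0]
ft_force: [-1.0, 0.1, -0.5]
width: 74.1
```

send_rows --pt "0 0 -0.02 0 1" --pt "0 0 -0.04 0 1" --pt "0 0 -0.045 0 1" --pt "0 0 -0.045 0 1" --pt "0 0 0 0 1"

```text
t: 26.15
ee_pos: [490.8, 326.0, 252.7]
orientation: [2.289, 2.149, 0.017]
ft_force: [0.8, 0.4, 0.3]
width: 87.7
```

```bash
python3 - <<'E'
from h import *
go(486.7,327.8,98,86.4)
d=wcam(); np.savez('w26.npz',**d); cv2.imwrite('pics/w26.png',cv2.resize(d['color'],None,fx=1.5,fy=1.5))
W=world(d); Z=W[...,2]
m=(Z>32)&(Z<48)&(np.hypot(W[...,0]-488,W[...,1]-355)<70); print(cv2.minAreaRect(W[m][:,:2].astype(np.float32)),np.percentile(Z[m],[5,50,95]))
q=W[m]; A=np.c_[q[:,:2]-q[:,:2].mean(0),np.ones(len(q))]; print(np.linalg.lstsq(A,q[:,2],rcond=None)[0])
E
```

```text
t 26.15 now [490.8 326.  252.7] head 86.4 shift mm [  0.5  -5.5 154.7] turn rad 0.0 shift after turn [  1.5  -4.2 154.7] q [0.57 0.43 1.75 0.   0.95 0.63] w 87.7 F [0.8 0.4 0.3]
((489.2731628417969, 343.6935729980469), (91.42959594726562, 56.56211471557617), 86.1497802734375) [33.33872944 39.15212211 40.4387138 ]
[2.74460604e-03 1.22800223e-02 3.84855065e+01]
```

View pics/w26.png

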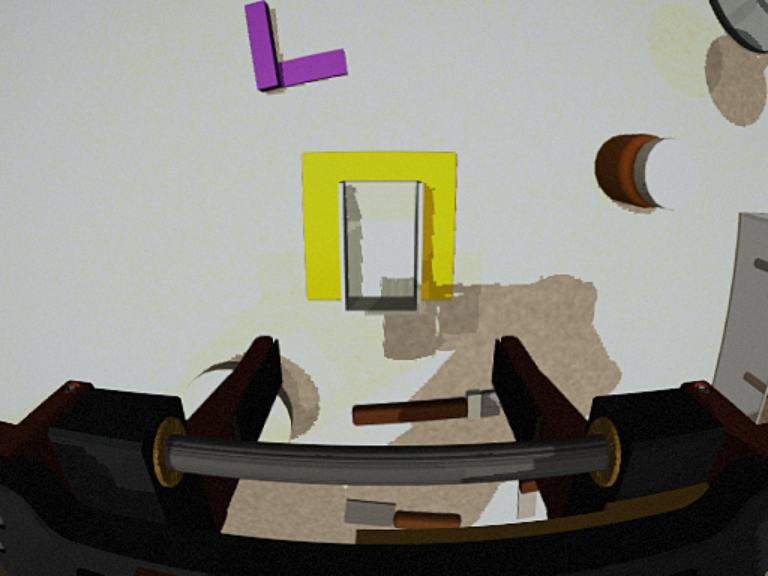

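```bash
python3 - <<'E'
from h import *
go(516,194,220,181)
E
```

```text
t 26.2 now [489.5 325.2 249.8] head 86.4 shift mm [-129.4   34.5   29.5] turn rad -1.6511 shift after turn [ -24.2 -131.6   29.8] q [0.57 0.43 1.76 0.   0.95 0.63] w 88.0 F [ 0.2 -0.4  0.1]
```

send_rows --pt "-0.03 0.008 0 0 1" --pt "-0.04 0.01 0 0 1" --pt "-0.04 0.01 0 0 1" --pt "-0.019 0.006 0 -0.1 1" --pt "0 0 0 -0.145 1"

```text
t: 26.7
ee_pos: [513.5, 190.6, 244.8]
orientation: [-2.007, -2.415, 0.005]
ft_force: [0.6, 1.1, 0.2]
width: 87.5
```

send_rows --pt "0 0 0 -0.145 1" --pt "0 0 0 -0.145 1" --pt "0 0 0 -0.145 1" --pt "0 0 0 -0.145 1" --pt "0 0 0 -0.145 1"

```text
t: 27.2
ee_pos: [513.1, 193.0, 244.7]
orientation: [-1.014, -2.971, 0.003]
ft_force: [-0.7, 0.4, -0.6]
width: 88.0
```

send_rows --pt "0 0 0 -0.145 1" --pt "0 0 0 -0.145 1" --pt "0 0 0 -0.145 1" --pt "0 0 0 -0.145 1" --pt "0 0 0 -0.145 1"

```text
t: 27.7
ee_pos: [513.1, 193.1, 244.7]
orientation: [0.106, -3.137, 0.002]
ft_force: [0.7, -0.3, -0.3]
width: 87.6
```

send_rows --pt "0 0 0 0 1"

```text
t: 27.8
ee_pos: [513.2, 193.1, 244.9]
orientation: [0.098, -3.137, 0.001]
ft_force: [0.3, 0.9, 0.5]
width: 87.5
```

```bash
python3 - <<'E'
from h import *
go(516,194,220,181)
d=wcam(); np.savez('w27.npz',**d); cv2.imwrite('pics/w27.png',cv2.resize(d['color'],None,fx=1.5,fy=1.5))
E
```

```text
t 27.8 now [513.2 193.1 244.9] head -176.41 shift mm [-2.9  0.8 24.9] turn rad 0.0451 shift after turn [-2.8  0.9 24.9] q [ 0.34  0.39  1.84  0.    0.91 -1.3 ] w 87.5 F [0.3 0.9 0.5]
```

View pics/w27.png

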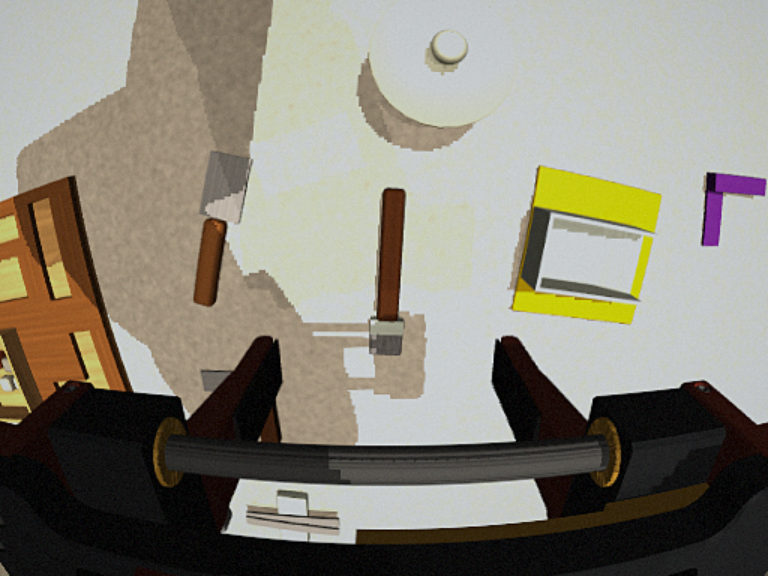

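```bash
cat >> seg.py <<'E'
def tool(d,box,cond,zp):
    hsv=cv2.cvtColor(d['color'],cv2.COLOR_BGR2HSV); H,S,V=[hsv[...,i].astype(int) for i in range(3)]
    uu,vv=np.meshgrid(np.arange(512),np.arange(384)); x0,x1,y0,y1=[b/1.5 for b in box]
    m=(uu>=x0)&(uu<x1)&(vv>=y0)&(vv<y1)&cond(H,S,V); m=m.astype(np.uint8)
    n,l,s,_=cv2.connectedComponentsWithStats(m); i=1+np.argmax(s[1:,4]); m=(l==i)
    (c,sz,an),p=rect(d,m,zp); 
    if sz[0]<sz[1]: sz=sz[::-1]; an+=90
    print('n',m.sum(),'c',np.round(c,1),'size',np.round(sz,1),'dir',round(an,1)); return np.array(c),sz,an
E
python3 - <<'E'
from seg import *
d=dict(np.load('w27.npz')); d['fish']=True
tool(d,(365,415,175,330),lambda H,S,V:(S>110)&(V<140),13)
W=world(d); 
tool(d,(185,245,205,320),lambda H,S,V:(S>110),13)
E
```

```text
n 1243 c [503.5 194.4] size [97.8 15.6] dir 0.5
n 859 c [515.8  56.3] size [70. 19.] dir 168.7
```

```bash
python3 - <<'E'
from h import *
go(515.5,194.5,88.3,180.7)
E
```

```text
t 27.85 now [513.3 193.1 245.1] head -176.67 shift mm [ -2.7   1.4 156.8] turn rad 0.0459 shift after turn [ -2.2   1.3 156.8] q [ 0.34  0.39  1.84  0.    0.91 -1.29] w 87.6 F [-0.9  0.1 -0.1]
```

send_rows --pt "-0.002 0.001 0.04 0.046 0.2" --pt "0 0 0.04 0 0.2" --pt "0 0 0.035 0 0.2" --pt "0 0 0.025 0 0.2" --pt "0 0 0.01 0 0.2"

```text
t: 28.35
ee_pos: [514.2, 193.8, 93.6]
orientation: [0.018, -3.137, 0.003]
ft_force: [0.9, -0.2, 0.8]
width: 54.1
```

send_rows --pt "0 0 0.003 0 0.2" --pt "0 0 0 0 0.2" --pt "0 0 0 0 0.2"

```text
t: 28.65
ee_pos: [516.7, 194.7, 94.8]
orientation: [-0.023, 3.14, 0.001]
ft_force: [-0.8, -0.3, 0.5]
width: 52.5
```

```bash
python3 - <<'E'
from h import *
go(515.5,194.5,88.3,180.7)
d=wcam(); cv2.imwrite('pics/w28.png',cv2.resize(d['color'],None,fx=1.5,fy=1.5))
E
```

```text
t 28.65 now [516.7 194.7  94.8] head -179.17 shift mm [ 1.2 -0.2  6.5] turn rad 0.0023 shift after turn [ 1.2 -0.2  6.5] q [ 0.34  0.64  1.89  0.    0.61 -1.25] w 52.5 F [-0.8 -0.3  0.5]
```

View pics/w28.png

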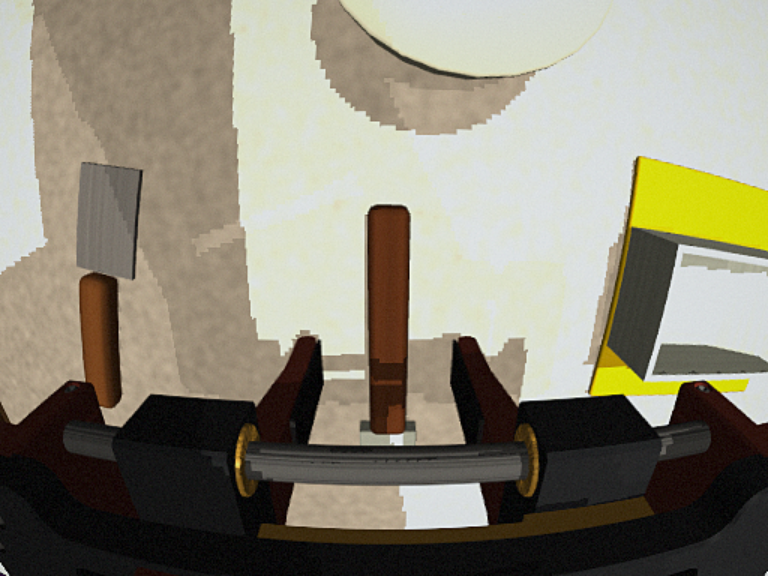

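send_rows --pt "0.001 0 0.004 0 0.2" --pt "0 0 0.0025 0 0.2" --pt "0 0 0 0 0.2"

```text
t: 29.0
ee_pos: [514.8, 194.3, 87.1]
orientation: [0.024, -3.141, 0.0]
ft_force: [-0.5, -0.6, -1.0]
width: 52.6
```

send_rows --pt "0 0 0 0 -1" --pt "0 0 0 0 -1" --pt "0 0 0 0 -1" --pt "0 0 0 0 -1" --pt "0 0 0 0 -1"

```text
t: 29.5
ee_pos: [515.0, 194.4, 87.2]
orientation: [-0.024, 3.141, 0.0]
ft_force: [-0.6, 0.4, 0.6]
width: 16.6
```

send_rows --pt "0 0 0 0 -1" --pt "0 0 -0.005 0 -1" --pt "0 0 -0.02 0 -1" --pt "0 0 -0.02 0 -1" --pt "0 0 0 0 -1"

```text
t: 30.0
ee_pos: [516.3, 194.9, 134.5]
orientation: [-0.024, 3.137, 0.002]
ft_force: [0.2, 0.4, -0.3]
width: 15.4
```

```bash
python3 - <<'E'
from h import *
go(515.5,194.5,88.3,180.7)
d=wcam(); cv2.imwrite('pics/w29.png',cv2.resize(d['color'],None,fx=1.5,fy=1.5))
E
```

```text
t 30.0 now [516.3 194.9 134.5] head -179.13 shift mm [ 1.  -0.4 46.2] turn rad 0.003 shift after turn [ 0.8 -0.4 46.2] q [ 0.34  0.57  1.89 -0.    0.69 -1.25] w 15.4 F [ 0.2  0.4 -0.3]
```

View pics/w29.png

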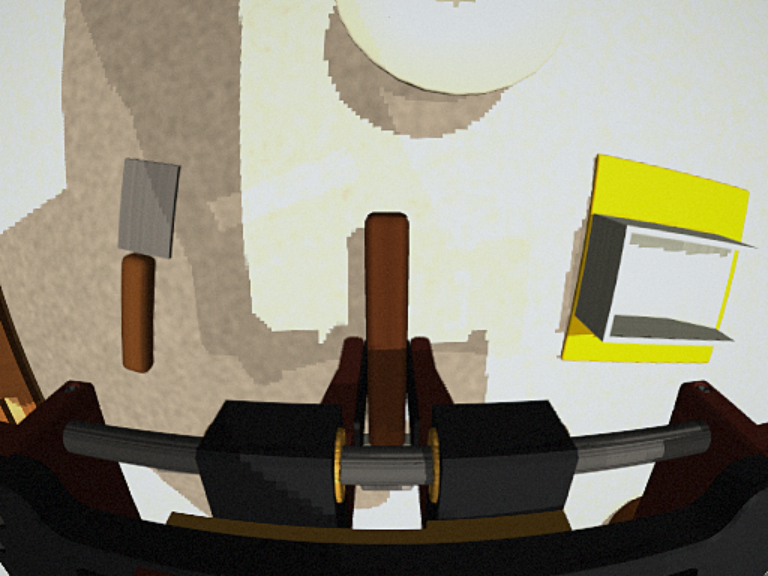

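```bash
python3 - <<'E'
from h import *
print(T(-93,-33)); go(*T(-93,-33),140,101.2)
E
```

```text
[ 501.38090414 -221.03531479]
t 30.05 now [515.7 194.6 133.3] head -179.13 shift mm [  20.6 -415.4   -7.1] turn rad 1.3905 shift after turn [-405.   -94.8   -6.7] q [ 0.34  0.57  1.89  0.    0.68 -1.25] w 15.8 F [ 0.5 -0.8 -0.5]
```

send_rows --pt "0 0 -0.005 0.139 -1" --pt "0 0 -0.002 0.139 -1" --pt "0 0 0 0.139 -1" --pt "0 0 0 0.139 -1" --pt "0 0 0 0.139 -1"

```text
t: 30.55
ee_pos: [514.4, 194.2, 138.2]
orientation: [-1.055, -2.958, 0.001]
ft_force: [-0.3, 0.3, -0.3]
width: 15.5
```

send_rows --pt "0 0 0 0.139 -1" --pt "0 0 0 0.139 -1" --pt "0 0 0 0.139 -1" --pt "0 0 0 0.139 -1" --pt "0 0 0 0.139 -1"

```text
t: 31.05
ee_pos: [514.4, 194.2, 138.1]
orientation: [-2.0, -2.422, 0.002]
ft_force: [0.9, 1.0, -0.1]
width: 15.6
```

send_rows --pt "-0.02 -0.005 0 0 -1" --pt "-0.04 -0.009 0 0 -1" --pt "-0.04 -0.01 0 0 -1" --pt "-0.04 -0.01 0 0 -1" --pt "-0.04 -0.01 0 0 -1"

```text
t: 31.55
ee_pos: [506.1, 7.9, 138.3]
orientation: [-1.992, -2.428, 0.001]
ft_force: [0.3, -0.6, 0.3]
width: 15.5
```

send_rows --pt "-0.04 -0.009 0 0 -1" --pt "-0.04 -0.009 0 0 -1" --pt "-0.04 -0.009 0 0 -1" --pt "-0.04 -0.009 0 0 -1" --pt "-0.04 -0.009 0 0 -1"

```text
t: 32.05
ee_pos: [500.9, -197.2, 138.2]
orientation: [-1.993, -2.427, 0.001]
ft_force: [1.1, -0.4, -0.2]
width: 15.3
```

send_rows --pt "-0.015 -0.003 0 0 -1" --pt "0 0 0 0 -1"

```text
t: 32.25
ee_pos: [501.3, -212.5, 138.5]
orientation: [-1.997, -2.425, 0.0]
ft_force: [0.2, 0.5, -0.2]
width: 15.6
```

```bash
python3 - <<'E'
from h import *
go(*T(-93,-33),93,101.2)
d=wcam(); np.savez('w30.npz',**d); cv2.imwrite('pics/w30.png',cv2.resize(d['color'],None,fx=1.5,fy=1.5))
E
```

```text
t 32.25 now [ 501.3 -212.5  138.5] head 101.05 shift mm [-8.4 -1.5 45.5] turn rad -0.0026 shift after turn [-8.4 -1.6 45.5] q [-0.42  0.55  1.9   0.    0.69 -0.62] w 15.6 F [ 0.2  0.5 -0.2]
```

View pics/w30.png

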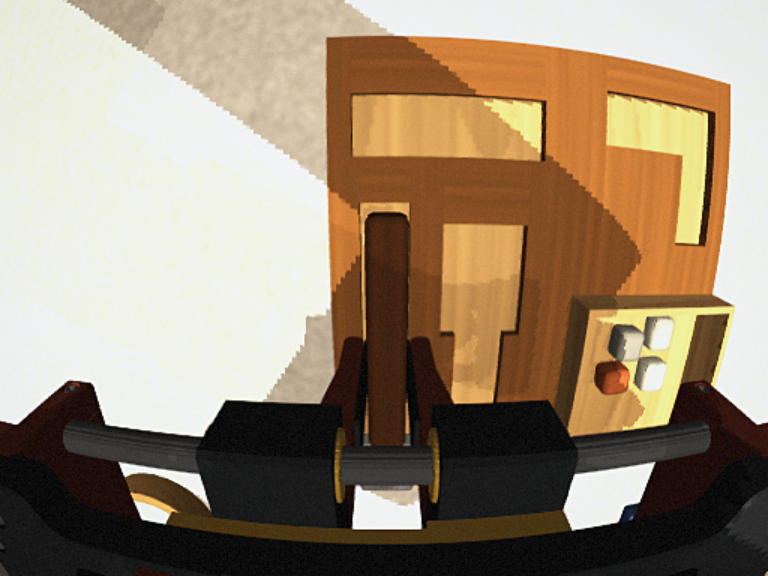

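send_rows --pt "-0.005 -0.0015 0.01 -0.002 -1" --pt "-0.0035 0 0.015 0 -1" --pt "0 0 0.009 0 -1" --pt "0 0 0.002 0 -1" --pt "0 0 0 0 -1"

```text
t: 32.8
ee_pos: [501.5, -218.9, 102.2]
orientation: [-1.989, -2.429, 0.001]
ft_force: [-0.3, 0.5, 0.1]
width: 15.7
```

```bash
python3 - <<'E'
from h import *
go(*T(-93,-33),92.5,101.2)
d=wcam(); np.savez('w31.npz',**d); cv2.imwrite('pics/w31.png',cv2.resize(d['color'],None,fx=1.5,fy=1.5))
E
```

```text
t 32.8 now [ 501.5 -218.9  102.2] head 101.38 shift mm [-2.1 -0.5  9.7] turn rad 0.0032 shift after turn [-2.1 -0.5  9.7] q [-0.43  0.62  1.9   0.    0.63 -0.63] w 15.7 F [-0.3  0.5  0.1]
```

View pics/w31.png

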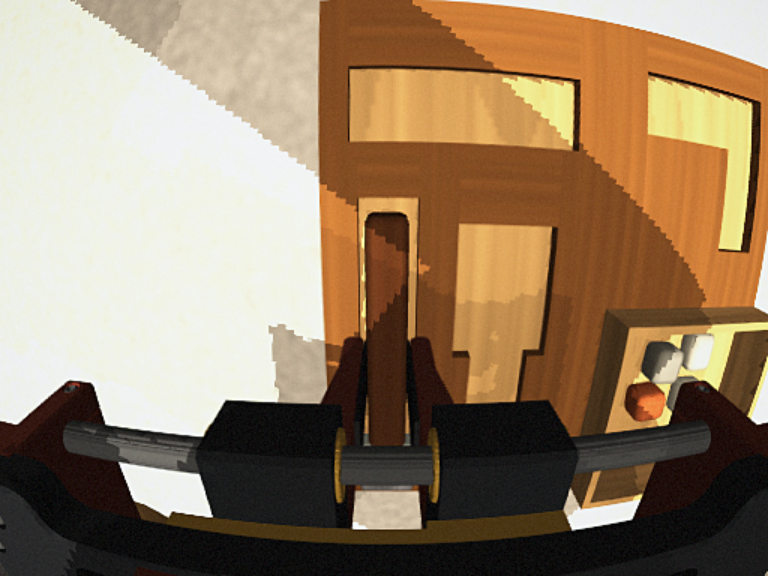

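send_rows --pt "-0.001 -0.0005 0.005 0.003 -1" --pt "0 0 0.003 0 -1" --pt "0 0 0 0 -1" --pt "0 0 0 0 -1"

```text
t: 33.25
ee_pos: [501.5, -220.7, 95.2]
orientation: [-1.995, -2.427, -0.0]
ft_force: [0.2, 0.2, -1.0]
width: 15.3
```

```bash
python3 - <<'E'
from h import *
go(*T(-93,-33),92.5,101.2)
E
```

```text
t 33.25 now [ 501.5 -220.7   95.2] head 101.17 shift mm [-0.3 -0.2  2.7] turn rad -0.0005 shift after turn [-0.3 -0.2  2.7] q [-0.44  0.63  1.9   0.    0.61 -0.63] w 15.3 F [ 0.2  0.2 -1. ]
```

send_rows --pt "0 0 0.0025 0 -1" --pt "0 0 0 0 -1" --pt "0 0 0 0 -0.3" --pt "0 0 0 0 -0.3" --pt "0 0 0 0 -0.3"

```text
t: 33.75
ee_pos: [501.6, -220.7, 92.8]
orientation: [1.995, 2.427, 0.0]
ft_force: [-0.4, 0.7, 0.2]
width: 30.5
```

send_rows --pt "0 0 -0.02 0 -0.3" --pt "0 0 -0.04 0 0" --pt "0 0 -0.045 0 0.5" --pt "0 0 -0.045 0 1" --pt "0 0 -0.02 0 1"

```text
t: 34.25
ee_pos: [502.8, -221.2, 266.9]
orientation: [1.991, 2.423, 0.002]
ft_force: [0.3, -0.4, -0.1]
width: 59.3
```

```bash
python3 - <<'E'
from h import *
go(*T(-93,-33),92.5,101.2)
d=wcam(); np.savez('w32.npz',**d); cv2.imwrite('pics/w32.png',cv2.resize(d['color'],None,fx=1.5,fy=1.5))
E
```

```text
t 34.25 now [ 502.8 -221.2  266.9] head 101.17 shift mm [  1.   -2.1 174.4] turn rad -0.0005 shift after turn [  0.5  -1.3 174.4] q [-0.44  0.36  1.83 -0.    0.95 -0.63] w 59.3 F [ 0.3 -0.4 -0.1]
```

View pics/w32.png

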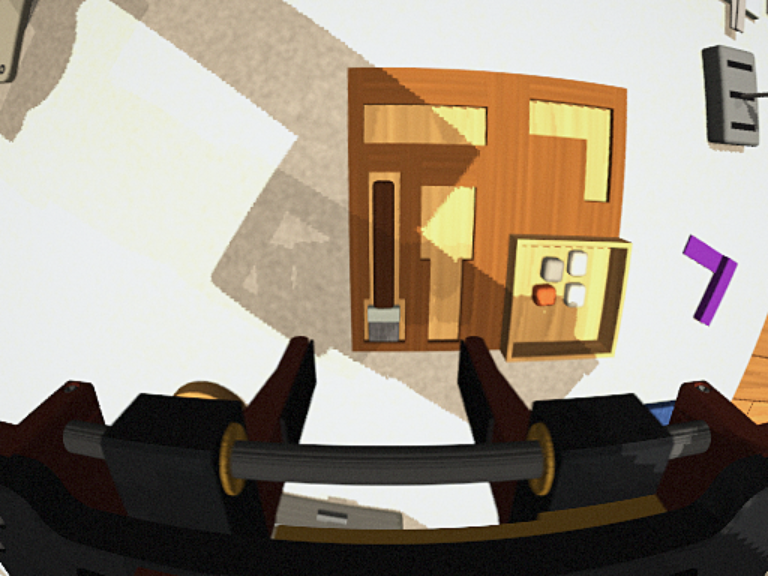

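```bash
python3 - <<'E'
from seg import *
d=dict(np.load('w32.npz')); d['fish']=True
c,sz,an=tool(d,(366,402,175,312),lambda H,S,V:(V<70),17.5)
a=np.radians(TY); R=np.array([[np.cos(a),-np.sin(a)],[np.sin(a),np.cos(a)]])
print('tray coords of handle centre',R.T@(c-TO),'want (-93,-21)','dir rel',an-TY)
W=world(d); print([W[int(v/1.5),int(383/1.5)].round(1) for v in (195,230,270,295,330)])
go(516,56,250,0)
E
```

```text
n 850 c [ 498.9 -211.1] size [98.2 15.4] dir 101.1
tray coords of handle centre [-93.53058267 -22.71581597] want (-93,-21) dir rel 89.86058120727539
[array([ 490.9, -172.9,   16.9]), array([ 495.8, -198.3,   18.1]), array([ 501.9, -229.6,   16.7]), array([ 505.5, -247.9,   18.8]), array([ 511.9, -281.1,   10.5])]
t 34.3 now [ 503.6 -221.6  268.7] head 101.17 shift mm [270.   65.9  17.8] turn rad 1.7658 shift after turn [  12.4 -277.6   18.7] q [-0.44  0.36  1.83  0.    0.95 -0.63] w 63.2 F [ 0.7 -0.9  1.2]
```

```bash
python3 - <<'E'
from h import *
go(496.2,60.2,250,168.7)
E
```

```text
t 34.3 now [ 503.6 -221.6  268.7] head 101.17 shift mm [278.   47.3  17.6] turn rad -1.1786 shift after turn [ 62.4 274.9  18.7] q [-0.44  0.36  1.83  0.    0.95 -0.63] w 63.2 F [ 0.7 -0.9  1.2]
```

send_rows --pt "0.03 0.005 0 0 1" --pt "0.04 0.007 0.005 0 1" --pt "0.04 0.007 0.005 0 1" --pt "0.04 0.007 0.005 0 1" --pt "0.04 0.007 0 0 1"

```text
t: 34.8
ee_pos: [496.2, -26.4, 246.6]
orientation: [-1.994, -2.426, 0.002]
ft_force: [-0.2, -0.3, 0.4]
width: 87.4
```

send_rows --pt "0.04 0.007 0 0 1" --pt "0.04 0.007 0 0 1" --pt "0.008 0 0 -0.147 1" --pt "0 0 0 -0.147 1" --pt "0 0 0 -0.147 1"

```text
t: 35.3
ee_pos: [493.3, 61.9, 247.1]
orientation: [-1.405, -2.809, 0.001]
ft_force: [-0.3, 0.5, 0.4]
width: 88.0
```

send_rows --pt "0 0 0 -0.147 1" --pt "0 0 0 -0.147 1" --pt "0 0 0 -0.147 1" --pt "0 0 0 -0.147 1" --pt "0 0 0 -0.147 1"

```text
t: 35.8
ee_pos: [493.4, 61.1, 247.1]
orientation: [-0.304, -3.126, 0.0]
ft_force: [0.2, 0.1, 0.4]
width: 88.0
```

send_rows --pt "0 0 0 0 1"

```text
t: 35.9
ee_pos: [493.5, 61.1, 247.1]
orientation: [-0.311, -3.125, 0.0]
ft_force: [-0.1, -0.1, 0.2]
width: 87.7
```

```bash
python3 - <<'E'
from h import *
go(496.2,60.2,250,168.7)
d=wcam(); np.savez('w33.npz',**d); cv2.imwrite('pics/w33.png',cv2.resize(d['color'],None,fx=1.5,fy=1.5))
E
```

```text
t 35.9 now [493.5  61.1 247.1] head 168.63 shift mm [-2.9 -0.4 -2.9] turn rad -0.0013 shift after turn [-2.9 -0.4 -2.9] q [ 0.1   0.32  1.95 -0.    0.87 -1.27] w 87.7 F [-0.1 -0.1  0.2]
```

View pics/w33.png

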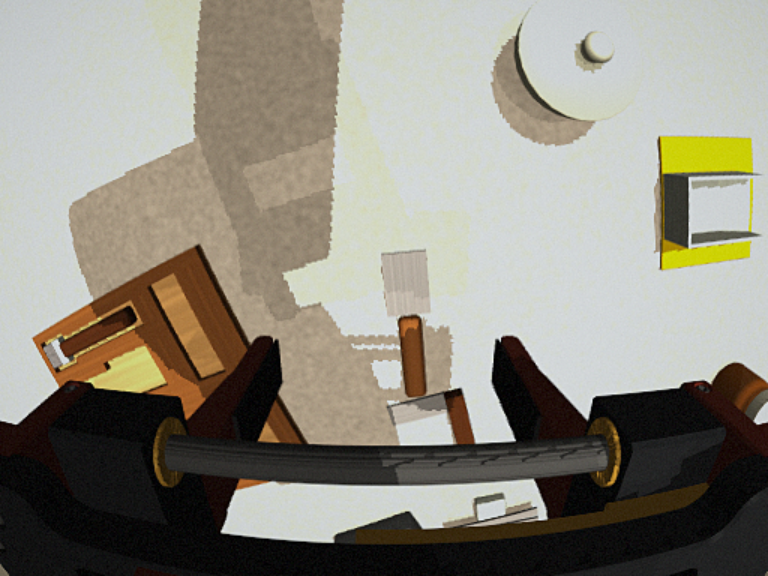

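```bash
python3 - <<'E'
from seg import *
d=dict(np.load('w33.npz')); d['fish']=True
tool(d,(390,435,305,398),lambda H,S,V:(S>110),13)
print('blade', [ray(d,u/1.5,v/1.5,3).round(1)[:2].tolist() for u,v in ((383,253),(426,250),(430,313),(388,318))])
print('sq', [ray(d,u/1.5,v/1.5,z).round(1)[:2].tolist() for u,v,z in ((388,404,3),(447,391,3),(467,389,14),(473,440,14))])
t=cam('top'); cv2.imwrite('pics/t33.png',np.clip(cv2.resize(t['color'][90:280,110:300],None,fx=3.2,fy=3.2).astype(float)*1.8,0,255).astype(np.uint8))
E
```

```text
n 777 c [568.4  66. ] size [71.3 17.3] dir 174.4
blade [[484.2, 59.7], [488.2, 91.7], [538.3, 86.1], [535.8, 53.1]]
sq [[613.1, 37.7], [610.8, 88.9], [606.0, 105.0], [659.6, 104.2]]
```

View pics/t33.png

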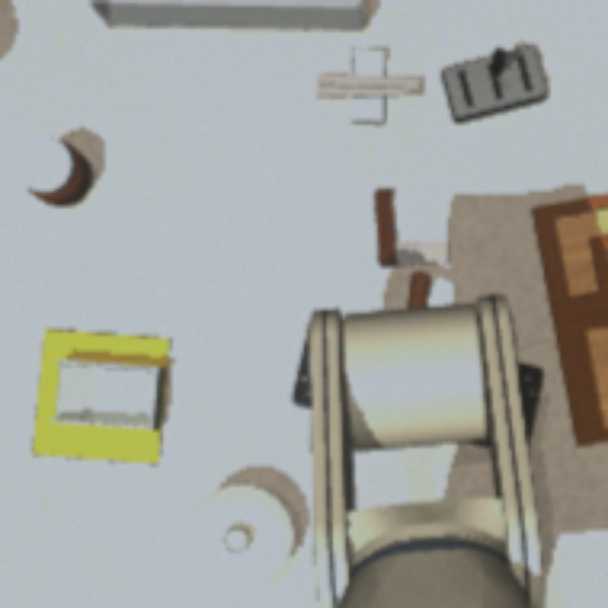

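```bash
python3 - <<'E'
from h import *
go(548.5,68.0,87.3,174.2)
E
```

```text
t 36.0 now [493.5  61.2 247.3] head 168.32 shift mm [-52.5  17.8 160. ] turn rad -0.1026 shift after turn [-54.   12.3 160. ] q [ 0.1   0.32  1.95  0.    0.87 -1.27] w 88.0 F [-0.2  0.7  0. ]
```

send_rows --pt "0 0 0 -0.1 0.2" --pt "-0.03 0.007 0.03 0 0.2" --pt "-0.024 0.005 0.04 0 0.2" --pt "0 0 0.04 0 0.2" --pt "0 0 0.03 0 0.2"

```text
t: 36.5
ee_pos: [548.6, 67.7, 105.3]
orientation: [-0.162, -3.136, 0.0]
ft_force: [0.0, -0.3, 0.0]
width: 53.6
```

send_rows --pt "0 0 0.01 0 0.2" --pt "0 0 0 0 0.2" --pt "0 0 0 0 0.2"

```text
t: 36.8
ee_pos: [549.3, 67.8, 98.7]
orientation: [0.158, 3.136, 0.0]
ft_force: [-0.1, -0.8, 0.6]
width: 52.6
```

```bash
python3 - <<'E'
from seg import *
go(548.5,68.0,87.3,174.2)
d=wcam(); np.savez('w34.npz',**d); cv2.imwrite('pics/w34.png',cv2.resize(d['color'],None,fx=1.5,fy=1.5))
E
```

```text
t 36.8 now [549.3  67.8  98.7] head 174.22 shift mm [ 0.8  0.1 11.4] turn rad 0.0004 shift after turn [ 0.8  0.1 11.4] q [ 0.1   0.63  1.89 -0.    0.62 -1.37] w 52.6 F [-0.1 -0.8  0.6]
```

View pics/w34.png

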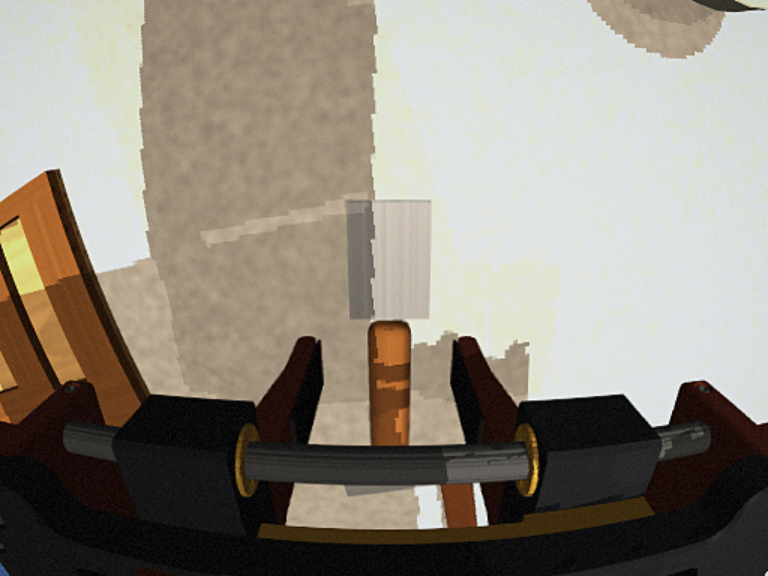

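Handle (px 368–410) is aligned and centred between the jaws. Go down and grip.

send_rows --pt "0.001 0 0.006 0 0.2" --pt "0 0 0.004 0 0.2" --pt "0 0 0 0 0.2"

```text
t: 37.15
ee_pos: [547.6, 67.9, 87.7]
orientation: [0.157, 3.138, -0.0]
ft_force: [0.5, 0.1, -0.4]
width: 52.7
```

```bash
python3 - <<'E'
from seg import *
go(548.5,68.0,87.5,174.2)
E
```

```text
t 37.15 now [547.6  67.9  87.7] head 174.28 shift mm [-0.9  0.2  0.2] turn rad 0.0013 shift after turn [-0.9  0.2  0.2] q [ 0.1   0.65  1.89 -0.    0.6  -1.37] w 52.7 F [ 0.5  0.1 -0.4]
```

send_rows --pt "0 0 0 0 -1" --pt "0 0 0 0 -1" --pt "0 0 0 0 -1" --pt "0 0 0 0 -1" --pt "0 0 0 0 -1"

```text
t: 37.65
ee_pos: [547.8, 67.9, 87.7]
orientation: [0.157, 3.138, 0.0]
ft_force: [-0.2, -0.0, 1.2]
width: 18.0
```

send_rows --pt "0 0 0 0 -1" --pt "0 0 -0.005 0 -1" --pt "0 0 -0.02 0 -1" --pt "0 0 -0.025 0 -1" --pt "0 0 0 0 -1"

```text
t: 38.15
ee_pos: [549.3, 68.0, 140.5]
orientation: [0.156, 3.133, 0.001]
ft_force: [0.8, 0.3, -0.8]
width: 18.2
```

```bash
python3 - <<'E'
from seg import *
print(T(-44,-46)); go(*T(-44,-46),140,101.2)
d=wcam(); np.savez('w35.npz',**d); cv2.imwrite('pics/w35.png',cv2.resize(d['color'],None,fx=1.5,fy=1.5))
W=world(d); print([W[int(v/1.5),int(388/1.5)].round(1) for v in (240,270,300,350,400)])
E
```

```text
[ 551.97275332 -224.2702486 ]
t 38.15 now [549.3  68.  140.5] head 174.28 shift mm [ -31.7 -290.6    0.3] turn rad 1.2756 shift after turn [-287.2  -54.2    0.5] q [ 0.1   0.56  1.88 -0.    0.7  -1.37] w 18.2 F [ 0.8  0.3 -0.8]
[array([500.5,  72.6,  55.6]), array([512.4,  71.5,  55.1]), array([524.7,  70.2,  54.7]), array([541. ,  68.6,  65.8]), array([563.6,  66.3,  65.3])]
```

View pics/w35.png

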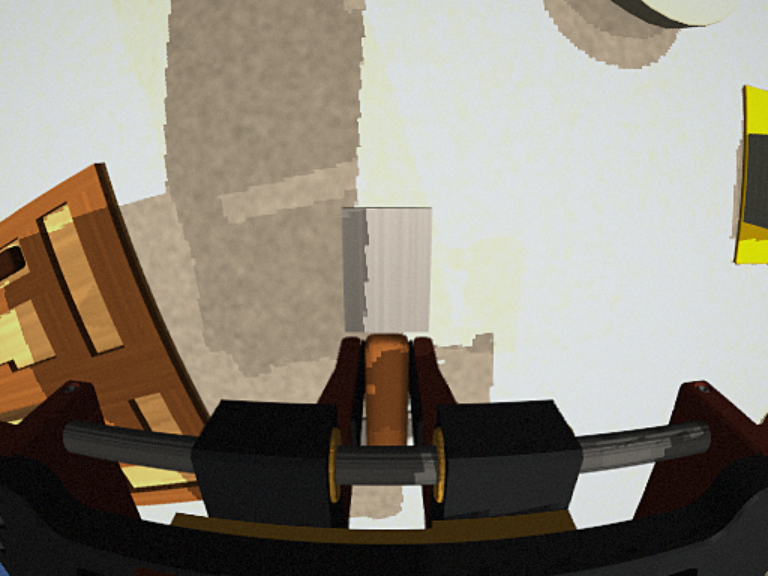

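```bash
python3 - <<'E'
from seg import *
d=dict(np.load('w35.npz')); d['fish']=True
o,p,R,h=pose()
for u,v in ((343,207),(431,207),(343,331),(430,332)):
    q=ray(d,u/1.5,v/1.5,55.0); print((R.T@(q-p)).round(1))
E
```

```text
[ 61.2 -16.7  84. ]
[61.2 16.4 84. ]
[ 11.1 -18.   84.1]
[10.6 17.3 84.1]
```

```bash
python3 - <<'E'
from seg import *
go(*T(-44,-42.5),140,101.2)
E
```

```text
t 38.2 now [548.6  67.9 139.2] head 174.28 shift mm [ -31.4 -287.1   -0.9] turn rad 1.2755 shift after turn [-283.8  -53.5   -0.8] q [ 0.1   0.56  1.88  0.    0.7  -1.37] w 17.4 F [-0.1  0.2 -0.5]
```

send_rows --pt "0 0 0 0.142 -1" --pt "0 0 0 0.142 -1" --pt "0 0 0 0.142 -1" --pt "0 0 0 0.142 -1" --pt "0 0 0 0.142 -1"

```text
t: 38.7
ee_pos: [547.1, 67.8, 136.6]
orientation: [-1.245, -2.883, 0.001]
ft_force: [0.7, -0.3, -0.0]
width: 17.6
```

send_rows --pt "0 0 0 0.142 -1" --pt "0 0 0 0.142 -1" --pt "0 0 0 0.142 -1" --pt "0 0 0 0.14 -1" --pt "-0.02 -0.004 0 0 -1"

```text
t: 39.2
ee_pos: [547.2, 48.5, 136.7]
orientation: [-1.997, -2.424, 0.001]
ft_force: [-1.2, -0.5, 0.2]
width: 17.4
```

send_rows --pt "-0.04 -0.008 0 0 -1" --pt "-0.04 -0.008 0 0 -1" --pt "-0.04 -0.008 0 0 -1" --pt "-0.04 -0.008 0 0 -1" --pt "-0.04 -0.008 0 0 -1"

```text
t: 39.7
ee_pos: [546.4, -157.9, 136.6]
orientation: [-1.994, -2.426, 0.001]
ft_force: [0.7, 0.9, -0.5]
width: 17.7
```

send_rows --pt "-0.03 -0.006 0 0 -1" --pt "-0.02 -0.003 0 0 -1" --pt "0 0 0 0 -1"

```text
t: 40.0
ee_pos: [547.6, -209.6, 136.7]
orientation: [-1.998, -2.424, 0.0]
ft_force: [0.8, 0.7, -0.1]
width: 17.7
```

```bash
python3 - <<'E'
from seg import *
go(*T(-44,-42.5),93,101.2)
d=wcam(); np.savez('w36.npz',**d); cv2.imwrite('pics/w36.png',cv2.resize(d['color'],None,fx=1.5,fy=1.5))
E
```

```text
t 40.0 now [ 547.6 -209.6  136.7] head 101.0 shift mm [-11.7   1.5  43.7] turn rad -0.0036 shift after turn [-11.7   1.4  43.7] q [-0.39  0.6   1.8  -0.    0.74 -0.58] w 17.7 F [ 0.8  0.7 -0.1]
```

View pics/w36.png

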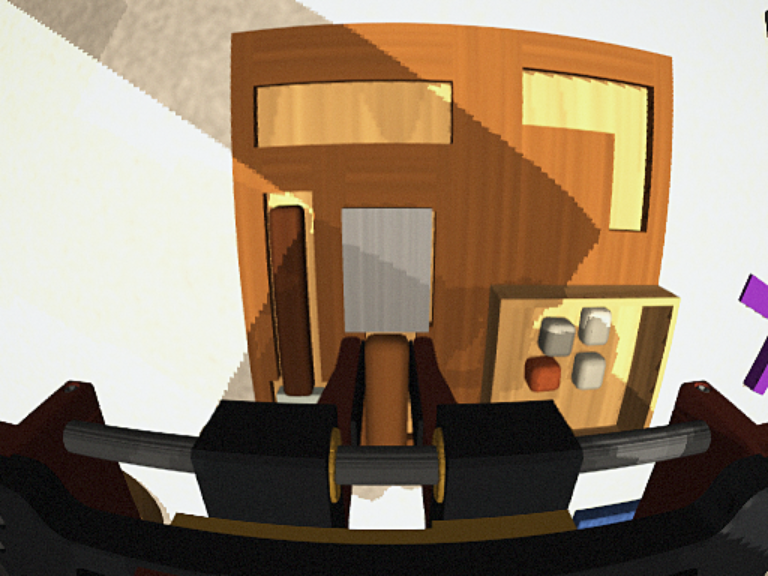

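send_rows --pt "-0.006 0.0015 0.01 -0.004 -1" --pt "-0.005 0 0.013 0 -1" --pt "0 0 0.01 0 -1" --pt "0 0 0 0 -1" --pt "0 0 0 0 -1"

```text
t: 40.55
ee_pos: [551.3, -217.2, 103.9]
orientation: [-1.988, -2.431, 0.001]
ft_force: [0.6, -0.4, -0.5]
width: 17.6
```

```bash
python3 - <<'E'
from seg import *
go(*T(-44,-42.5),93,101.2)
d=wcam(); np.savez('w37.npz',**d); cv2.imwrite('pics/w37.png',cv2.resize(d['color'],None,fx=1.5,fy=1.5))
E
```

```text
t 40.55 now [ 551.3 -217.2  103.9] head 101.44 shift mm [-3.6 -0.8 10.9] turn rad 0.0041 shift after turn [-3.6 -0.8 10.9] q [-0.4   0.66  1.79  0.    0.69 -0.59] w 17.6 F [ 0.6 -0.4 -0.5]
```

View pics/w37.png

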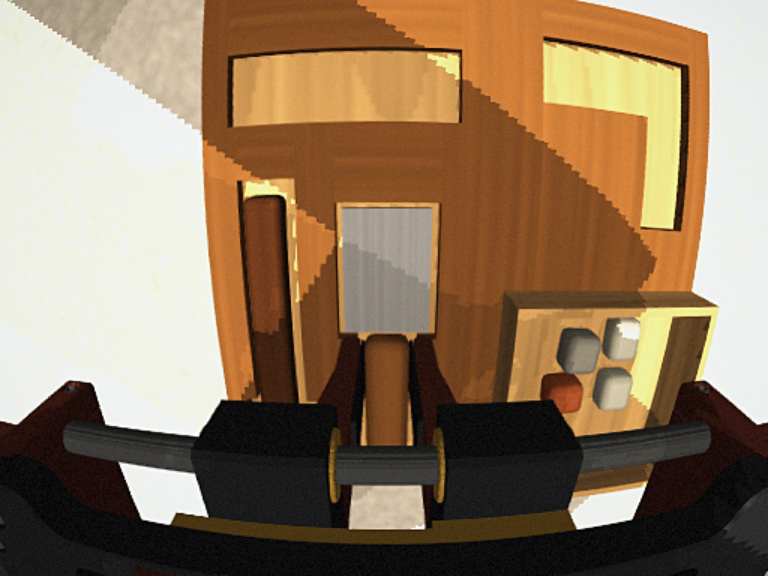

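send_rows --pt "-0.0025 -0.0005 0.005 0.004 -1" --pt "0 0 0.003 0 -1" --pt "0 0 0 0 -1" --pt "0 0 0 0 -1"

```text
t: 41.0
ee_pos: [551.6, -220.4, 96.7]
orientation: [-1.995, -2.427, 0.0]
ft_force: [0.2, -0.9, -0.8]
width: 17.7
```

```bash
python3 - <<'E'
from seg import *
go(*T(-44,-42.5),92.5,101.2)
d=wcam(); np.savez('w38.npz',**d); cv2.imwrite('pics/w38.png',cv2.resize(d['color'][100:320,100:400],None,fx=2.5,fy=2.5))
E
```

```text
t 41.0 now [ 551.6 -220.4   96.7] head 101.17 shift mm [-0.4 -0.4  4.2] turn rad -0.0006 shift after turn [-0.4 -0.4  4.2] q [-0.4   0.67  1.79  0.    0.68 -0.6 ] w 17.7 F [ 0.2 -0.9 -0.8]
```

View pics/w38.png

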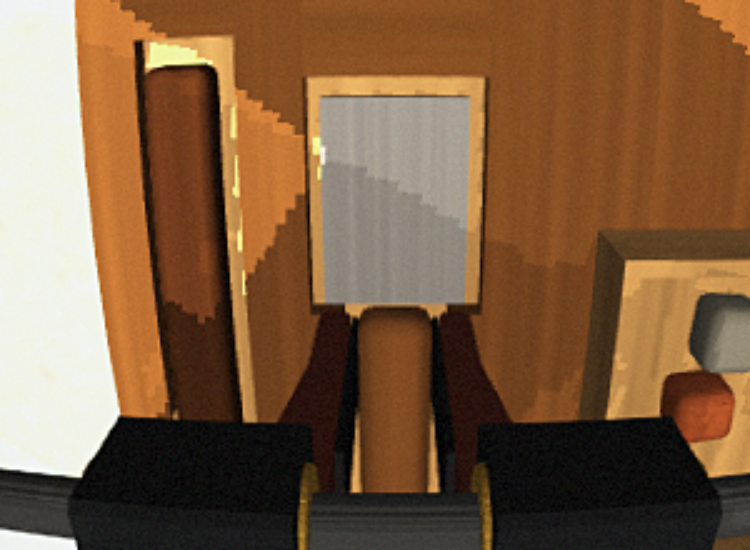

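send_rows --pt "0.001 0 0.002 0 -1" --pt "0 0 0.002 0 -1" --pt "0 0 0 0 -1" --pt "0 0 0 0 -1"

```text
t: 41.45
ee_pos: [551.4, -219.3, 92.6]
orientation: [-1.994, -2.427, 0.0]
ft_force: [-0.1, 0.4, 0.0]
width: 17.7
```

send_rows --pt "0 0 0 0 -0.25" --pt "0 0 0 0 -0.25" --pt "0 0 0 0 -0.25"

```text
t: 41.75
ee_pos: [551.6, -219.4, 92.8]
orientation: [1.995, 2.427, 0.0]
ft_force: [-0.1, 0.2, 0.1]
width: 32.6
```

send_rows --pt "0 0 -0.02 0 -0.25" --pt "0 0 -0.04 0 0" --pt "0 0 -0.045 0 0.5" --pt "0 0 -0.045 0 1" --pt "0 0 -0.02 0 1"

```text
t: 42.25
ee_pos: [552.8, -219.9, 267.2]
orientation: [1.991, 2.423, 0.003]
ft_force: [1.3, 0.1, 0.7]
width: 61.5
```

```bash
python3 - <<'E'
from seg import *
go(*T(-44,-42.5),92.5,101.2)
d=wcam(); np.savez('w39.npz',**d); cv2.imwrite('pics/w39.png',cv2.resize(d['color'],None,fx=1.5,fy=1.5))
E
```

```text
t 42.25 now [ 552.8 -219.9  267.2] head 101.17 shift mm [ -0.   -2.5 174.7] turn rad -0.0005 shift after turn [ -0.6  -1.6 174.7] q [-0.4   0.42  1.73  0.    0.99 -0.59] w 61.5 F [1.3 0.1 0.7]
```

View pics/w39.png

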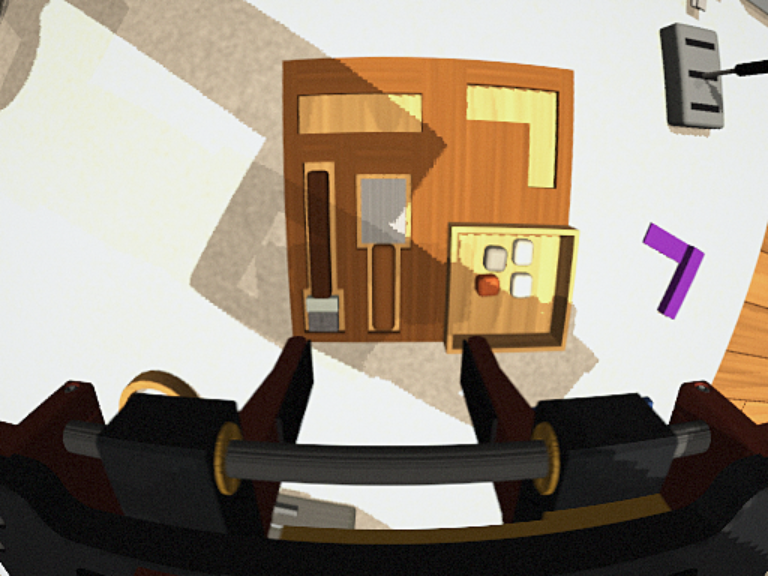

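```bash
python3 - <<'E'
from seg import *
d=dict(np.load('w39.npz')); d['fish']=True
c,sz,an=tool(d,(368,400,243,332),lambda H,S,V:(S>110)&(V<105),17.5)
a=np.radians(TY); R=np.array([[np.cos(a),-np.sin(a)],[np.sin(a),np.cos(a)]])
print('spat handle tray',R.T@(c-TO),'want (-44,-66)',an-TY)
for u,v in ((361,179),(409,178),(410,243),(364,244)): print('blade corner tray',(R.T@(ray(d,u/1.5,v/1.5,7)[:2]-TO)).round(1))
W=world(d); print([W[int(v/1.5),int(384/1.5)].round(1) for v in (190,225,260,290,320)])
go(636,97,250,185)
E
```

```text
n 293 c [ 555.  -241.4] size [67.4 17.3] dir 100.6
spat handle tray [-44.32834317 -63.38519681] want (-44,-66) 89.39126377105713
blade corner tray [-60.9  19.3]
blade corner tray [-24.4  20. ]
blade corner tray [-23.2 -30.8]
blade corner tray [-59.2 -31.5]
[array([ 541.4, -167.9,    5.9]), array([ 546.7, -195.3,    6.8]), array([ 551.5, -219.7,   17.5]), array([ 556.1, -243.1,   18.1]), array([ 560.9, -268. ,   17.2])]
t 42.3 now [ 553.6 -220.3  269. ] head 101.17 shift mm [295.4 142.2  18.6] turn rad -1.4631 shift after turn [-109.7  308.9   19. ] q [-0.4   0.42  1.73  0.    0.99 -0.59] w 65.4 F [ 0.9 -0.6  1.9]
```

send_rows --pt "0.035 0.017 0 0 1" --pt "0.042 0.02 0.004 0 1" --pt "0.042 0.02 0.005 0 1" --pt "0.042 0.02 0.005 0 1" --pt "0.042 0.02 0 0 1"

```text
t: 42.8
ee_pos: [606.8, 0.3, 247.2]
orientation: [-1.994, -2.426, 0.002]
ft_force: [-0.2, 0.0, 0.3]
width: 87.7
```

send_rows --pt "0.042 0.02 0 0 1" --pt "0.042 0.02 0 0 1" --pt "0.008 0.005 0 -0.146 1" --pt "0 0 0 -0.146 1" --pt "0 0 0 -0.146 1"

```text
t: 43.3
ee_pos: [633.2, 98.5, 247.5]
orientation: [-1.409, -2.807, 0.001]
ft_force: [0.5, 0.3, 1.4]
width: 87.6
```

send_rows --pt "0 0 0 -0.146 1" --pt "0 0 0 -0.146 1" --pt "0 0 0 -0.146 1" --pt "0 0 0 -0.146 1" --pt "0 0 0 -0.146 1"

```text
t: 43.8
ee_pos: [633.2, 97.5, 247.6]
orientation: [-0.316, -3.124, 0.0]
ft_force: [0.6, -0.8, 0.4]
width: 87.7
```

send_rows --pt "0 0 0 -0.146 1" --pt "0 0 0 -0.146 1" --pt "0 0 0 0 1"

```text
t: 44.1
ee_pos: [633.2, 97.5, 247.7]
orientation: [0.134, -3.137, 0.0]
ft_force: [0.1, 0.3, 0.2]
width: 87.8
```

```bash
python3 - <<'E'
from seg import *
go(636,97,250,185)
d=wcam(); np.savez('w40.npz',**d); cv2.imwrite('pics/w40.png',cv2.resize(d['color'],None,fx=1.5,fy=1.5))
E
```

```text
t 44.1 now [633.2  97.5 247.7] head -175.1 shift mm [-2.7 -0.7 -2.3] turn rad -0.0018 shift after turn [-2.7 -0.7 -2.3] q [ 0.13  0.51  1.63  0.    1.   -1.52] w 87.8 F [0.1 0.3 0.2]
```

View pics/w40.png

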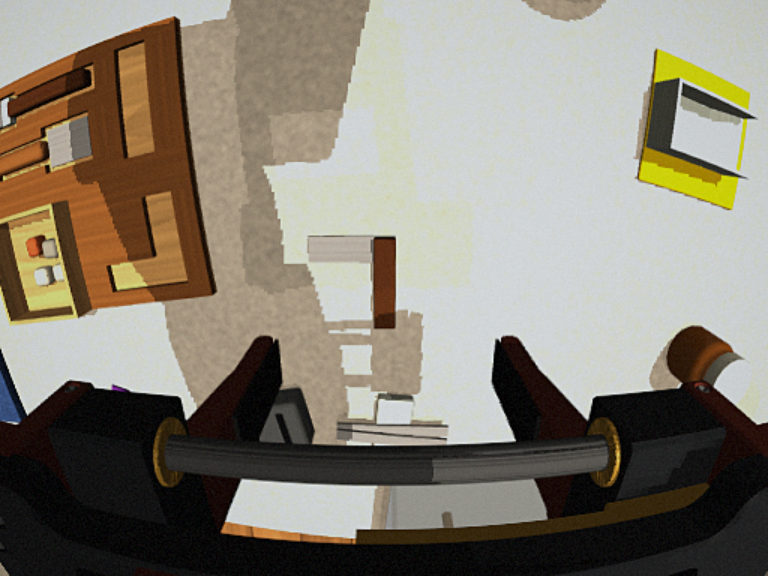

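```bash
python3 - <<'E'
from seg import *
d=dict(np.load('w40.npz')); d['fish']=True
c,sz,an=tool(d,(368,402,232,335),lambda H,S,V:(S>100)&(V<150),13)
a=np.radians(an if np.cos(np.radians(an))<0 else an+180); o=c; H=np.degrees(a)
print('body heading',H,'origin',o); g=o+8*np.array([np.cos(a),np.sin(a)]); print('grip',g); go(*g,87.6,H)
cv2.imwrite('pics/sq.png',cv2.resize(d['color'][150:225,195:275],None,fx=6,fy=6))
for u,v in ((308,236),(372,237),(371,262),(308,261)): print((ray(d,u/1.5,v/1.5,3)[:2]).round(1))
E
```

```text
n 881 c [645.2  96.2] size [69.7 15.7] dir 4.4
body heading 184.38976573944092 origin [645.20227051  96.23659515]
grip [637.22573899  95.6242677 ]
t 44.15 now [633.3  97.5 247.8] head -175.36 shift mm [ -4.   -2.2 160.2] turn rad 0.0044 shift after turn [ -3.8  -2.2 160.2] q [ 0.13  0.51  1.63  0.    1.   -1.52] w 87.6 F [0.  0.4 0.7]
[616.1  36.5]
[613.1  84.5]
[632.3  85.2]
[635.4  37.3]
```

View pics/sq.png

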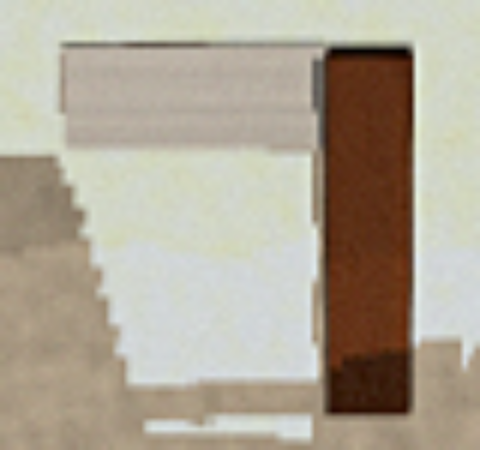

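send_rows --pt "-0.003 -0.002 0.03 0.004 0.2" --pt "0 0 0.04 0 0.2" --pt "0 0 0.04 0 0.2" --pt "0 0 0.03 0 0.2" --pt "0 0 0.009 0 0.2"

```text
t: 44.65
ee_pos: [634.5, 95.5, 95.9]
orientation: [0.12, -3.133, 0.001]
ft_force: [-0.9, 0.1, 0.0]
width: 53.8
```

send_rows --pt "0 0 0 0 0.2" --pt "0 0 0 0 0.2"

```text
t: 44.85
ee_pos: [637.6, 95.9, 100.9]
orientation: [-0.124, 3.137, 0.0]
ft_force: [0.2, 0.7, 0.7]
width: 52.3
```

```bash
python3 - <<'E'
from seg import *
go(637.2,95.6,87.6,184.6)
d=wcam(); np.savez('w41.npz',**d); cv2.imwrite('pics/w41.png',cv2.resize(d['color'],None,fx=1.5,fy=1.5))
E
```

```text
t 44.85 now [637.6  95.9 100.9] head -175.48 shift mm [ 0.5 -0.3 13.3] turn rad -0.0013 shift after turn [ 0.4 -0.3 13.3] q [ 0.13  0.72  1.67  0.    0.75 -1.52] w 52.3 F [0.2 0.7 0.7]
```

View pics/w41.png

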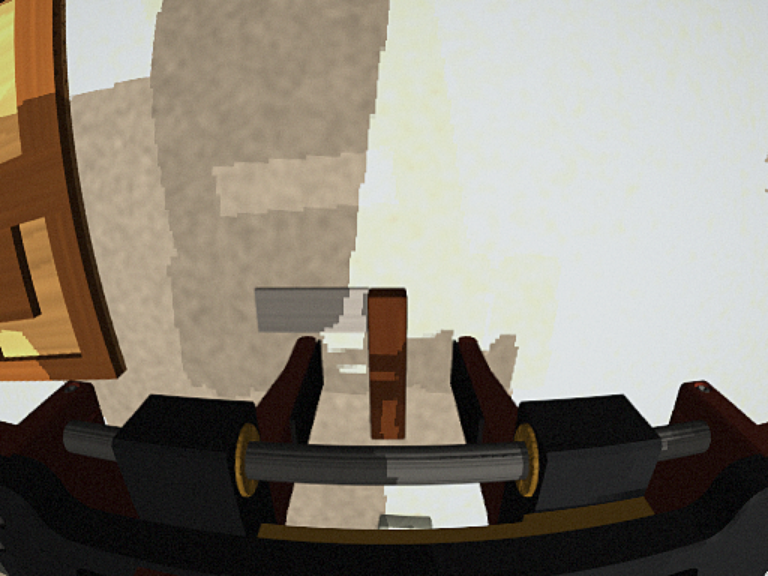

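send_rows --pt "0 0 0.007 0 0.2" --pt "0 0 0.005 0 0.2" --pt "0 0 0 0 0.2" --pt "0 0 0 0 0.2"

```text
t: 45.3
ee_pos: [636.7, 95.8, 87.7]
orientation: [0.126, -3.139, 0.0]
ft_force: [-0.3, 0.2, 1.1]
width: 52.8
```

```bash
python3 - <<'E'
from seg import *
go(637.2,95.6,87.6,184.6)
E
```

```text
t 45.3 now [636.7  95.8  87.7] head -175.41 shift mm [-0.4 -0.2  0.1] turn rad -0.0002 shift after turn [-0.4 -0.2  0.1] q [ 0.13  0.74  1.68 -0.    0.73 -1.52] w 52.8 F [-0.3  0.2  1.1]
```

send_rows --pt "0 0 0 0 -1" --pt "0 0 0 0 -1" --pt "0 0 0 0 -1" --pt "0 0 0 0 -1" --pt "0 0 0 0 -1"

```text
t: 45.8
ee_pos: [636.8, 95.8, 87.7]
orientation: [-0.126, 3.139, 0.0]
ft_force: [-0.4, 0.0, 0.3]
width: 16.4
```

send_rows --pt "0 0 0 0 -1" --pt "0 0 -0.005 0 -1" --pt "0 0 -0.02 0 -1" --pt "0 0 -0.025 0 -1" --pt "0 0 0 0 -1"

```text
t: 46.3
ee_pos: [638.7, 96.1, 141.0]
orientation: [-0.126, 3.133, 0.001]
ft_force: [0.8, -0.3, -0.6]
width: 15.8
```

```bash
python3 - <<'E'
from seg import *
d=wcam(); np.savez('w42.npz',**d); cv2.imwrite('pics/w42.png',cv2.resize(d['color'],None,fx=1.5,fy=1.5))
go(*T(80,55),140,101.2)
W=world(d); print([(v,W[int(v/1.5),int(388/1.5)].round(1)) for v in (295,320,350,400,425)],[(u,W[int(310/1.5),int(u/1.5)].round(1)) for u in (262,290,320,350)])
E
```

```text
t 46.35 now [637.8  95.9 139.4] head -175.4 shift mm [  -0.4 -197.7   -0.6] turn rad 1.4555 shift after turn [-196.4  -22.4   -0.6] q [ 0.13  0.66  1.67  0.    0.81 -1.52] w 15.4 F [-0.3  0.3 -1.3]
[(295, array([629.8,  95.2,  -0.7])), (320, array([617.5,  94.1,  67.2])), (350, array([630.5,  95.1,  65.8])), (400, array([652.1,  96.9,  67.1])), (425, array([664.7,  97.9,  67.3]))] [(262, array([621.9,  42.9,  55.7])), (290, array([620.9,  54.9,  55.6])), (320, array([619.6,  67.3,  56.1])), (350, array([618.9,  79.2,  55.4]))]
```

View pics/w42.png

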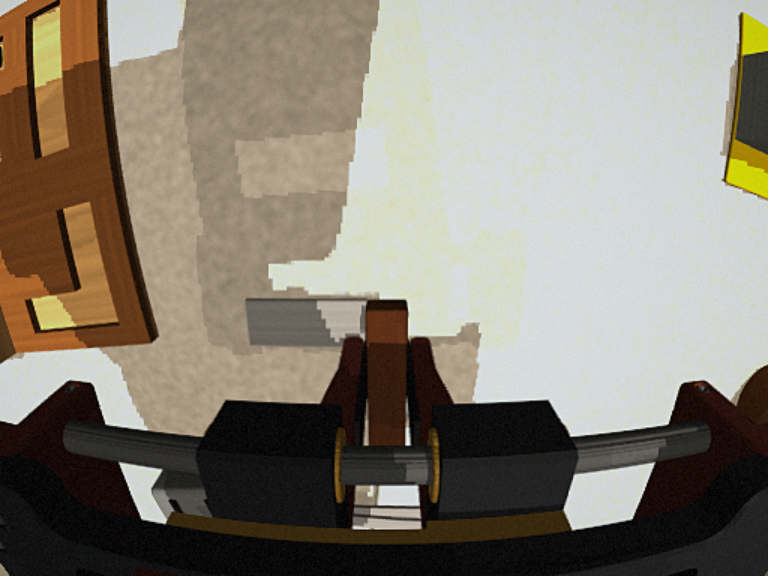

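```bash
python3 - <<'E'
from seg import *
d=dict(np.load('w42.npz')); d['fish']=True
o,p,R,h=pose()
for u,v,z in ((246,298,55),(248,345,55),(366,301,66.5),(408,301,66.5)):
    q=ray(d,u/1.5,v/1.5,z); print((R.T@(q-p)).round(1))
E
```

```text
[ 24.9 -57.9  84.3]
[  3.7 -59.3  84.4]
[27.7 -8.  72.8]
[27.7  7.5 72.8]
```

```bash
python3 - <<'E'
from seg import *
go(*T(80,63.7),140,101.2)
E
```

```text
t 46.35 now [637.8  95.9 139.4] head -175.4 shift mm [   0.6 -189.1   -0.6] turn rad 1.4555 shift after turn [-187.7  -22.4   -0.6] q [ 0.13  0.66  1.67  0.    0.81 -1.52] w 15.4 F [-0.3  0.3 -1.3]
```

send_rows --pt "0 0 0 0.1455 -1" --pt "0 0 0 0.1455 -1" --pt "0 0 0 0.1455 -1" --pt "0 0 0 0.1455 -1" --pt "0 0 0 0.1455 -1"

```text
t: 46.85
ee_pos: [636.1, 95.7, 136.4]
orientation: [-1.008, -2.974, 0.001]
ft_force: [0.1, 0.3, -0.2]
width: 15.8
```

send_rows --pt "0 0 0 0.1455 -1" --pt "0 0 0 0.1455 -1" --pt "0 0 0 0.1455 -1" --pt "0 0 0 0.1455 -1" --pt "0 0 0 0.1455 -1"

```text
t: 47.35
ee_pos: [636.0, 95.7, 136.3]
orientation: [-2.0, -2.421, 0.002]
ft_force: [-0.1, 0.2, -0.5]
width: 15.6
```

send_rows --pt "-0.02 -0.002 0 0 -1" --pt "-0.04 -0.005 0 0 -1" --pt "-0.04 -0.005 0 0 -1" --pt "-0.04 -0.005 0 0 -1" --pt "-0.03 -0.004 0 0 -1"

```text
t: 47.85
ee_pos: [648.6, -77.2, 136.4]
orientation: [-1.994, -2.426, 0.002]
ft_force: [-0.1, 0.8, -1.0]
width: 15.7
```

send_rows --pt "-0.008 0 0 0 -1" --pt "0 0 0 0 -1"

```text
t: 48.05
ee_pos: [650.4, -83.9, 136.7]
orientation: [-1.995, -2.425, 0.001]
ft_force: [0.0, 0.3, -0.6]
width: 15.0
```

```bash
python3 - <<'E'
from seg import *
go(*T(80,63.7),93,101.2)
d=wcam(); np.savez('w43.npz',**d); cv2.imwrite('pics/w43.png',cv2.resize(d['color'],None,fx=1.5,fy=1.5))
E
```

```text
t 48.05 now [650.4 -83.9 136.7] head 101.1 shift mm [-8.9  0.2 43.7] turn rad -0.0017 shift after turn [-8.9  0.1 43.7] q [-0.15  0.68  1.64  0.    0.83 -0.34] w 15.0 F [ 0.   0.3 -0.6]
```

View pics/w43.png

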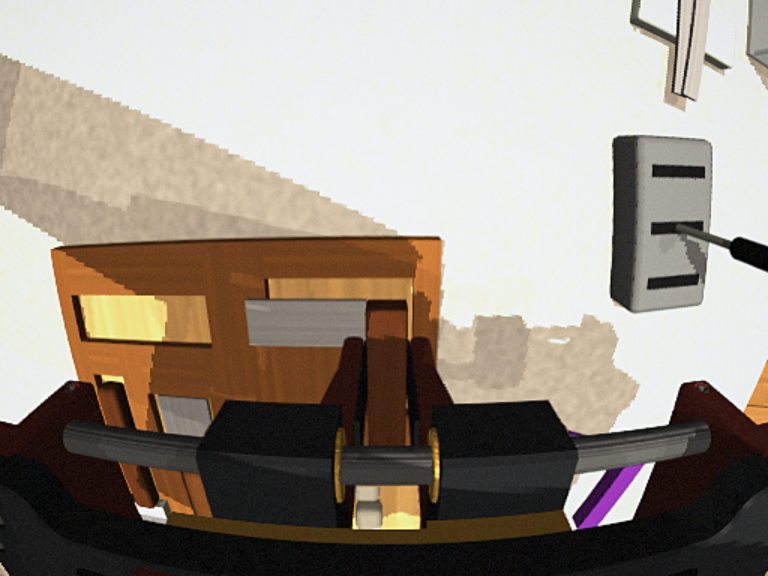

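```bash
python3 - <<'E'
from seg import *
d=dict(np.load('w43.npz')); d['fish']=True; W=world(d)
o,p,R,h=pose()
for u,v in ((620,300),(640,140),(705,300),(700,150),(680,228),(740,248),(760,255)):
    q=W[int(v/1.5),int(u/1.5)]; print((u,v),q.round(0),'tool',(R.T@(q-p)).round(0))
E
```

```text
(620, 300) [768. -49.  17.] tool [ 11. 122. 120.]
(640, 140) [747.  32.  28.] tool [ 93. 118. 109.]
(705, 300) [846. -40.  -1.] tool [  4. 200. 138.]
(700, 150) [784.  38.  29.] tool [ 93. 155. 108.]
(680, 228) [779.  -3.  35.] tool [ 53. 142. 102.]
(740, 248) [776.  -2.  82.] tool [ 54. 139.  55.]
(760, 255) [777.  -3.  94.] tool [ 54. 140.  43.]
```

send_rows --pt "-0.005 0 0.01 -0.002 -1" --pt "-0.002 0 0.013 0 -1" --pt "0 0 0.01 0 -1" --pt "0 0 0 0 -1" --pt "0 0 0 0 -1"

```text
t: 48.6
ee_pos: [651.9, -89.3, 103.9]
orientation: [-1.99, -2.43, 0.001]
ft_force: [0.1, -0.6, -1.6]
width: 15.5
```

```bash
python3 - <<'E'
from seg import *
go(*T(80,63.7),93,101.2)
d=wcam(); np.savez('w44.npz',**d); cv2.imwrite('pics/w44.png',cv2.resize(d['color'][140:320,80:340],None,fx=3,fy=3))
E
```

```text
t 48.6 now [651.9 -89.3 103.9] head 101.37 shift mm [-3.3 -0.2 10.9] turn rad 0.003 shift after turn [-3.3 -0.3 10.9] q [-0.15  0.73  1.64  0.    0.78 -0.35] w 15.5 F [ 0.1 -0.6 -1.6]
```

View pics/w44.png

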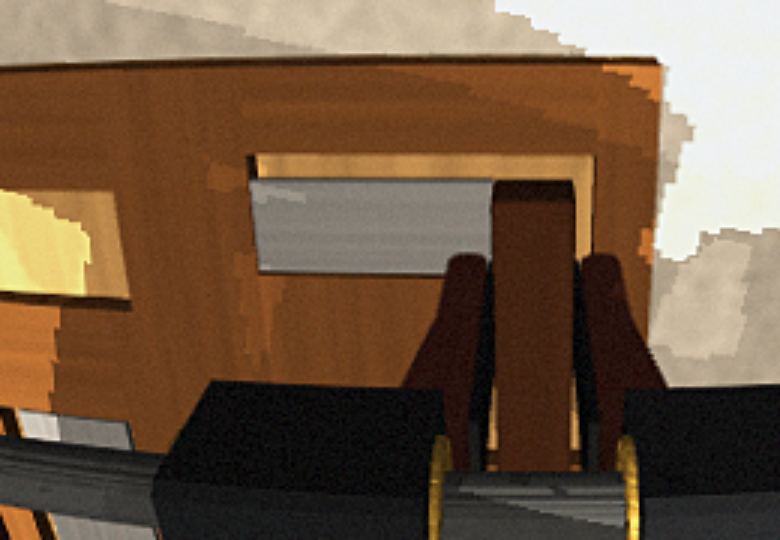

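```bash
python3 - <<'E'
from seg import *
d=dict(np.load('w44.npz')); d['fish']=True
a=np.radians(TY); R=np.array([[np.cos(a),-np.sin(a)],[np.sin(a),np.cos(a)]]); tr=lambda q:(R.T@(q[:2]-TO)).round(1)
for u,v,z in ((250,180,19.2),(258,272,19.2),(492,182,30),(576,182,30),(258,153,11),(596,156,11),(596,250,11)):
    print((u,v),tr(ray(d,80+u/3-.5,140+v/3-.5,z)))
E
```

```text
(250, 180) [21.7 91.7]
(258, 272) [21.2 71.1]
(492, 182) [71.8 95.3]
(576, 182) [87.3 95.3]
(258, 153) [21.2 94.9]
(596, 156) [92.2 94.5]
(596, 250) [92.7 73.6]
```

send_rows --pt "-0.002 0 0.004 0.003 -1" --pt "0 0 0.003 0 -1" --pt "0 0 0 0 -1" --pt "0 0 0 0 -1"

```text
t: 49.05
ee_pos: [652.6, -91.8, 97.7]
orientation: [-1.995, -2.427, -0.0]
ft_force: [-0.7, 0.2, -0.5]
width: 15.6
```

```bash
python3 - <<'E'
from seg import *
go(*T(80,63.7),93,101.2)
d=wcam(); np.savez('w45.npz',**d); cv2.imwrite('pics/w45.png',cv2.resize(d['color'][140:320,80:340],None,fx=3,fy=3))
E
```

```text
t 49.05 now [652.6 -91.8  97.7] head 101.17 shift mm [-0.8 -0.4  4.7] turn rad -0.0006 shift after turn [-0.8 -0.4  4.7] q [-0.16  0.74  1.64  0.    0.77 -0.35] w 15.6 F [-0.7  0.2 -0.5]
```

View pics/w45.png

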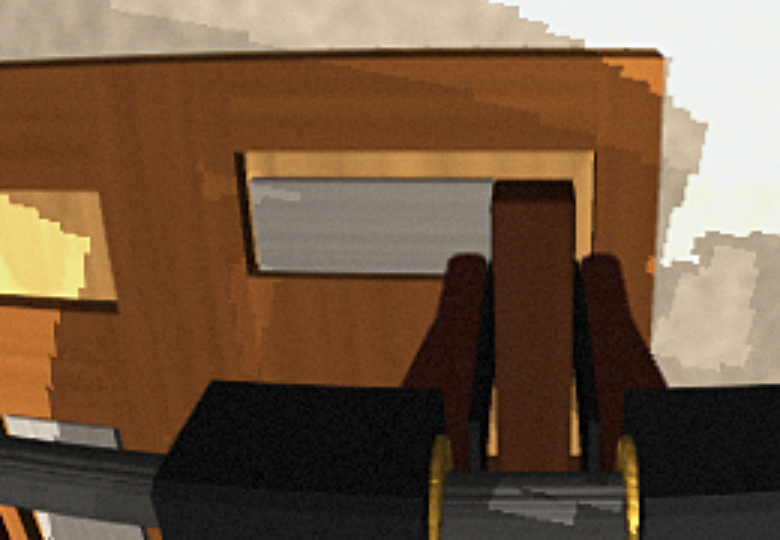

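send_rows --pt "0.002 0 0 0 -1" --pt "0 0 0 0 -1" --pt "0 0 0.001 0 -1" --pt "0 0 0 0 -1"

```text
t: 49.5
ee_pos: [652.2, -89.7, 96.6]
orientation: [-1.994, -2.427, 0.0]
ft_force: [-0.1, 0.6, -1.0]
width: 16.0
```

```bash
python3 - <<'E'
from seg import *
go(*T(80,63.7),93,101.2)
d=wcam(); np.savez('w45.npz',**d); cv2.imwrite('pics/w46.png',cv2.resize(d['color'][140:320,80:340],None,fx=3,fy=3))
E
```

```text
t 49.5 now [652.2 -89.7  96.6] head 101.18 shift mm [-2.9 -0.4  3.6] turn rad -0.0004 shift after turn [-2.9 -0.4  3.6] q [-0.15  0.74  1.64 -0.    0.77 -0.35] w 16.0 F [-0.1  0.6 -1. ]
```

View pics/w46.png

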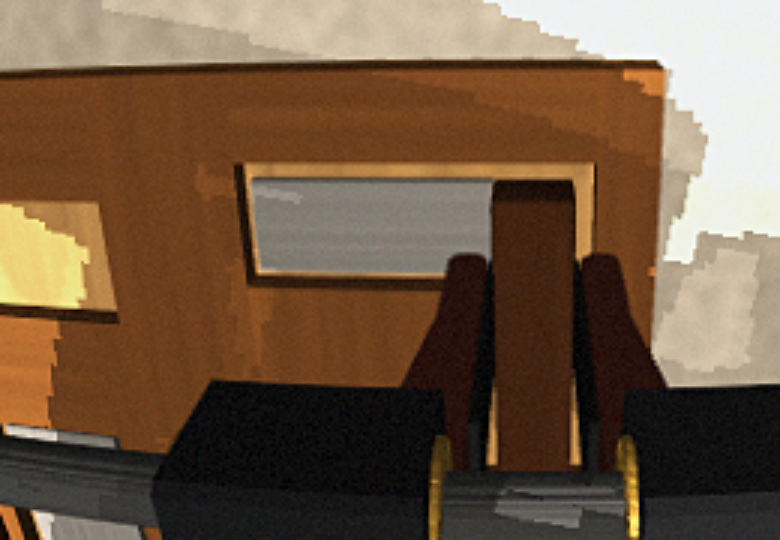

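send_rows --pt "0 0 0.002 0 -1" --pt "0 0 0.0015 0 -1" --pt "0 0 0 0 -1" --pt "0 0 0 0 -1"

```text
t: 49.95
ee_pos: [652.2, -89.7, 93.1]
orientation: [-1.995, -2.427, 0.0]
ft_force: [0.1, -0.0, 0.3]
width: 15.4
```

send_rows --pt "0 0 0 0 -0.3" --pt "0 0 0 0 -0.3" --pt "0 0 0 0 -0.3"

```text
t: 50.25
ee_pos: [652.3, -89.8, 93.3]
orientation: [1.994, 2.427, 0.0]
ft_force: [-1.4, 0.4, 0.2]
width: 30.7
```

send_rows --pt "0 0 -0.02 0 -0.3" --pt "0 0 -0.04 0 0" --pt "0 0 -0.045 0 0.5" --pt "0 0 -0.045 0 1" --pt "0 0 -0.03 0 1"

```text
t: 50.75
ee_pos: [653.0, -89.9, 276.9]
orientation: [1.993, 2.425, 0.003]
ft_force: [-0.9, -0.7, -0.6]
width: 59.3
```

send_rows --pt "-0.04 -0.02 -0.02 0 1" --pt "-0.04 -0.02 -0.02 0 1" --pt "-0.03 -0.01 0 0 1" --pt "0 0 0 0 1"

```text
t: 51.15
ee_pos: [623.9, -211.0, 314.4]
orientation: [1.998, 2.421, -0.0]
ft_force: [-0.5, 0.5, -0.5]
width: 87.0
```

```bash
python3 - <<'E'
from seg import *
go(*T(80,63.7),93,101.2)
d=wcam(); np.savez('w47.npz',**d); cv2.imwrite('pics/w47.png',cv2.resize(d['color'],None,fx=1.5,fy=1.5))
t=cam('top'); np.savez('t47.npz',**t); cv2.imwrite('pics/t47.png',np.clip(cv2.resize(t['color'][90:280,110:380],None,fx=2.9,fy=2.9).astype(float)*1.8,0,255).astype(np.uint8))
E
```

```text
t 51.15 now [ 623.9 -211.   314.4] head 100.96 shift mm [111.3  50.  221.2] turn rad -0.0042 shift after turn [110.6  50.8 221.4] q [-0.34  0.46  1.54 -0.    1.14 -0.53] w 87.0 F [-0.5  0.5 -0.5]
```

View pics/w47.png

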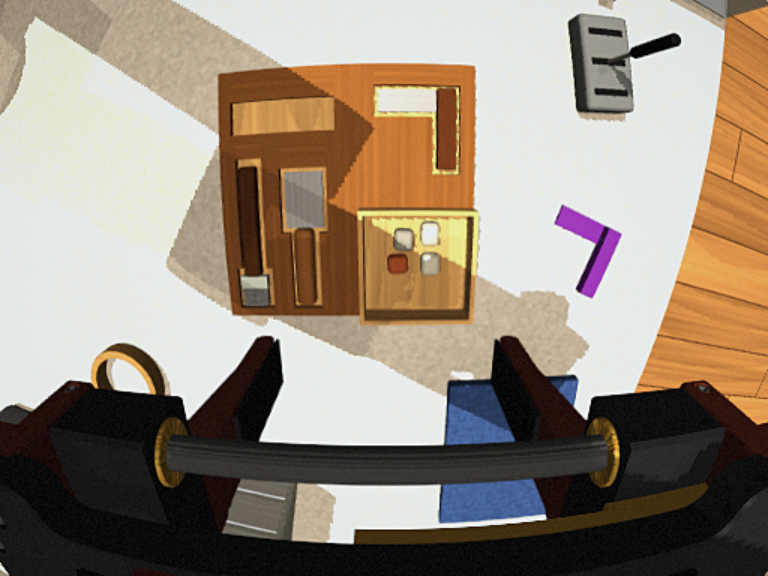

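View pics/t47.png

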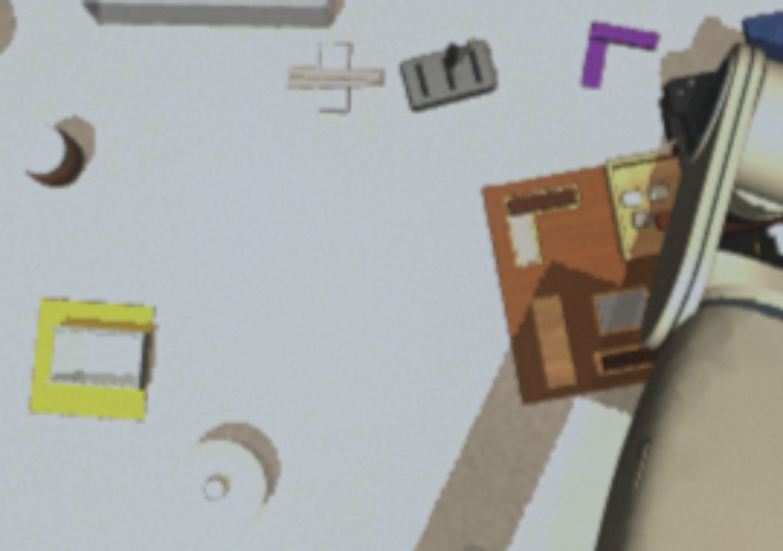

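```bash
python3 - <<'E'
from seg import *
d=dict(np.load('w47.npz')); d['fish']=True; W=world(d)
a=np.radians(TY); R=np.array([[np.cos(a),-np.sin(a)],[np.sin(a),np.cos(a)]]); tr=lambda q:(R.T@(np.array(q)[:2]-TO)).round(1)
for n,box,cond,z,w in (('sq stock',(433,464,83,178),lambda H,S,V:(S>110)&(V<110),18,(80,55)),('brush',(234,264,155,278),lambda H,S,V:(V<75),18,(-93,-21)),('spat',(292,320,225,310),lambda H,S,V:(S>110)&(V<95),18,(-44,-66))):
    c,sz,an=tool(d,box,cond,z); print(n,tr(c),'want',w,'dir',round(an-TY,1))
for n,p in dict(sqs=[(447,95),(447,130),(447,165)],sqb=[(385,98),(420,98)],brush=[(249,175),(250,260),(256,295)],spat=[(304,180),(304,215),(306,240),(307,295)],stones=[(404,238),(430,233),(397,263),(430,262)]).items():
    print(n,[(tr(W[int(v/1.5),int(u/1.5)]).tolist(),W[int(v/1.5),int(u/1.5),2].round(1)) for u,v in p])
s=cam('side'); cv2.imwrite('pics/s47.png',s['color'][180:330,100:340].repeat(3,0).repeat(3,1))
t=dict(np.load('t47.npz')); Wt=world(t); m=(Wt[...,2]>30)&(Wt[...,2]<50)&(np.hypot(Wt[...,0]-489,Wt[...,1]-344)<65); print('dish top cam',cv2.minAreaRect(Wt[m][:,:2].astype(np.float32)),np.percentile(Wt[m][:,2],[10,50,90]))
E
```

```text
n 40 c [ 647.8 -111.3] size [38.3  1.3] dir 101.4
sq stock [71.9 46.2] want (80, 55) dir 90.2
n 1002 c [ 499.  -206.8] size [103.   20.4] dir 100.8
brush [-92.5 -18.6] want (-93, -21) dir 89.6
n 150 c [ 562.5 -237.6] size [68.  15.3] dir 112.4
spat [-36.2 -61.1] want (-44, -66) dir 101.2
sqs [([80.2, 85.1], np.float64(17.1)), ([80.2, 55.4], np.float64(17.3)), ([80.5, 24.6], np.float64(16.6))]
sqb [([27.6, 83.2], np.float64(5.7)), ([58.3, 83.3], np.float64(6.5))]
brush [([-89.5, 20.3], np.float64(18.0)), ([-94.8, -56.3], np.float64(17.1)), ([-93.8, -90.7], np.float64(11.6))]
spat [([-43.6, 12.3], np.float64(7.2)), ([-44.8, -18.5], np.float64(6.4)), ([-41.0, -39.5], np.float64(17.5)), ([-43.3, -88.3], np.float64(19.5))]
stones [([43.6, -37.0], np.float64(21.2)), ([65.8, -33.8], np.float64(17.3)), ([37.2, -59.6], np.float64(20.7)), ([66.1, -58.8], np.float64(18.6))]
dish top cam ((488.2086181640625, 343.6966247558594), (93.03528594970703, 55.96677780151367), 86.33712768554688) [34.57431072 38.67659722 41.71143271]
```

View pics/s47.png

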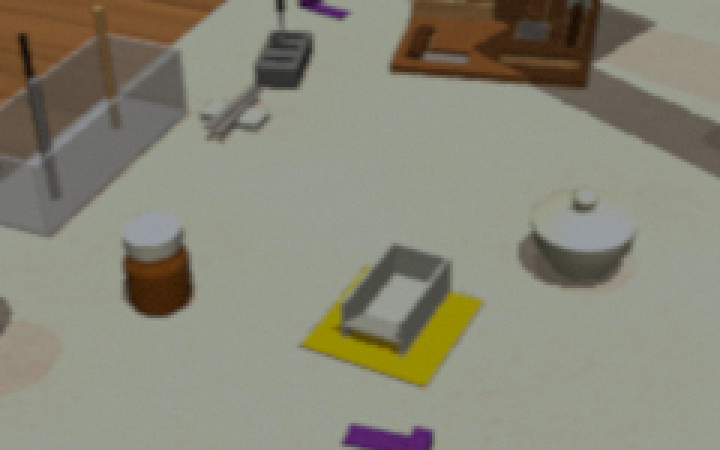

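```bash
python3 - <<'E'
from seg import *
d=wcam(); W=world(d); a=np.radians(TY); R=np.array([[np.cos(a),-np.sin(a)],[np.sin(a),np.cos(a)]])
P=(W[...,:2]-TO)@R; Z=W[...,2]
for n,(x0,x1,y0,y1),w in (('sq',(62,100,10,100),(80,55)),('brush',(-115,-75,-78,35),(-93,-21)),('spat',(-62,-28,-108,-26),(-44,-66))):
    m=(P[...,0]>x0)&(P[...,0]<x1)&(P[...,1]>y0)&(P[...,1]<y1)&(Z>14.3)&(Z<24); q=P[m].astype(np.float32)
    A=np.c_[P[m]-P[m].mean(0),np.ones(m.sum())]; pl=np.linalg.lstsq(A,Z[m],rcond=None)[0]
    print(n,m.sum(),cv2.minAreaRect(q),'want',w,'z',np.median(Z[m]).round(1),'slope',pl[:2].round(3))
E
```

```text
sq 698 ((79.6416244506836, 55.31997299194336), (16.595216751098633, 69.63390350341797), 0.08693790435791016) want (80, 55) z 17.2 slope [ 0.02 -0.  ]
brush 834 ((-93.19706726074219, -25.61339569091797), (16.671213150024414, 104.43856048583984), 0.18871645629405975) want (-93, -21) z 17.2 slope [-0.044  0.002]
spat 601 ((-44.33262634277344, -64.89041137695312), (68.23937225341797, 17.397014617919922), 89.679931640625) want (-44, -66) z 17.2 slope [-0.011  0.003]
```

```bash
python3 -c "
from h import *
go(600,-200,300); print(ctrl.close_job()); print(telemetry.get_obs()['t'])"
```

```text
t 51.35 now [ 624.4 -206.4  312.7] head 101.21 shift mm [ 11.  -22.7  12.7]  q [-0.34  0.46  1.54  0.    1.14 -0.53] w 87.7 F [ 0.2  0.3 -0.4]
the job is handed in; nothing more can be done
None
the job is handed in; nothing more can be done
```

I tipped all four stones into the well, stood the empty dish upright on the mat and laid the brush, spatula and square in their compartments. I handed in at about 51 s. There was no sanding stick in the scene. Whether the judge accepted it is not reported.

- **Tipping:** The tool cannot tilt, so I pivoted the dish in the grip against the well walls, with one regrip while it leaned on the wall and some grip slip. I levelled it on the wall again before placing it.
- **Knocked tool:** The spatula had moved about 5 cm when I went back to it. I measured it again before gripping.

Last checks, by camera:

- **Stones:** All four are in the well, in view.
- **Dish:** It stands level on the mat. Its origin is about 16 mm from the mat's centre along one side (45 mm allowed), with its back wall within a millimetre or two of the mat's edge.
- **Tools:** The square is within 0.5 mm of its point and the spatula within about 1–3 mm depending on the measurement. The brush was within 2 mm when measured just after placing. Directions are within 1°, tool tops read about 17 mm (18 mm expected), and the robot was clear of everything.
- **Checks that disagreed:** In the final pass the colour masks failed on the square and spatula (shadow), so I measured those by depth. The brush's depth patch came out 104 mm long (handle 100 mm) with its centre 4.6 mm off, probably taking in part of the head; I relied on the earlier reading.

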